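# Gauge the shelf sleeves, pack those that fit and shut the box

## Robot

A 6-joint arm with a two-finger parallel gripper is mounted at the origin on the work surface. World frame = base frame: x ahead of the robot, y to its left, z up, the work surface at z = 0. Lengths are in m, angles in rad, forces in N, time in s.
With the tool pointing down it reaches from about 0.4 to 0.825 m from the base axis. Payload 7 kg.
Tool frame: the origin (TCP) lies between the finger pads; the fingertips stand 22 mm ahead of it and the grasp point (between the pads) lies 3 mm ahead of it; z points along the fingers, y is the direction in which the jaws open and shut (so a half turn about z gives the same grasp; the last joint's range is limited). The gripper opens to 88 mm and grips with 3 to 60 N. Pads are 19 mm wide; open, the fingers measure 130 mm over their backs; the gripper's body (78 mm by 193 mm) begins 47 mm behind the grasp point.
Start: joints at [1.494, 0.359, 0.012, 0, -1.224, -0.288], TCP at [0.241, 0.631, 0.227] pointing down, gripper open.
Joint ranges: [-3.07, 3.07], [-1.43, 2.12], [-1.02, 1.25], [-3.03, 1.67], [-3.05, -0], [-3.03, 3.03]. Speed limits (rad/s): [2.39, 2.39, 3.01, 3.14, 3.14, 3.14].

## Interface

Orientations are given as [roll, pitch, yaw] about the fixed x, y, z axes, in that order (R = Rz(yaw) Ry(pitch) Rx(roll)).
In Python, from station import * gives the robot as it stands. The module is installed in compiled form; this text tells all that it offers.
- The arm moves only by the tool move_arm, never from a script. Its argument "rows" is a list of rows, each an object with "delta_rot": the turn, a rotation vector about the world's x, y, z in degrees, a list of three; "delta_pos": the shift along the world's x, y, z in cm, a list of three; "hand": the finger opening in cm, from 0 to 8.76. A call has exactly 10 rows; each row shifts and turns the commanded pose from where the row before left it; what a row does not reach is not made up. A row lasts 1/10 s, in which the tool goes at most 50 mm and 8.59 degrees, less where a joint would pass 70% of its speed; a pose out of reach is approached as far as the arm can. A call is refused whole if a number of a shift passes 5 or a number of a turn 8.59, either way. A call with a gripper value outside its range is refused whole. The fingers move at their own pace and stop on an object; "force" is the grip in N (left out, the last holds). Time passes only in rows, so rows that do not move let the fingers close, or fill a call up. It gives the time, the measured TCP pose, the force and the opening at its end, in the units of the state.
- get_state(): the state, without advancing time (a new reading comes with each control period).
- grab_frame(name): name is "side" or "top"; returns the picture (400x640x3 uint8, blue, green, red); there is no depth.
- camera_info(name): a dict with "camera_matrix" (3x3 intrinsics, pixels), "dist" ([k1, k2, p1, p2, k3] as OpenCV has them; the pictures are not rectified), "world_from_camera" (4x4, takes a point from camera to world coordinates). Camera axes: x right, y down, z forward; pixel columns grow to the right and rows downward; lengths in m; the calibration is good to about 2 mm. A picture is of the moment at which its call begins. camera_info takes no time and is no camera call.
- job_done(): hands the job in, once; it reports no verdict.
The state is a dict: "t": time; "q": joint angles; "qd": joint speeds; "joint_efforts": joint torques, N m; "eef_pos": TCP position; "ee_rot": TCP orientation; "force": force on the tool from outside, world axes, zero at the start; "moment": the same for the moment, N m; "width": finger opening in m.
Only numpy, scipy, OpenCV 4.12 (cv2) and the standard library are available. Lean on these libraries where they do the work, as an engineer would, in place of code of your own. Each camera call takes 0.05 s, during which the arm holds its last target.

## Task

Check the spare shelf-post sleeves on the gauge pin: begin with the one nearest the pin and work along the row, sliding each down over the pin as far as it will go. Put those that go fully home on the pin into the wooden box, and those that stop part-way side by side on the ceramic spoon rest. With the good ones packed, close the box lid and press down on it to make sure it is fully shut; leave everything else on the shelf where it is.

Things in the scene. Friction and masses are not known exactly. Their poses are not given: they have to be found in the camera images.
- sleeve_1: aluminium sleeve (plain tube), 42 mm outer diameter, 36 mm high, 28 mm bore at both mouths, standing upright; some have a narrower bore starting 12 mm inside either mouth, which the gauge pin does not pass; origin: centre of its underside, z along its axis. Place 1 of 6 along the row, 1 being next to the gauge; may be absent
- sleeve_2: aluminium sleeve (plain tube), 42 mm outer diameter, 36 mm high, 28 mm bore at both mouths, standing upright; some have a narrower bore starting 12 mm inside either mouth, which the gauge pin does not pass; origin: centre of its underside, z along its axis. Place 2 of 6 along the row, 1 being next to the gauge; may be absent
- sleeve_3: aluminium sleeve (plain tube), 42 mm outer diameter, 36 mm high, 28 mm bore at both mouths, standing upright; some have a narrower bore starting 12 mm inside either mouth, which the gauge pin does not pass; origin: centre of its underside, z along its axis. Place 3 of 6 along the row, 1 being next to the gauge; may be absent
- sleeve_4: aluminium sleeve (plain tube), 42 mm outer diameter, 36 mm high, 28 mm bore at both mouths, standing upright; some have a narrower bore starting 12 mm inside either mouth, which the gauge pin does not pass; origin: centre of its underside, z along its axis. Place 4 of 6 along the row, 1 being next to the gauge; may be absent
- sleeve_5: aluminium sleeve (plain tube), 42 mm outer diameter, 36 mm high, 28 mm bore at both mouths, standing upright; some have a narrower bore starting 12 mm inside either mouth, which the gauge pin does not pass; origin: centre of its underside, z along its axis. Place 5 of 6 along the row, 1 being next to the gauge; may be absent
- sleeve_6: aluminium sleeve (plain tube), 42 mm outer diameter, 36 mm high, 28 mm bore at both mouths, standing upright; some have a narrower bore starting 12 mm inside either mouth, which the gauge pin does not pass; origin: centre of its underside, z along its axis. Place 6 of 6 along the row, 1 being next to the gauge; may be absent
- gauge: gauge, fixed: dark steel disc 76 mm across, 14 mm high, with an upright steel pin of 24 mm diameter on its centre; the pin is cylindrical to 41 mm above the shelf and ends in a blunt cone at 48 mm; origin: centre of the disc's underside. A sleeve that fits comes to rest on the disc; one that does not stops about 20 mm or more above it
- gauge_seat (a point): centre of the disc's top face, where the underside of a sleeve that goes fully home comes to lie
- strip: thin cork strip, 60 x 350 x 3 mm (x, y, z), fixed, on which the sleeves stand in a row along its y axis, up to 6 places 60 mm apart, the row's first end facing the gauge; origin: centre of its underside
- box: wooden box, fixed, 170 x 210 x 65 mm outside (its x, y, z), walls and floor 6 mm; origin: centre of its underside; the lid is hinged along its +x rim (the side away from the sleeves)
- lid (a joint): angle of the box lid: 0 closed, 1.57 upright, 1.9 fully open (leaning back); starts open; the hinge is stiff, the lid stays where it is left. The lid is a board 170 (from the hinge) x 210 x 8 mm with a wooden knob 140 mm from the hinge, midway along the lid, standing about 45 mm off its outer face
- lid_hinge (a point): midpoint of the hinge line, on the rim of the box, on the inner face of the lid; its y axis is the hinge line; the lid at 0 reaches towards the box's -x
- spoon_rest: white ceramic spoon rest, fixed, shallow rectangular dish 126 x 190 mm (x, y), 16 mm high, floor and rim 6 mm thick, with a small flat lip at its -y end; origin: centre of its underside
- bowls: stack of three nested steel bowls, 150 mm across, 71 mm high, not to be disturbed; origin: centre of the underside
- seasoning: white plastic flip-top seasoning container, 36 x 56 x 84 mm, not to be disturbed; origin: centre of the underside
- teacup: blue ceramic teacup, 76 mm across, 60 mm high, not to be disturbed; origin: centre of the underside
- jar: jar, 60 mm across, 90 mm high, not to be disturbed; origin: centre of the underside
- tea_tin: tea tin, 72 mm across, 110 mm high, not to be disturbed; origin: centre of the underside
- scoop: rice scoop, 200 mm long, lying flat, not to be disturbed; origin on its underside
Not all that is in view belongs to the job. Leave any green look-alike of the sleeve_2 alone.

How it is judged:
By the outcome, as a careful person would: the job done as asked, in the order asked, and still so for the second after the job is handed in, with the robot touching nothing.
Of sleeve_1, sleeve_2, sleeve_3, sleeve_4, sleeve_5, sleeve_6 only 4 to 5 are there at a start; the rules pass over those that are not, and their reading is None.
At some moment in a run one of sleeve_1, sleeve_2, sleeve_3, sleeve_4, sleeve_5, sleeve_6 may be knocked a few centimetres aside while the robot is not near it.
It also fails if it takes over 208 s, if anything falls off the work surface, if the arm or the gripper's body presses on something with over 40 N, if the wrist force passes 120 N, or if a joint passes its speed limit or range.

## Working session

There is one attempt and no reset: what is moved stays moved. The work goes in short steps, Python scripts to look and compute and a tool call to move; the robot and the scene stay as the last step left them, time stands still between calls to the robot, and variables do not carry over. Pictures are saved under pics/ and viewed, and the job is handed in when it is done.

Besides the shell and the picture viewer there is one more tool, called after ">>>" by a JSON object that holds its "fn" and its "kwargs". move_arm: Moves the arm, as the interface text tells. Its arguments: {"type":"object","properties":{"rows":{"type":"array"},"force":{"type":"number"}},"required":["rows"]}

```bash
mkdir -p pics; cat > h.py <<'E'
from station import *
import numpy as np, cv2
def snap(n,f,crop=None,s=1):
    im=grab_frame(n)
    if crop: x0,y0,x1,y1=crop; im=im[y0:y1,x0:x1]
    if s!=1: im=cv2.resize(im,None,fx=s,fy=s,interpolation=cv2.INTER_CUBIC)
    cv2.imwrite('pics/'+f,im); return im
def ray(n,px,z):
    c=camera_info(n);K=np.array(c['camera_matrix']);d=np.array(c['dist']);T=np.array(c['world_from_camera'])
    u=cv2.undistortPoints(np.array([[px]],float),K,d)[0,0]
    v=T[:3,:3]@np.array([u[0],u[1],1]);o=T[:3,3]
    return (o+v*(z-o[2])/v[2]).round(4)
def proj(n,p):
    c=camera_info(n);K=np.array(c['camera_matrix']);d=np.array(c['dist']);T=np.linalg.inv(np.array(c['world_from_camera']))
    r,_=cv2.Rodrigues(T[:3,:3]); return cv2.projectPoints(np.array([p],float),r,T[:3,3],K,d)[0][0,0].round(1)
E
python3 - <<'E'
from h import *
snap('top','t0.png');snap('side','s0.png');print(get_state())
for n in('top','side'):print(camera_info(n))
E
```

```text
{'t': 0.1, 'q': array([ 1.49413197e+00,  3.59322799e-01,  1.11798629e-02, -3.12298582e-04,
       -1.22408049e+00, -2.88117217e-01]), 'qd': array([-0.00033015, -0.00206956,  0.00072598,  0.00260511,  0.00137361,
       -0.00014274]), 'joint_efforts': array([-1.26410407e-03, -5.84162486e+01,  2.93748969e+01,  7.01526403e+00,
        1.01389509e-02, -6.01356601e-05]), 'eef_pos': array([0.24066191, 0.63019349, 0.2257236 ]), 'ee_rot': array([ 3.14014095e+00, -1.24049260e-04, -3.64887813e-01]), 'force': array([ 0.92247644, -0.38228063, -0.1274876 ]), 'moment': array([-0.05639696,  0.04606682,  0.01982559]), 'width': 0.08729091582278076}
{'camera_matrix': array([[394.15840161,   0.        , 315.15229332],
       [  0.        , 394.15840161, 201.83754095],
       [  0.        ,   0.        ,   1.        ]]), 'dist': array([-0.09822689,  0.        ,  0.        ,  0.        ,  0.        ]), 'world_from_camera': array([[ 0.02043952, -0.99223213,  0.12270953,  0.39541866],
       [-0.99962169, -0.02254086, -0.01576059,  0.05874613],
       [ 0.01840415, -0.12234097, -0.99231748,  1.24525556],
       [ 0.        ,  0.        ,  0.        ,  1.        ]])}
{'camera_matrix': array([[472.33911131,   0.        , 316.46571485],
       [  0.        , 472.33911131, 196.72522876],
       [  0.        ,   0.        ,   1.        ]]), 'dist': array([0.01864735, 0.        , 0.        , 0.        , 0.        ]), 'world_from_camera': array([[ 7.78236962e-01, -4.10215901e-01,  4.75468343e-01,
        -1.82114254e-01],
       [-6.27970096e-01, -5.09446607e-01,  5.88317697e-01,
        -8.00960839e-01],
       [ 8.88460179e-04, -7.56430479e-01, -6.54073499e-01,
         1.01551958e+00],
       [ 0.00000000e+00,  0.00000000e+00,  0.00000000e+00,
         1.00000000e+00]])}
```

View pics/t0.png

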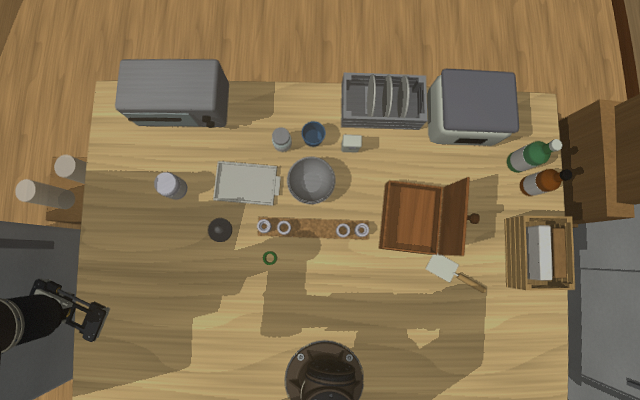

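View pics/s0.png

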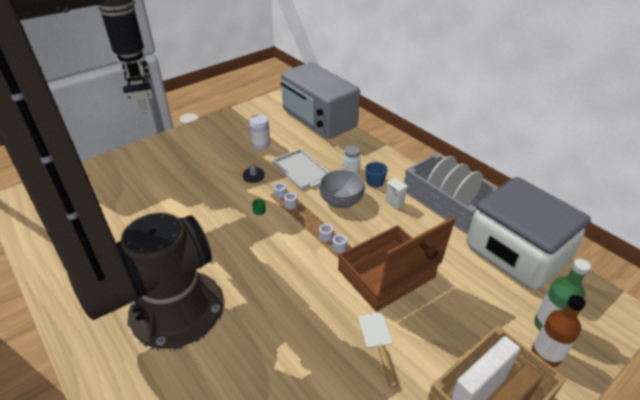

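```bash
python3 - <<'E'
from h import *
im=snap('top','t1.png',(190,150,390,280),4)
im=snap('top','t2.png',(350,150,500,290),4)
im=snap('side','s1.png',(230,120,470,320),3)
E
```

```text
(no output)
```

View pics/t1.png

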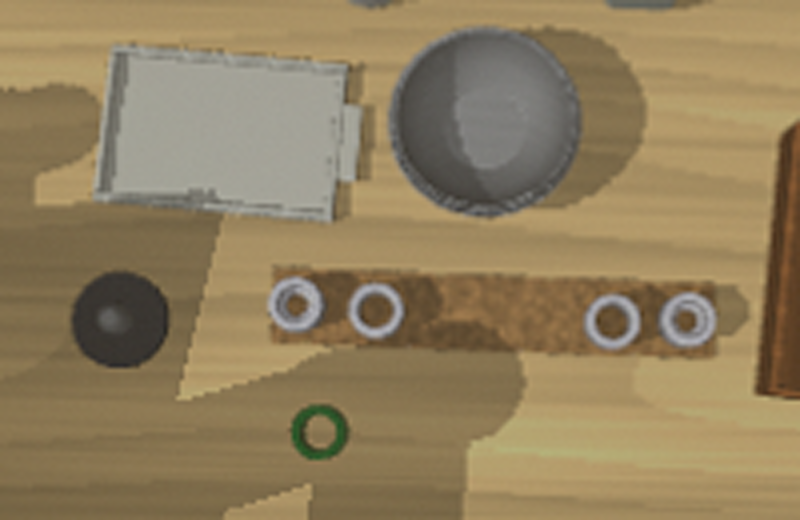

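View pics/t2.png

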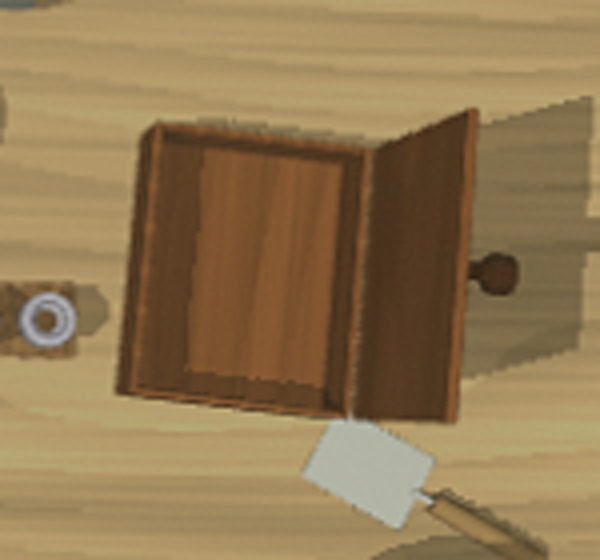

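View pics/s1.png

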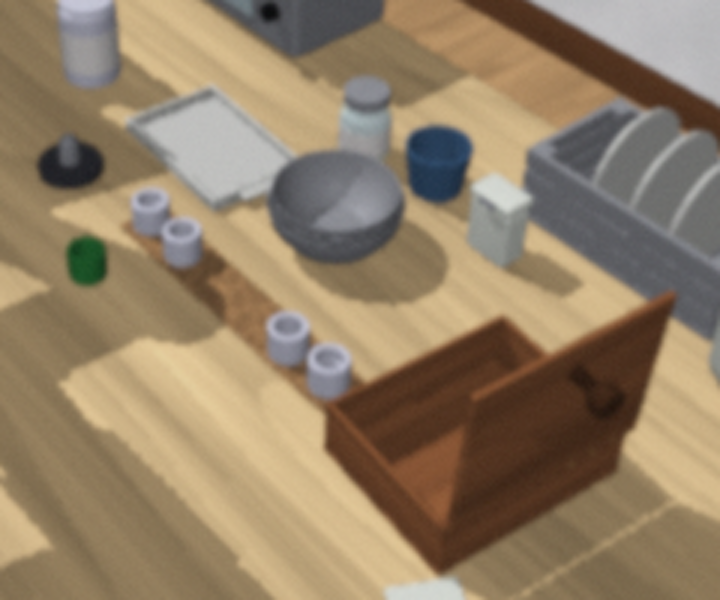

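```bash
python3 - <<'E'
from h import *
def c1(u,v):return ((u+.5)/4-.5+190,(v+.5)/4-.5+150)
def c2(u,v):return ((u+.5)/4-.5+350,(v+.5)/4-.5+150)
def c3(u,v):return ((u+.5)/3-.5+230,(v+.5)/3-.5+120)
for n,p in dict(s1=(295.5,305),s2=(376,310.5),s5=(613,322),s6=(688,320),green=(320,432)).items(): print(n,ray('top',c1(*p),.039))
for n,p in dict(s1=(151,200),s2=(183,231),s5=(289,326),s6=(329.5,358)).items(): print(n,'side',ray('side',c3(*p),.039))
print('disc',ray('top',c1(120,319),.014),ray('side',c3(70.5,164),.014), 'tip',ray('side',c3(69,136),.048))
for p in [(112,46),(348,65),(332,220),(96,200)]:print('dish',ray('top',c1(*p),.016))
for p in [(272,266),(717,282),(717,357),(270,342)]:print('strip',ray('top',c1(*p),.003))
for p in [(155,124),(372,148),(350,415),(118,392)]:print('box',ray('top',c2(*p),.065))
print(ray('top',c2(500,274),.2))
E
```

```text
s1 [0.4669 0.1961 0.039 ]
s2 [0.4641 0.1344 0.039 ]
s5 [ 0.4592 -0.0471  0.039 ]
s6 [ 0.4619 -0.1048  0.039 ]
green [0.3709 0.1742 0.039 ]
s1 side [0.468  0.1916 0.039 ]
s2 side [0.4644 0.1288 0.039 ]
s5 side [ 0.4605 -0.0505  0.039 ]
s6 side [ 0.4629 -0.108   0.039 ]
disc [0.4542 0.3361 0.014 ] [0.4506 0.3273 0.014 ] tip [0.4559 0.3331 0.048 ]
dish [0.6713 0.3531 0.016 ]
dish [0.6598 0.164  0.016 ]
dish [0.5356 0.1725 0.016 ]
dish [0.5472 0.3592 0.016 ]
strip [0.4994 0.2199 0.003 ]
strip [ 0.4945 -0.1326  0.003 ]
strip [ 0.4351 -0.1329  0.003 ]
strip [0.4395 0.2193 0.003 ]
box [ 0.6118 -0.1827  0.065 ]
box [ 0.5976 -0.3521  0.065 ]
box [ 0.3929 -0.3316  0.065 ]
box [ 0.4076 -0.1544  0.065 ]
[ 0.4898 -0.3933  0.2   ]
```

```bash
cat >> h.py <<'E'
from scipy.optimize import minimize
from scipy.ndimage import map_coordinates
def projN(n,P):
    c=camera_info(n);K=np.array(c['camera_matrix']);d=np.array(c['dist']);T=np.linalg.inv(np.array(c['world_from_camera']))
    r,_=cv2.Rodrigues(T[:3,:3]); return cv2.projectPoints(np.array(P,float),r,T[:3,3],K,d)[0][:,0]
def fitc(n,im,xy,z,rs,signs):
    g=cv2.cvtColor(im,cv2.COLOR_BGR2GRAY).astype(float)
    a=np.linspace(0,2*np.pi,90,endpoint=False)
    def S(x,y,r):
        uv=projN(n,np.c_[x+r*np.cos(a),y+r*np.sin(a),a*0+z]); return map_coordinates(g,[uv[:,1],uv[:,0]],order=1)
    def cost(p): return -sum(s*np.mean(np.clip(s*(S(p[0]/1e3,p[1]/1e3,r-.0025)-S(p[0]/1e3,p[1]/1e3,r+.0025)),-200,200)*s) for r,s in zip(rs,signs))
    best=None
    for dx in(-4,0,4):
        for dy in(-4,0,4):
            m=minimize(cost,[xy[0]*1e3+dx,xy[1]*1e3+dy],method='Nelder-Mead')
            if best is None or m.fun<best.fun: best=m
    return (best.x/1e3).round(4),round(-best.fun,1)
E
python3 - <<'E'
from h import *
for n in('top','side'):
    im=grab_frame(n)
    for k,p in dict(s1=(.467,.195),s2=(.464,.132),s5=(.46,-.048),s6=(.462,-.106)).items():
        print(n,k,fitc(n,im,p,.039,[.021,.014],[1,-1]),fitc(n,im,p,.039,[.021],[1]))
    print(n,'disc',fitc(n,im,(.4535,.334),.014,[.038],[-1]))
    print(n,'bowls',fitc(n,im,(.6,.05),.071,[.075],[1]))
    print(n,'jar',fitc(n,im,(.7,.13),.09,[.03],[1]))
print(ray('top',(281,131),.09),ray('top',(168,178),.11))
E
```

```text
Traceback (most recent call last):
  File "h.py", line 30, in fitc
    m=minimize(cost,[xy[0]*1e3+dx,xy[1]*1e3+dy],method='Nelder-Mead')
  File "h.py", line 26, in cost
    def cost(p): return -sum(s*np.mean(np.clip(s*(S(p[0]/1e3,p[1]/1e3,r-.0025)-S(p[0]/1e3,p[1]/1e3,r+.0025)),-200,200)*s) for r,s in zip(rs,signs))
                         ~~~^^^^^^^^^^^^^^^^^^^^^^^^^^^^^^^^^^^^^^^^^^^^^^^^^^^^^^^^^^^^^^^^^^^^^^^^^^^^^^^^^^^^^^^^^^^^^^^^^^^^^^^^^^^^^^^^^^^^^^^
  File "h.py", line 26, in <genexpr>
    def cost(p): return -sum(s*np.mean(np.clip(s*(S(p[0]/1e3,p[1]/1e3,r-.0025)-S(p[0]/1e3,p[1]/1e3,r+.0025)),-200,200)*s) for r,s in zip(rs,signs))
                                                                               ~^^^^^^^^^^^^^^^^^^^^^^^^^^^
  File "h.py", line 25, in S
    uv=projN(n,np.c_[x+r*np.cos(a),y+r*np.sin(a),a*0+z]); return map_coordinates(g,[uv[:,1],uv[:,0]],order=1)
  File "h.py", line 19, in projN
    c=camera_info(n);K=np.array(c['camera_matrix']);d=np.array(c['dist']);T=np.linalg.inv(np.array(c['world_from_camera']))
ValueError: time passes only in moves, steps and waits
```

```bash
sed -i 's/^import numpy as np, cv2/import numpy as np, cv2, functools\ncamera_info=functools.lru_cache(camera_info)/' h.py
cat > fit0.py <<'E'
from h import *
for n in('top','side'):
    im=grab_frame(n)
    for k,p in dict(s1=(.467,.195),s2=(.464,.132),s5=(.46,-.048),s6=(.462,-.106)).items():
        print(n,k,fitc(n,im,p,.039,[.021,.014],[1,-1]),fitc(n,im,p,.039,[.021],[1]))
    print(n,'disc',fitc(n,im,(.4535,.334),.014,[.038],[-1]))
    print(n,'bowls',fitc(n,im,(.6,.05),.071,[.075],[1]))
print(ray('top',(281,131),.09),ray('top',(168,178),.11))
E
python3 fit0.py
```

```text
top s1 (array([0.4679, 0.1981]), np.float64(89.6)) (array([0.4678, 0.1973]), np.float64(52.3))
top s2 (array([0.4645, 0.1352]), np.float64(138.7)) (array([0.4646, 0.1353]), np.float64(65.1))
top s5 (array([ 0.4599, -0.0466]), np.float64(128.6)) (array([ 0.4598, -0.0466]), np.float64(57.7))
top s6 (array([ 0.4628, -0.1054]), np.float64(90.5)) (array([ 0.4625, -0.1048]), np.float64(58.3))
top disc (array([0.4536, 0.3357]), np.float64(47.3))
top bowls (array([0.6412, 0.0739]), np.float64(7.8))
side s1 (array([0.4676, 0.1951]), np.float64(31.0)) (array([0.4669, 0.1943]), np.float64(10.7))
side s2 (array([0.4642, 0.1322]), np.float64(38.7)) (array([0.4634, 0.132 ]), np.float64(19.6))
side s5 (array([ 0.4598, -0.049 ]), np.float64(48.0)) (array([ 0.459 , -0.0491]), np.float64(21.6))
side s6 (array([ 0.4624, -0.1074]), np.float64(49.5)) (array([ 0.4619, -0.1076]), np.float64(25.8))
side disc (array([0.449 , 0.3245]), np.float64(26.2))
side bowls (array([0.6151, 0.0596]), np.float64(5.4))
[0.752  0.1482 0.09  ] [0.5967 0.4757 0.11  ]
```

>>> {"fn": "move_arm", "kwargs": {"rows": [{"delta_pos": [1.5,-2.9,0],"delta_rot": [0,0,-6.9],"hand": 8.7},{"delta_pos": [1.5,-2.9,0],"delta_rot": [0,0,-6.9],"hand": 8.7},{"delta_pos": [1.5,-2.9,0],"delta_rot": [0,0,-6.9],"hand": 8.7},{"delta_pos": [1.5,-2.9,0],"delta_rot": [0,0,-6.9],"hand": 8.7},{"delta_pos": [1.5,-2.9,0],"delta_rot": [0,0,-6.9],"hand": 8.7},{"delta_pos": [1.5,-2.9,0],"delta_rot": [0,0,-6.9],"hand": 8.7},{"delta_pos": [1.5,-2.9,0],"delta_rot": [0,0,-6.9],"hand": 8.7},{"delta_pos": [1.5,-2.9,0],"delta_rot": [0,0,-6.9],"hand": 8.7},{"delta_pos": [1.5,-2.9,0],"delta_rot": [0,0,-6.9],"hand": 8.7},{"delta_pos": [1.5,-2.9,0],"delta_rot": [0,0,-7.0],"hand": 8.7}], "force": 20}}

```text
t: 1.4
eef_pos: [0.3913, 0.3393, 0.2268]
ee_rot: [-3.141, 0.0, -1.576]
force: [0.2, -0.2, -0.5]
width: 0.0869
```

>>> {"fn": "move_arm", "kwargs": {"rows": [{"delta_pos": [0.76,-1.43,-0.6],"delta_rot": [0,0,0],"hand": 7},{"delta_pos": [0.76,-1.43,-0.6],"delta_rot": [0,0,0],"hand": 7},{"delta_pos": [0.76,-1.43,-0.6],"delta_rot": [0,0,0],"hand": 7},{"delta_pos": [0.76,-1.43,-0.6],"delta_rot": [0,0,0],"hand": 7},{"delta_pos": [0.76,-1.43,-0.6],"delta_rot": [0,0,0],"hand": 7},{"delta_pos": [0.76,-1.43,-1.5],"delta_rot": [0,0,0],"hand": 7},{"delta_pos": [0.76,-1.43,-1.5],"delta_rot": [0,0,0],"hand": 7},{"delta_pos": [0.76,-1.43,-1.5],"delta_rot": [0,0,0],"hand": 7},{"delta_pos": [0.76,-1.43,-1.5],"delta_rot": [0,0,0],"hand": 7},{"delta_pos": [0.78,-1.43,-1.5],"delta_rot": [0,0,0],"hand": 7}]}}

```text
t: 2.4
eef_pos: [0.4672, 0.1969, 0.1204]
ee_rot: [3.141, -0.0, -1.569]
force: [0.6, 1.0, 0.3]
width: 0.0701
```

```bash
python3 - <<'E'
from h import *
print(get_state()['eef_pos'])
snap('top','t3.png',(190,150,390,280),4)
snap('side','s3.png',(220,110,380,230),4)
E
```

```text
[0.46724876 0.19690917 0.12039466]
```

View pics/s3.png

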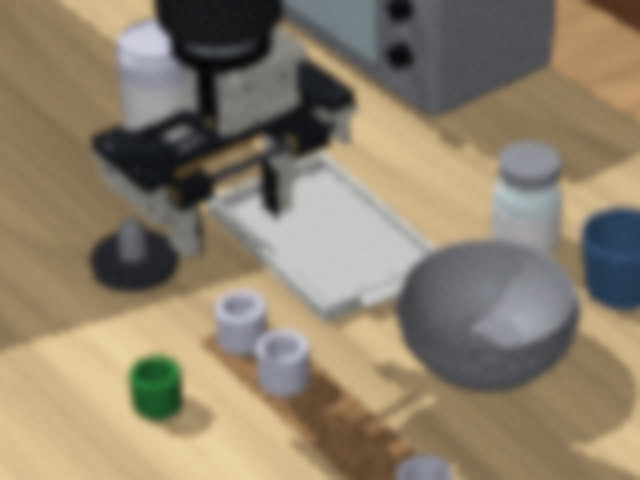

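View pics/t3.png

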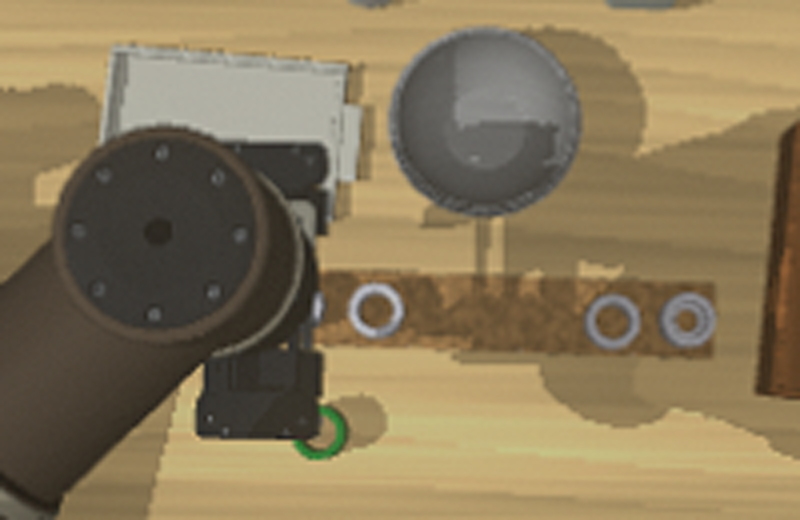

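>>> {"fn": "move_arm", "kwargs": {"rows": [{"delta_pos": [0.05,-0.06,-1.3],"delta_rot": [0,0,0],"hand": 7},{"delta_pos": [0,0,-1.3],"delta_rot": [0,0,0],"hand": 7},{"delta_pos": [0,0,-1.3],"delta_rot": [0,0,0],"hand": 7},{"delta_pos": [0,0,-1.3],"delta_rot": [0,0,0],"hand": 7},{"delta_pos": [0,0,-1.3],"delta_rot": [0,0,0],"hand": 7},{"delta_pos": [0,0,-1.3],"delta_rot": [0,0,0],"hand": 7},{"delta_pos": [0,0,-1.0],"delta_rot": [0,0,0],"hand": 7},{"delta_pos": [0,0,0],"delta_rot": [0,0,0],"hand": 3.5},{"delta_pos": [0,0,0],"delta_rot": [0,0,0],"hand": 3.5},{"delta_pos": [0,0,0],"delta_rot": [0,0,0],"hand": 3.5}]}}

```text
t: 3.5
eef_pos: [0.4679, 0.1974, 0.0342]
ee_rot: [-3.141, 0.001, -1.57]
force: [0.5, 0.4, -0.4]
width: 0.0517
```

```bash
python3 - <<'E'
from h import *
s=get_state();print(s['eef_pos'],s['width'],s['force'])
snap('side','s4.png',(220,110,380,230),4)
E
```

```text
[0.46792798 0.19740438 0.03417776] 0.05172779734623494 [ 0.4518014   0.43761547 -0.4090581 ]
```

View pics/s4.png

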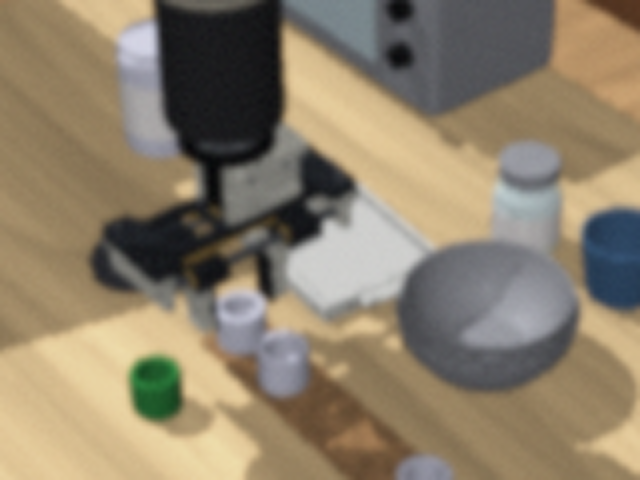

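>>> {"fn": "move_arm", "kwargs": {"rows": [{"delta_pos": [0,0,0],"delta_rot": [0,0,0],"hand": 3.5},{"delta_pos": [0,0,0],"delta_rot": [0,0,0],"hand": 3.5},{"delta_pos": [0,0,0],"delta_rot": [0,0,0],"hand": 3.5},{"delta_pos": [0,0,0],"delta_rot": [0,0,0],"hand": 3.5},{"delta_pos": [0,0,0],"delta_rot": [0,0,0],"hand": 3.5},{"delta_pos": [0,0,0.8],"delta_rot": [0,0,0],"hand": 3.5},{"delta_pos": [0,0,1.6],"delta_rot": [0,0,0],"hand": 3.5},{"delta_pos": [0,0,1.6],"delta_rot": [0,0,0],"hand": 3.5},{"delta_pos": [0,0,1.6],"delta_rot": [0,0,0],"hand": 3.5},{"delta_pos": [0,0,1.4],"delta_rot": [0,0,0],"hand": 3.5}]}}

```text
t: 4.55
eef_pos: [0.4673, 0.1967, 0.1046]
ee_rot: [3.141, -0.0, -1.571]
force: [-0.1, 0.0, -0.7]
width: 0.0403
```

```bash
python3 - <<'E'
from h import *
s=get_state();print(s['eef_pos'],s['width'],s['force'])
snap('side','s5.png',(220,110,380,230),4)
E
```

```text
[0.46733717 0.19674864 0.10457141] 0.04033015360797253 [-0.11332034  0.02416176 -0.6743165 ]
```

View pics/s5.png

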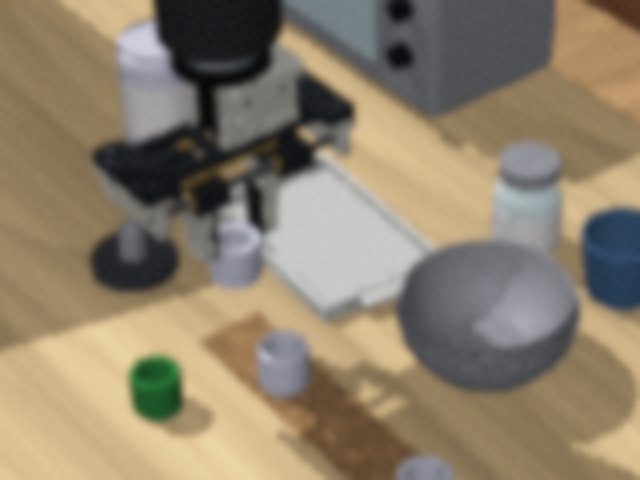

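>>> {"fn": "move_arm", "kwargs": {"rows": [{"delta_pos": [-0.15,1.5,0],"delta_rot": [0,0,0],"hand": 3.5},{"delta_pos": [-0.16,1.9,0],"delta_rot": [0,0,0],"hand": 3.5},{"delta_pos": [-0.16,1.9,0],"delta_rot": [0,0,0],"hand": 3.5},{"delta_pos": [-0.16,1.9,0],"delta_rot": [0,0,0],"hand": 3.5},{"delta_pos": [-0.16,1.9,0],"delta_rot": [0,0,0],"hand": 3.5},{"delta_pos": [-0.16,1.9,0],"delta_rot": [0,0,0],"hand": 3.5},{"delta_pos": [-0.16,1.5,0],"delta_rot": [0,0,0],"hand": 3.5},{"delta_pos": [-0.16,0.8,0],"delta_rot": [0,0,0],"hand": 3.5},{"delta_pos": [-0.16,0.5,0],"delta_rot": [0,0,0],"hand": 3.5},{"delta_pos": [0,0,0],"delta_rot": [0,0,0],"hand": 3.5}]}}

```text
t: 5.6
eef_pos: [0.453, 0.3352, 0.1035]
ee_rot: [3.141, -0.0, -1.57]
force: [-0.6, 0.5, -1.2]
width: 0.0402
```

```bash
python3 - <<'E'
from h import *
s=get_state();print(s['eef_pos'],s['width'],s['force'])
snap('side','s6.png',(220,130,290,190),10)
p=s['eef_pos']
for q in [(.4536,.3357,.014),(.4536,.3357,.048)]: print(proj('side',q))
E
```

```text
[0.4529943  0.33523434 0.10346722] 0.040243211607520084 [-0.63925212  0.52290844 -1.17176188]
[252.6 172.8]
[251.7 164.9]
```

View pics/s6.png

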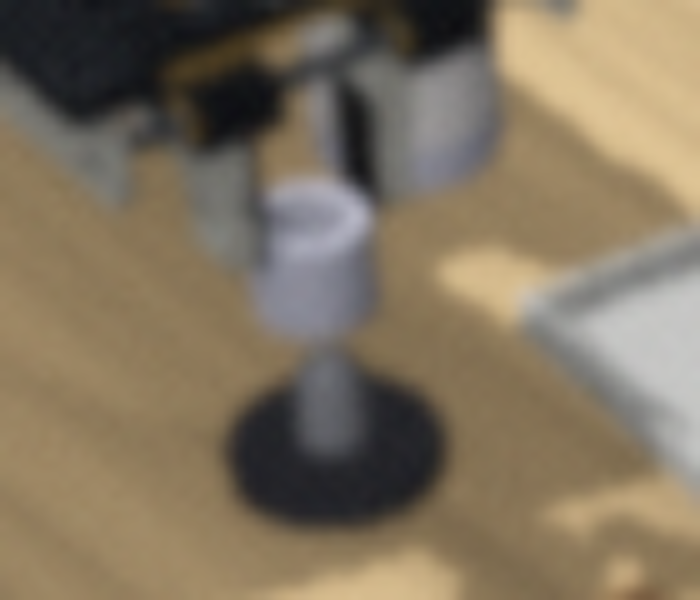

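```bash
cat >> h.py <<'E'
def ext(n,c,r,z,crop,s):
    a=np.linspace(0,2*np.pi,360);uv=projN(n,np.c_[c[0]+r*np.cos(a),c[1]+r*np.sin(a),a*0+z])
    uv=(uv-np.array(crop[:2])+.5)*s-.5
    return 'u',uv[:,0].min().round(1),uv[:,0].max().round(1),'v',uv[:,1].min().round(1),uv[:,1].max().round(1)
E
python3 - <<'E'
from h import *
C=(220,130);c=(.4536,.3357)
print('disc top',ext('side',c,.038,.014,C,10));print('disc bot',ext('side',c,.038,.0,C,10))
print('pin',ext('side',c,.012,.014,C,10),ext('side',c,.012,.041,C,10),ext('side',c,.0,.048,C,10))
print('sl top',ext('side',c,.021,.1055,C,10),'bot',ext('side',c,.021,.0725,C,10))
E
```

```text
disc top ('u', np.float64(218.7), np.float64(440.9), 'v', np.float64(365.9), np.float64(501.9))
disc bot ('u', np.float64(222.9), np.float64(443.8), 'v', np.float64(397.6), np.float64(534.0))
pin ('u', np.float64(294.9), np.float64(365.1), 'v', np.float64(411.3), np.float64(454.3)) ('u', np.float64(287.5), np.float64(358.5), 'v', np.float64(348.8), np.float64(391.5)) ('u', np.float64(321.2), np.float64(321.2), 'v', np.float64(353.6), np.float64(353.6))
sl top ('u', np.float64(241.9), np.float64(369.4), 'v', np.float64(178.2), np.float64(251.9)) bot ('u', np.float64(251.7), np.float64(377.5), 'v', np.float64(258.4), np.float64(332.7))
```

>>> {"fn": "move_arm", "kwargs": {"rows": [{"delta_pos": [0,0,-0.6],"delta_rot": [0,0,0],"hand": 3.5},{"delta_pos": [0,0,-0.6],"delta_rot": [0,0,0],"hand": 3.5},{"delta_pos": [0,0,-0.6],"delta_rot": [0,0,0],"hand": 3.5},{"delta_pos": [0,0,-0.6],"delta_rot": [0,0,0],"hand": 3.5},{"delta_pos": [0,0,-0.3],"delta_rot": [0,0,0],"hand": 3.5},{"delta_pos": [0,0,-0.2],"delta_rot": [0,0,0],"hand": 3.5},{"delta_pos": [0,0,-0.2],"delta_rot": [0,0,0],"hand": 3.5},{"delta_pos": [0,0,-0.2],"delta_rot": [0,0,0],"hand": 3.5},{"delta_pos": [0,0,0],"delta_rot": [0,0,0],"hand": 3.5},{"delta_pos": [0,0,0],"delta_rot": [0,0,0],"hand": 3.5}]}}

```text
t: 6.65
eef_pos: [0.4536, 0.3355, 0.0708]
ee_rot: [-3.141, 0.001, -1.571]
force: [2.6, 1.2, -2.1]
width: 0.0406
```

>>> {"fn": "move_arm", "kwargs": {"rows": [{"delta_pos": [0,0,-0.1],"delta_rot": [0,0,0],"hand": 3.5},{"delta_pos": [0,0,-0.1],"delta_rot": [0,0,0],"hand": 3.5},{"delta_pos": [0,0,-0.1],"delta_rot": [0,0,0],"hand": 3.5},{"delta_pos": [0,0,-0.1],"delta_rot": [0,0,0],"hand": 3.5},{"delta_pos": [0,0,0],"delta_rot": [0,0,0],"hand": 3.5},{"delta_pos": [0,0,0],"delta_rot": [0,0,0],"hand": 3.5},{"delta_pos": [0,0,0],"delta_rot": [0,0,0],"hand": 3.5},{"delta_pos": [0,0,0],"delta_rot": [0,0,0],"hand": 3.5},{"delta_pos": [0,0,0],"delta_rot": [0,0,0],"hand": 3.5},{"delta_pos": [0,0,0],"delta_rot": [0,0,0],"hand": 3.5}]}}

```text
t: 7.65
eef_pos: [0.4535, 0.3352, 0.0667]
ee_rot: [-3.141, 0.0, -1.571]
force: [4.4, 1.6, -0.5]
width: 0.0404
```

```bash
python3 - <<'E'
from h import *
s=get_state();print(s['eef_pos'],s['width'],s['force'],s['moment'])
snap('side','s7.png',(220,130,290,190),10)
E
```

```text
[0.4534589  0.3351541  0.06665621] 0.04042019153759217 [ 4.44002493  1.55274899 -0.53052456] [ 1.0019242  -1.97373664 -0.04124519]
```

View pics/s7.png

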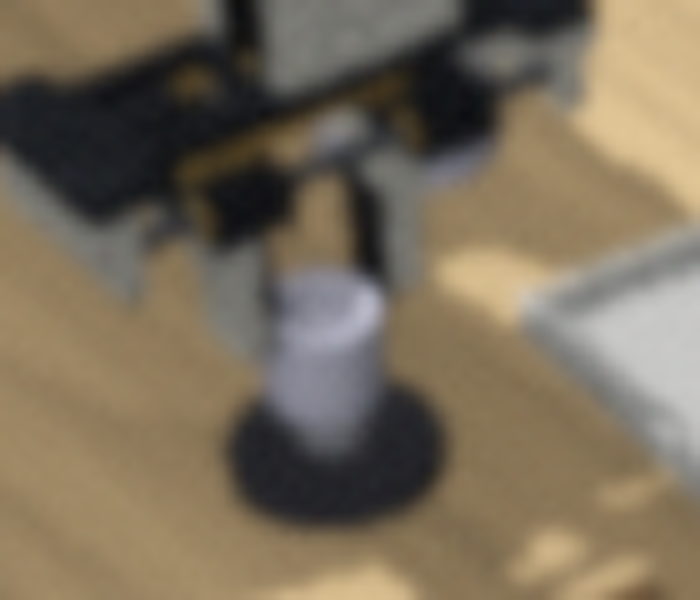

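>>> {"fn": "move_arm", "kwargs": {"rows": [{"delta_pos": [0.08,0.04,0],"delta_rot": [0,0,0],"hand": 3.5},{"delta_pos": [0.04,0,-0.1],"delta_rot": [0,0,0],"hand": 3.5},{"delta_pos": [0,0,-0.1],"delta_rot": [0,0,0],"hand": 3.5},{"delta_pos": [0,0,-0.1],"delta_rot": [0,0,0],"hand": 3.5},{"delta_pos": [0,0,-0.1],"delta_rot": [0,0,0],"hand": 3.5},{"delta_pos": [0,0,0],"delta_rot": [0,0,0],"hand": 3.5},{"delta_pos": [0,0,0],"delta_rot": [0,0,0],"hand": 3.5},{"delta_pos": [0,0,0],"delta_rot": [0,0,0],"hand": 3.5},{"delta_pos": [0,0,0],"delta_rot": [0,0,0],"hand": 3.5},{"delta_pos": [0,0,0],"delta_rot": [0,0,0],"hand": 3.5}]}}

```text
t: 8.7
eef_pos: [0.455, 0.3358, 0.0632]
ee_rot: [-3.14, 0.001, -1.57]
force: [3.3, 1.1, 6.7]
width: 0.0407
```

>>> {"fn": "move_arm", "kwargs": {"rows": [{"delta_pos": [0.05,0,0],"delta_rot": [0,0,0],"hand": 3.5},{"delta_pos": [0,0,-0.1],"delta_rot": [0,0,0],"hand": 3.5},{"delta_pos": [0,0,-0.1],"delta_rot": [0,0,0],"hand": 3.5},{"delta_pos": [0,0,0],"delta_rot": [0,0,0],"hand": 3.5},{"delta_pos": [0,0,0],"delta_rot": [0,0,0],"hand": 3.5},{"delta_pos": [0,0,0],"delta_rot": [0,0,0],"hand": 3.5},{"delta_pos": [0,0,0],"delta_rot": [0,0,0],"hand": 3.5},{"delta_pos": [0,0,0],"delta_rot": [0,0,0],"hand": 3.5},{"delta_pos": [0,0,0],"delta_rot": [0,0,0],"hand": 3.5},{"delta_pos": [0,0,0],"delta_rot": [0,0,0],"hand": 3.5}]}}

```text
t: 9.7
eef_pos: [0.4557, 0.336, 0.0624]
ee_rot: [-3.14, 0.001, -1.57]
force: [0.1, -0.4, 15.3]
width: 0.0405
```

```bash
python3 - <<'E'
from h import *
s=get_state();print(s['eef_pos'],s['width'],s['force'],s['moment'])
snap('side','s8.png',(220,130,290,190),10)
E
```

```text
[0.45569355 0.33599257 0.06237709] 0.04045101772468914 [ 0.05646149 -0.40116582 15.34881275] [-0.08821402  0.20123676  0.04589119]
```

View pics/s8.png

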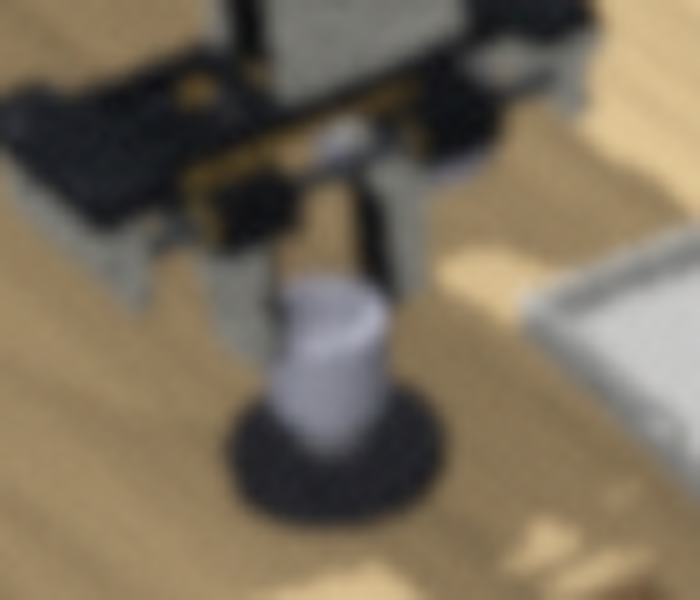

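>>> {"fn": "move_arm", "kwargs": {"rows": [{"delta_pos": [0,0,1.0],"delta_rot": [0,0,0],"hand": 3.5},{"delta_pos": [0,0,1.5],"delta_rot": [0,0,0],"hand": 3.5},{"delta_pos": [0,0,1.7],"delta_rot": [0,0,0],"hand": 3.5},{"delta_pos": [1.0,-0.2,1.4],"delta_rot": [0,0,0],"hand": 3.5},{"delta_pos": [2.4,-0.7,0],"delta_rot": [0,0,0],"hand": 3.5},{"delta_pos": [2.8,-0.8,0],"delta_rot": [0,0,0],"hand": 3.5},{"delta_pos": [2.8,-0.8,0],"delta_rot": [0,0,0],"hand": 3.5},{"delta_pos": [2.8,-0.8,0],"delta_rot": [0,0,0],"hand": 3.5},{"delta_pos": [2.2,-0.6,0],"delta_rot": [0,0,0],"hand": 3.5},{"delta_pos": [1.0,-0.3,0],"delta_rot": [0,0,0],"hand": 3.5}]}}

```text
t: 10.75
eef_pos: [0.6053, 0.2918, 0.1153]
ee_rot: [3.139, -0.002, -1.573]
force: [-0.5, 0.8, -1.0]
width: 0.0405
```

```bash
python3 - <<'E'
from h import *
s=get_state();print(s['eef_pos'],s['width'],s['force'],s['moment'])
snap('side','s9.png',(220,90,380,210),4)
E
```

```text
[0.60527626 0.29178518 0.11530701] 0.04052497810226929 [-0.47666618  0.77446688 -0.9627284 ] [ 0.05847026  0.05804581 -0.00660786]
```

View pics/s9.png

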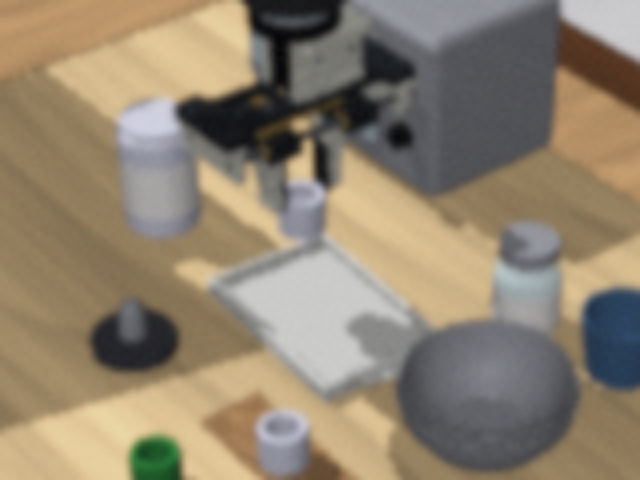

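>>> {"fn": "move_arm", "kwargs": {"rows": [{"delta_pos": [0,0,-1.2],"delta_rot": [0,0,0],"hand": 3.5},{"delta_pos": [0,0,-1.3],"delta_rot": [0,0,0],"hand": 3.5},{"delta_pos": [0,0,-1.3],"delta_rot": [0,0,0],"hand": 3.5},{"delta_pos": [0,0,-1.3],"delta_rot": [0,0,0],"hand": 3.5},{"delta_pos": [0,0,-1.3],"delta_rot": [0,0,0],"hand": 3.5},{"delta_pos": [0,0,-0.7],"delta_rot": [0,0,0],"hand": 3.5},{"delta_pos": [0,0,-0.3],"delta_rot": [0,0,0],"hand": 3.5},{"delta_pos": [0,0,-0.1],"delta_rot": [0,0,0],"hand": 3.5},{"delta_pos": [0,0,0],"delta_rot": [0,0,0],"hand": 3.5},{"delta_pos": [0,0,0],"delta_rot": [0,0,0],"hand": 3.5}]}}

```text
t: 11.8
eef_pos: [0.6053, 0.2936, 0.0422]
ee_rot: [-3.141, 0.001, -1.571]
force: [0.1, 0.3, 0.4]
width: 0.0405
```

>>> {"fn": "move_arm", "kwargs": {"rows": [{"delta_pos": [0,0,-0.1],"delta_rot": [0,0,0],"hand": 3.5},{"delta_pos": [0,0,-0.1],"delta_rot": [0,0,0],"hand": 3.5},{"delta_pos": [0,0,-0.1],"delta_rot": [0,0,0],"hand": 3.5},{"delta_pos": [0,0,-0.1],"delta_rot": [0,0,0],"hand": 3.5},{"delta_pos": [0,0,-0.1],"delta_rot": [0,0,0],"hand": 3.5},{"delta_pos": [0,0,-0.1],"delta_rot": [0,0,0],"hand": 3.5},{"delta_pos": [0,0,0],"delta_rot": [0,0,0],"hand": 3.5},{"delta_pos": [0,0,0],"delta_rot": [0,0,0],"hand": 3.5},{"delta_pos": [0,0,0],"delta_rot": [0,0,0],"hand": 3.5},{"delta_pos": [0,0,0],"delta_rot": [0,0,0],"hand": 3.5}]}}

```text
t: 12.8
eef_pos: [0.6051, 0.294, 0.0371]
ee_rot: [-3.141, 0.001, -1.57]
force: [-5.2, 1.1, 8.8]
width: 0.0404
```

```bash
python3 - <<'E'
from h import *
s=get_state();print(s['eef_pos'],s['width'],s['force'],s['moment'])
snap('side','s10.png',(260,120,340,180),8)
E
```

```text
[0.60510248 0.29398391 0.03706577] 0.0404071274375925 [-5.19031753  1.10198216  8.75224888] [ 0.29536245  1.65787791 -0.02171091]
```

View pics/s10.png

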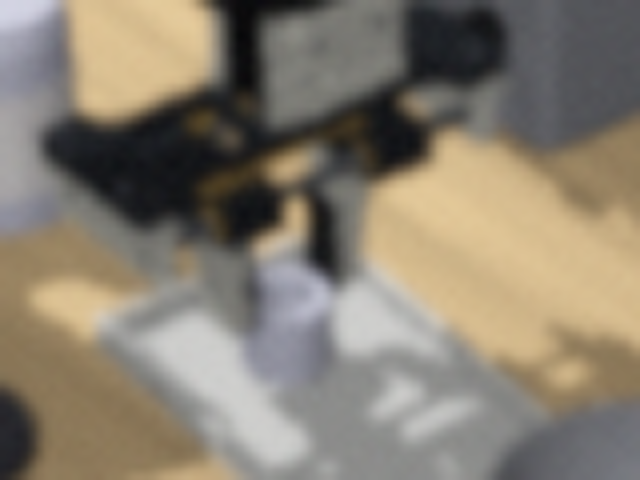

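>>> {"fn": "move_arm", "kwargs": {"rows": [{"delta_pos": [0,0,0.15],"delta_rot": [0,0,0],"hand": 5.6},{"delta_pos": [0,0,0],"delta_rot": [0,0,0],"hand": 5.6},{"delta_pos": [0,0,0],"delta_rot": [0,0,0],"hand": 5.6},{"delta_pos": [0,0,0],"delta_rot": [0,0,0],"hand": 5.6},{"delta_pos": [0,0,1],"delta_rot": [0,0,0],"hand": 5.6},{"delta_pos": [0,0,1.5],"delta_rot": [0,0,0],"hand": 5.6},{"delta_pos": [0,0,2],"delta_rot": [0,0,0],"hand": 5.6},{"delta_pos": [0,0,2],"delta_rot": [0,0,0],"hand": 5.6},{"delta_pos": [0,0,2],"delta_rot": [0,0,0],"hand": 6.5},{"delta_pos": [0,0,1],"delta_rot": [0,0,0],"hand": 7}]}}

```text
t: 13.85
eef_pos: [0.606, 0.294, 0.1357]
ee_rot: [-3.138, 0.002, -1.571]
force: [0.8, -0.1, -0.1]
width: 0.0663
```

```bash
cat > look.py <<'E'
from h import *
import sys
s=get_state();print(s['t'],s['eef_pos'],s['width'],s['force'])
snap('side','%s_s.png'%sys.argv[1],(220,100,480,295),3);snap('top','%s_t.png'%sys.argv[1],(190,150,390,280),4)
E
python3 look.py a
```

```text
13.85 [0.6060382  0.29402191 0.13571564] 0.06633669215436505 [ 0.77020734 -0.05930621 -0.12453808]
```

View pics/a_s.png

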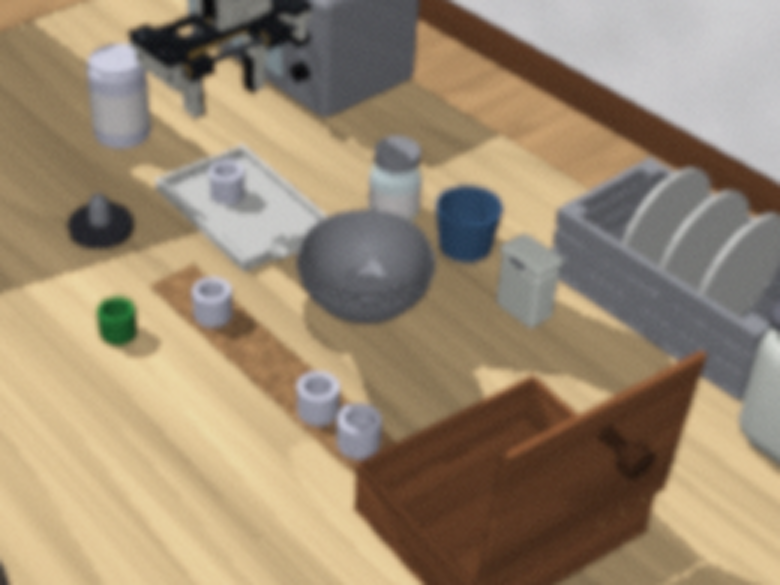

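View pics/a_t.png

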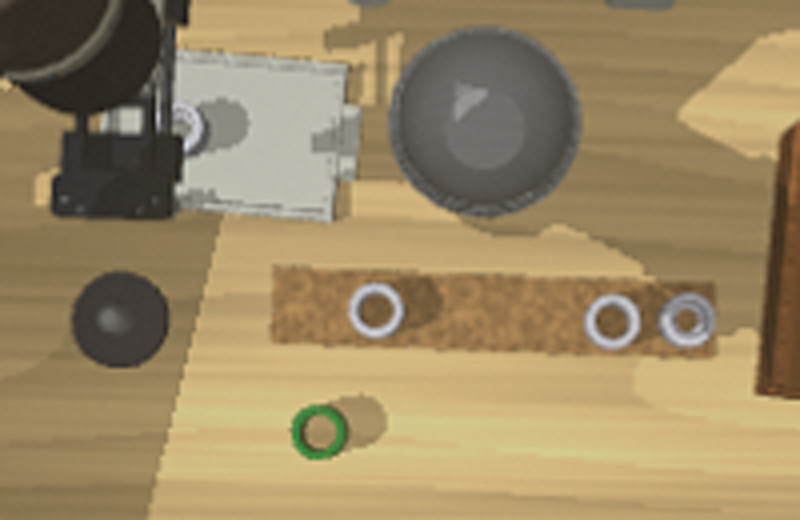

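>>> {"fn": "move_arm", "kwargs": {"rows": [{"delta_pos": [-1.0,-1.2,0],"delta_rot": [0,0,0],"hand": 7},{"delta_pos": [-1.6,-1.8,0],"delta_rot": [0,0,0],"hand": 7},{"delta_pos": [-1.7,-1.9,0],"delta_rot": [0,0,0],"hand": 7},{"delta_pos": [-1.7,-1.9,0],"delta_rot": [0,0,0],"hand": 7},{"delta_pos": [-1.7,-1.9,0],"delta_rot": [0,0,0],"hand": 7},{"delta_pos": [-1.7,-1.9,0],"delta_rot": [0,0,0],"hand": 7},{"delta_pos": [-1.7,-1.9,0],"delta_rot": [0,0,0],"hand": 7},{"delta_pos": [-1.6,-1.8,-0.5],"delta_rot": [0,0,0],"hand": 7},{"delta_pos": [-1.0,-1.2,-0.5],"delta_rot": [0,0,0],"hand": 7},{"delta_pos": [-0.46,-0.5,-0.5],"delta_rot": [0,0,0],"hand": 7}]}}

```text
t: 14.95
eef_pos: [0.4619, 0.1321, 0.1164]
ee_rot: [3.141, -0.0, -1.572]
force: [-1.0, 0.7, 1.2]
width: 0.07
```

```bash
python3 look.py b; python3 - <<'E'
from h import *
for i in range(3):
    im=grab_frame('side')
    print(get_state()['eef_pos'],get_state()['ee_rot'])
print(fitc('side',im,(.464,.132),.039,[.021,.014],[1,-1]))
E
```

```text
14.95 [0.46194996 0.13211086 0.116434  ] 0.06996591196698963 [-1.04411331  0.67297607  1.19602777]
[0.46334922 0.13335764 0.1167342 ] [ 3.14117742e+00 -4.44393341e-04 -1.57085566e+00]
[0.46384802 0.13379978 0.11701885] [-3.14142825e+00 -1.24612707e-04 -1.57056769e+00]
[0.46403384 0.13397296 0.11709239] [-3.14127115e+00 -4.12176091e-05 -1.57049430e+00]
(array([0.4643, 0.1323]), np.float64(38.9))
```

>>> {"fn": "move_arm", "kwargs": {"rows": [{"delta_pos": [0.05,0,-1.3],"delta_rot": [0,0,0],"hand": 7},{"delta_pos": [0,0,-1.5],"delta_rot": [0,0,0],"hand": 7},{"delta_pos": [0,0,-1.5],"delta_rot": [0,0,0],"hand": 7},{"delta_pos": [0,0,-1.5],"delta_rot": [0,0,0],"hand": 7},{"delta_pos": [0,0,-1.3],"delta_rot": [0,0,0],"hand": 7},{"delta_pos": [0,0,-0.7],"delta_rot": [0,0,0],"hand": 7},{"delta_pos": [0,0,-0.3],"delta_rot": [0,0,0],"hand": 7},{"delta_pos": [0,0,0],"delta_rot": [0,0,0],"hand": 3.5},{"delta_pos": [0,0,0],"delta_rot": [0,0,0],"hand": 3.5},{"delta_pos": [0,0,0],"delta_rot": [0,0,0],"hand": 3.5}]}}

```text
t: 16.2
eef_pos: [0.4642, 0.1337, 0.0366]
ee_rot: [-3.141, 0.001, -1.571]
force: [-0.0, 0.5, 0.5]
width: 0.0515
```

>>> {"fn": "move_arm", "kwargs": {"rows": [{"delta_pos": [0,0,0],"delta_rot": [0,0,0],"hand": 3.5},{"delta_pos": [0,0,0],"delta_rot": [0,0,0],"hand": 3.5},{"delta_pos": [0,0,0],"delta_rot": [0,0,0],"hand": 3.5},{"delta_pos": [0,0,0],"delta_rot": [0,0,0],"hand": 3.5},{"delta_pos": [0,0,0],"delta_rot": [0,0,0],"hand": 3.5},{"delta_pos": [0,0,0.8],"delta_rot": [0,0,0],"hand": 3.5},{"delta_pos": [0,0,1.6],"delta_rot": [0,0,0],"hand": 3.5},{"delta_pos": [0,0,1.6],"delta_rot": [0,0,0],"hand": 3.5},{"delta_pos": [0,0,1.6],"delta_rot": [0,0,0],"hand": 3.5},{"delta_pos": [0,0,1.4],"delta_rot": [0,0,0],"hand": 3.5}]}}

```text
t: 17.2
eef_pos: [0.4636, 0.1332, 0.1071]
ee_rot: [3.141, 0.0, -1.571]
force: [0.0, 1.1, 0.2]
width: 0.04
```

>>> {"fn": "move_arm", "kwargs": {"rows": [{"delta_pos": [-0.08,1.2,0],"delta_rot": [0,0,0],"hand": 3.5},{"delta_pos": [-0.1,2.2,0],"delta_rot": [0,0,0],"hand": 3.5},{"delta_pos": [-0.1,2.7,0],"delta_rot": [0,0,0],"hand": 3.5},{"delta_pos": [-0.1,2.7,0],"delta_rot": [0,0,0],"hand": 3.5},{"delta_pos": [-0.1,2.7,0],"delta_rot": [0,0,0],"hand": 3.5},{"delta_pos": [-0.1,2.7,0],"delta_rot": [0,0,0],"hand": 3.5},{"delta_pos": [-0.1,2.5,0],"delta_rot": [0,0,0],"hand": 3.5},{"delta_pos": [-0.1,2.0,0],"delta_rot": [0,0,0],"hand": 3.5},{"delta_pos": [-0.05,1.0,0],"delta_rot": [0,0,0],"hand": 3.5},{"delta_pos": [-0.05,0.5,0],"delta_rot": [0,0,0],"hand": 3.5}]}}

```text
t: 18.2
eef_pos: [0.4547, 0.336, 0.1056]
ee_rot: [3.141, -0.001, -1.57]
force: [0.0, -0.4, -0.8]
width: 0.04
```

```bash
cat > pin.py <<'E'
from h import *
import sys
grab_frame('side');grab_frame('side')
s=get_state();print(s['t'],s['eef_pos'],s['width'],s['force'])
snap('side',sys.argv[1]+'.png',(220,130,290,190),10)
E
python3 pin.py p2
```

```text
18.3 [0.45477035 0.33532728 0.10574992] 0.039985215767305626 [-0.04885087  0.3513335  -0.87187396]
```

View pics/p2.png

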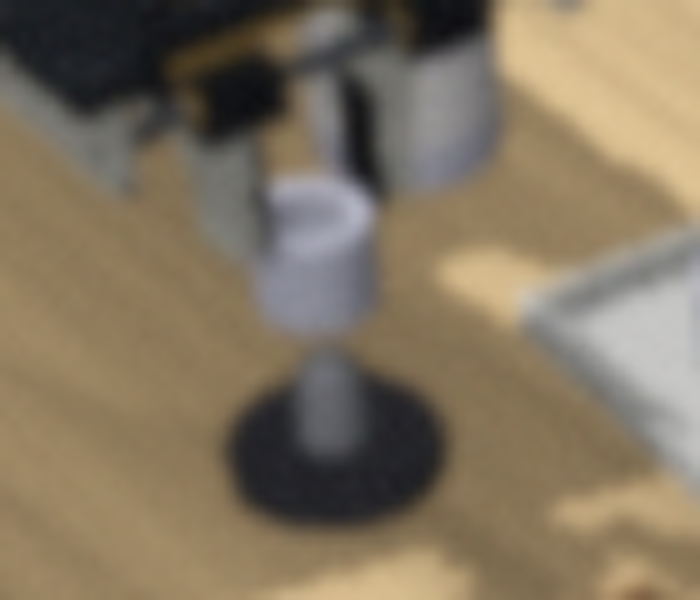

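>>> {"fn": "move_arm", "kwargs": {"rows": [{"delta_pos": [0.08,0.06,-0.6],"delta_rot": [0,0,0],"hand": 3.5},{"delta_pos": [0,0,-0.7],"delta_rot": [0,0,0],"hand": 3.5},{"delta_pos": [0,0,-0.7],"delta_rot": [0,0,0],"hand": 3.5},{"delta_pos": [0,0,-0.6],"delta_rot": [0,0,0],"hand": 3.5},{"delta_pos": [0,0,-0.3],"delta_rot": [0,0,0],"hand": 3.5},{"delta_pos": [0,0,-0.2],"delta_rot": [0,0,0],"hand": 3.5},{"delta_pos": [0,0,-0.2],"delta_rot": [0,0,0],"hand": 3.5},{"delta_pos": [0,0,-0.2],"delta_rot": [0,0,0],"hand": 3.5},{"delta_pos": [0,0,-0.2],"delta_rot": [0,0,0],"hand": 3.5},{"delta_pos": [0,0,0],"delta_rot": [0,0,0],"hand": 3.5}]}}

```text
t: 19.35
eef_pos: [0.4557, 0.3359, 0.0689]
ee_rot: [3.141, -0.0, -1.571]
force: [-0.2, -0.3, -0.5]
width: 0.0398
```

No contact force. Carry on down, slowly.

>>> {"fn": "move_arm", "kwargs": {"rows": [{"delta_pos": [0,0,-0.2],"delta_rot": [0,0,0],"hand": 3.5},{"delta_pos": [0,0,-0.2],"delta_rot": [0,0,0],"hand": 3.5},{"delta_pos": [0,0,-0.2],"delta_rot": [0,0,0],"hand": 3.5},{"delta_pos": [0,0,-0.2],"delta_rot": [0,0,0],"hand": 3.5},{"delta_pos": [0,0,-0.2],"delta_rot": [0,0,0],"hand": 3.5},{"delta_pos": [0,0,0],"delta_rot": [0,0,0],"hand": 3.5},{"delta_pos": [0,0,0],"delta_rot": [0,0,0],"hand": 3.5},{"delta_pos": [0,0,0],"delta_rot": [0,0,0],"hand": 3.5},{"delta_pos": [0,0,0],"delta_rot": [0,0,0],"hand": 3.5},{"delta_pos": [0,0,0],"delta_rot": [0,0,0],"hand": 3.5}]}}

```text
t: 20.35
eef_pos: [0.4558, 0.336, 0.0591]
ee_rot: [-3.142, 0.0, -1.571]
force: [-0.3, -0.3, -0.8]
width: 0.0402
```

>>> {"fn": "move_arm", "kwargs": {"rows": [{"delta_pos": [0,0,-0.2],"delta_rot": [0,0,0],"hand": 3.5},{"delta_pos": [0,0,-0.2],"delta_rot": [0,0,0],"hand": 3.5},{"delta_pos": [0,0,-0.2],"delta_rot": [0,0,0],"hand": 3.5},{"delta_pos": [0,0,-0.2],"delta_rot": [0,0,0],"hand": 3.5},{"delta_pos": [0,0,-0.2],"delta_rot": [0,0,0],"hand": 3.5},{"delta_pos": [0,0,-0.1],"delta_rot": [0,0,0],"hand": 3.5},{"delta_pos": [0,0,-0.1],"delta_rot": [0,0,0],"hand": 3.5},{"delta_pos": [0,0,-0.1],"delta_rot": [0,0,0],"hand": 3.5},{"delta_pos": [0,0,0],"delta_rot": [0,0,0],"hand": 3.5},{"delta_pos": [0,0,0],"delta_rot": [0,0,0],"hand": 3.5}]}}

```text
t: 21.35
eef_pos: [0.4558, 0.3359, 0.0474]
ee_rot: [-3.141, 0.0, -1.57]
force: [-5.3, -2.3, 13.2]
width: 0.04
```

```bash
python3 pin.py p2b
```

```text
21.45 [0.45580611 0.33592435 0.04744544] 0.03987673553114984 [-4.95937205 -2.24194059 13.26925709]
```

View pics/p2b.png

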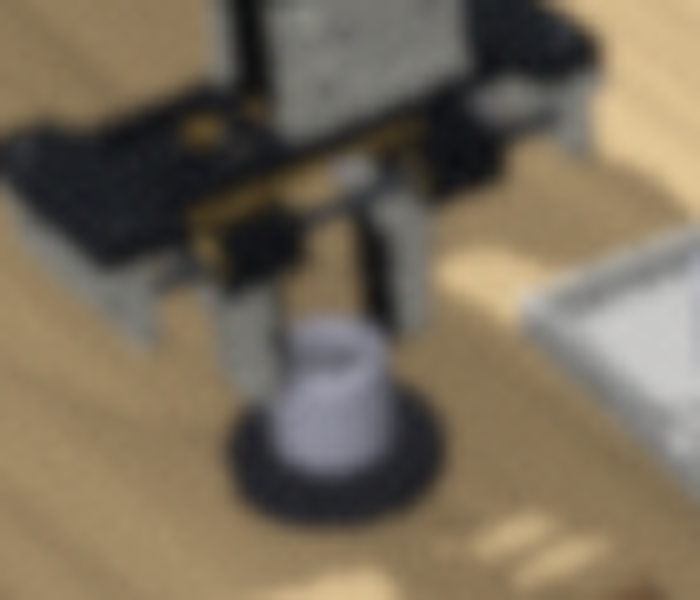

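>>> {"fn": "move_arm", "kwargs": {"rows": [{"delta_pos": [-0.05,0,1.0],"delta_rot": [0,0,0],"hand": 3.5},{"delta_pos": [0,0,1.6],"delta_rot": [0,0,0],"hand": 3.5},{"delta_pos": [0,0,2.0],"delta_rot": [0,0,0],"hand": 3.5},{"delta_pos": [0,0,2.0],"delta_rot": [0,0,0],"hand": 3.5},{"delta_pos": [0,0,2.0],"delta_rot": [0,0,0],"hand": 3.5},{"delta_pos": [0.2,-1.5,1.4],"delta_rot": [0,0,0],"hand": 3.5},{"delta_pos": [0.3,-2.5,0],"delta_rot": [0,0,0],"hand": 3.5},{"delta_pos": [0.3,-3.5,0],"delta_rot": [0,0,0],"hand": 3.5},{"delta_pos": [0.3,-4,0],"delta_rot": [0,0,0],"hand": 3.5},{"delta_pos": [0.3,-4,0],"delta_rot": [0,0,0],"hand": 3.5}]}}

```text
t: 22.5
eef_pos: [0.4689, 0.179, 0.1462]
ee_rot: [3.142, 0.0, -1.57]
force: [0.4, -0.2, -0.8]
width: 0.0398
```

>>> {"fn": "move_arm", "kwargs": {"rows": [{"delta_pos": [0.4,-4.5,0],"delta_rot": [0,0,0],"hand": 3.5},{"delta_pos": [0.4,-4.5,0],"delta_rot": [0,0,0],"hand": 3.5},{"delta_pos": [0.4,-4.5,0],"delta_rot": [0,0,0],"hand": 3.5},{"delta_pos": [0.4,-4.5,0],"delta_rot": [0,0,0],"hand": 3.5},{"delta_pos": [0.4,-4.5,0],"delta_rot": [0,0,0],"hand": 3.5},{"delta_pos": [0.4,-4.5,0],"delta_rot": [0,0,0],"hand": 3.5},{"delta_pos": [0.4,-4.5,0],"delta_rot": [0,0,0],"hand": 3.5},{"delta_pos": [0.4,-4,0],"delta_rot": [0,0,0],"hand": 3.5},{"delta_pos": [0.2,-3,0],"delta_rot": [0,0,0],"hand": 3.5},{"delta_pos": [0.1,-1.5,0],"delta_rot": [0,0,0],"hand": 3.5}]}}

```text
t: 23.5
eef_pos: [0.5035, -0.2217, 0.146]
ee_rot: [3.141, -0.0, -1.573]
force: [0.3, 0.2, -1.2]
width: 0.0403
```

```bash
cat > box.py <<'E'
from h import *
import sys
grab_frame('side');
s=get_state();print(s['t'],s['eef_pos'],s['width'],s['force'])
snap('side',sys.argv[1]+'_s.png',(300,150,500,300),4)
snap('top',sys.argv[1]+'_t.png',(340,140,500,290),4)
E
python3 box.py b2
```

```text
23.55 [ 0.50367078 -0.22231574  0.14589454] 0.040006469607572315 [ 1.37906285 -2.36034537 -0.09197215]
```

View pics/b2_s.png

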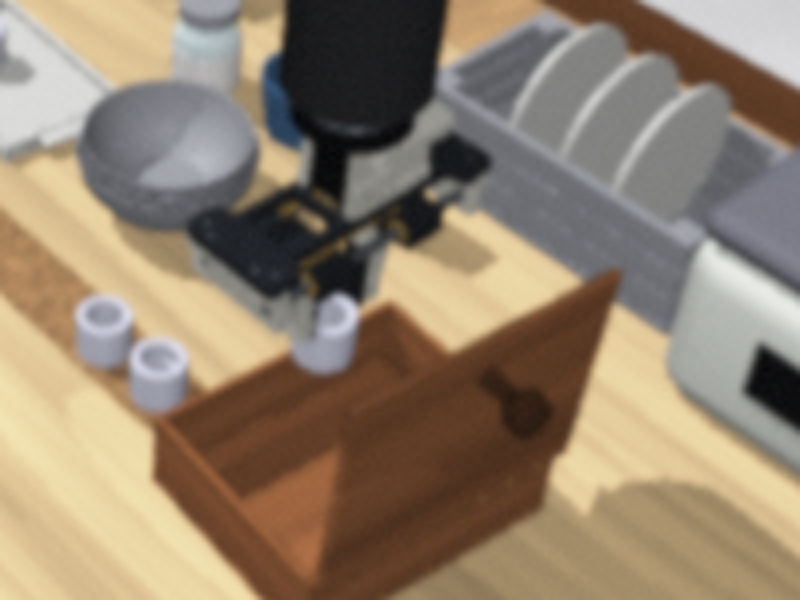

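>>> {"fn": "move_arm", "kwargs": {"rows": [{"delta_pos": [0,0,-1.0],"delta_rot": [0,0,0],"hand": 3.5},{"delta_pos": [0,0,-1.6],"delta_rot": [0,0,0],"hand": 3.5},{"delta_pos": [0,0,-1.8],"delta_rot": [0,0,0],"hand": 3.5},{"delta_pos": [0,0,-1.8],"delta_rot": [0,0,0],"hand": 3.5},{"delta_pos": [0,0,-1.7],"delta_rot": [0,0,0],"hand": 3.5},{"delta_pos": [0,0,-1.2],"delta_rot": [0,0,0],"hand": 3.5},{"delta_pos": [0,0,-0.7],"delta_rot": [0,0,0],"hand": 3.5},{"delta_pos": [0,0,-0.4],"delta_rot": [0,0,0],"hand": 3.5},{"delta_pos": [0,0,-0.2],"delta_rot": [0,0,0],"hand": 3.5},{"delta_pos": [0,0,-0.1],"delta_rot": [0,0,0],"hand": 3.5}]}}

```text
t: 24.65
eef_pos: [0.5047, -0.219, 0.0414]
ee_rot: [-3.141, -0.0, -1.571]
force: [-0.6, 0.1, -1.3]
width: 0.0398
```

>>> {"fn": "move_arm", "kwargs": {"rows": [{"delta_pos": [0,0,-0.1],"delta_rot": [0,0,0],"hand": 3.5},{"delta_pos": [0,0,-0.1],"delta_rot": [0,0,0],"hand": 3.5},{"delta_pos": [0,0,0],"delta_rot": [0,0,0],"hand": 3.5},{"delta_pos": [0,0,0],"delta_rot": [0,0,0],"hand": 3.5},{"delta_pos": [0,0,0],"delta_rot": [0,0,0],"hand": 3.5},{"delta_pos": [0,0,0],"delta_rot": [0,0,0],"hand": 3.5},{"delta_pos": [0,0,0],"delta_rot": [0,0,0],"hand": 3.5},{"delta_pos": [0,0,0],"delta_rot": [0,0,0],"hand": 3.5},{"delta_pos": [0,0,0],"delta_rot": [0,0,0],"hand": 3.5},{"delta_pos": [0,0,0],"delta_rot": [0,0,0],"hand": 3.5}]}}

```text
t: 25.65
eef_pos: [0.5046, -0.2192, 0.0395]
ee_rot: [-3.141, -0.0, -1.571]
force: [-1.0, 0.2, 7.1]
width: 0.04
```

Contact with the box floor. Release and rise.

>>> {"fn": "move_arm", "kwargs": {"rows": [{"delta_pos": [0,0,0.1],"delta_rot": [0,0,0],"hand": 6},{"delta_pos": [0,0,0],"delta_rot": [0,0,0],"hand": 6},{"delta_pos": [0,0,0],"delta_rot": [0,0,0],"hand": 6},{"delta_pos": [0,0,0],"delta_rot": [0,0,0],"hand": 6},{"delta_pos": [0,0,1],"delta_rot": [0,0,0],"hand": 6},{"delta_pos": [0,0,1.5],"delta_rot": [0,0,0],"hand": 6},{"delta_pos": [0,0,2],"delta_rot": [0,0,0],"hand": 6},{"delta_pos": [0,0,2.5],"delta_rot": [0,0,0],"hand": 6},{"delta_pos": [0,0,2.5],"delta_rot": [0,0,0],"hand": 6.5},{"delta_pos": [0,0,1],"delta_rot": [0,0,0],"hand": 7}]}}

```text
t: 26.65
eef_pos: [0.5056, -0.2193, 0.1483]
ee_rot: [-3.137, -0.001, -1.57]
force: [-0.2, -0.5, 0.2]
width: 0.0676
```

```bash
python3 box.py b3;python3 - <<'E'
from h import *
for n in ('side',):
    im=grab_frame(n)
    for p in ((.4598,-.048),(.4625,-.106)): print(n,fitc(n,im,p,.039,[.021,.014],[1,-1]))
E
```

```text
26.7 [ 0.50590456 -0.21937608  0.14873223] 0.06872882053113354 [ 1.16178276 -0.86545633  0.84839177]
side (array([ 0.4598, -0.049 ]), np.float64(52.0))
side (array([ 0.4624, -0.1074]), np.float64(53.4))
```

View pics/b3_s.png

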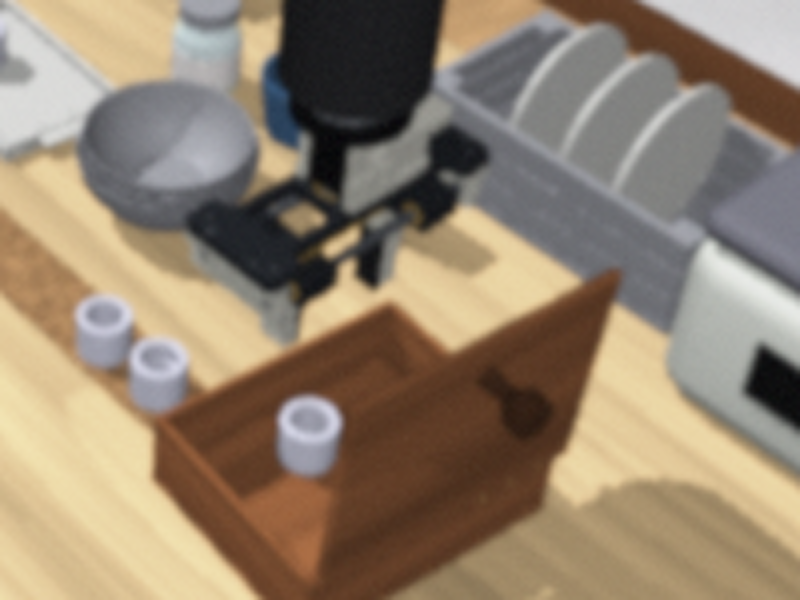

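View pics/b3_t.png

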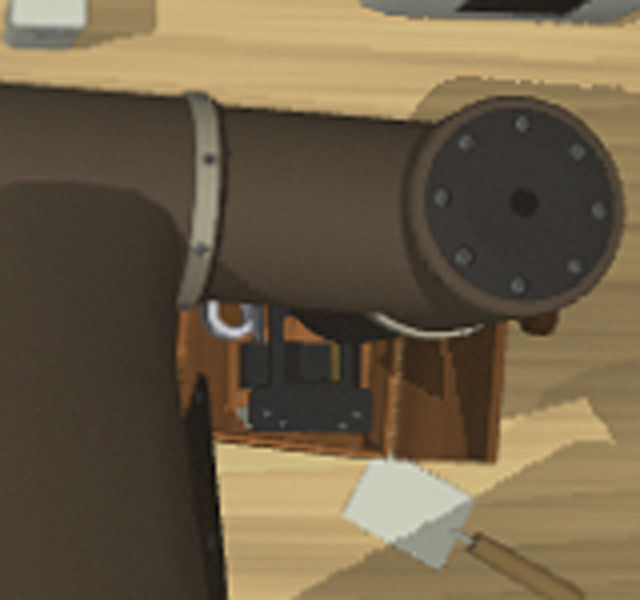

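>>> {"fn": "move_arm", "kwargs": {"rows": [{"delta_pos": [-0.3,0.8,0],"delta_rot": [0,0,0],"hand": 7},{"delta_pos": [-0.5,1.6,0],"delta_rot": [0,0,0],"hand": 7},{"delta_pos": [-0.6,2.2,0],"delta_rot": [0,0,0],"hand": 7},{"delta_pos": [-0.6,2.4,0],"delta_rot": [0,0,0],"hand": 7},{"delta_pos": [-0.6,2.4,0],"delta_rot": [0,0,0],"hand": 7},{"delta_pos": [-0.6,2.4,-0.5],"delta_rot": [0,0,0],"hand": 7},{"delta_pos": [-0.5,2.2,-0.8],"delta_rot": [0,0,0],"hand": 7},{"delta_pos": [-0.4,1.6,-0.8],"delta_rot": [0,0,0],"hand": 7},{"delta_pos": [-0.3,1.0,-0.6],"delta_rot": [0,0,0],"hand": 7},{"delta_pos": [-0.2,0.5,-0.4],"delta_rot": [0,0,0],"hand": 7}]}}

```text
t: 27.85
eef_pos: [0.4574, -0.0474, 0.113]
ee_rot: [3.14, -0.0, -1.57]
force: [0.8, 0.4, -0.6]
width: 0.07
```

```bash
python3 - <<'E'
from h import *
for i in range(3): im=grab_frame('side')
print(get_state()['eef_pos'])
for p in ((.4598,-.048),(.4625,-.106)): print(fitc('side',im,p,.039,[.021,.014],[1,-1]))
cv2.imwrite('pics/c5.png',cv2.resize(im[130:310,220:460],None,fx=3,fy=3))
E
```

```text
[ 0.4581148  -0.04811588  0.11374003]
(array([ 0.4598, -0.049 ]), np.float64(51.1))
(array([ 0.4624, -0.1074]), np.float64(51.9))
```

View pics/c5.png

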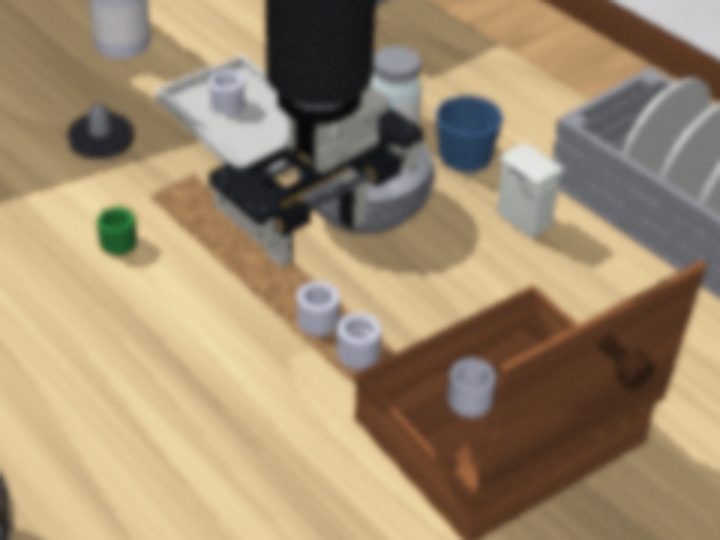

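>>> {"fn": "move_arm", "kwargs": {"rows": [{"delta_pos": [0.15,0,-1.0],"delta_rot": [0,0,0],"hand": 7},{"delta_pos": [0,0,-1.5],"delta_rot": [0,0,0],"hand": 7},{"delta_pos": [0,0,-1.5],"delta_rot": [0,0,0],"hand": 7},{"delta_pos": [0,0,-1.5],"delta_rot": [0,0,0],"hand": 7},{"delta_pos": [0,0,-1.2],"delta_rot": [0,0,0],"hand": 7},{"delta_pos": [0,0,-0.7],"delta_rot": [0,0,0],"hand": 7},{"delta_pos": [0,0,-0.4],"delta_rot": [0,0,0],"hand": 7},{"delta_pos": [0,0,0],"delta_rot": [0,0,0],"hand": 3.5},{"delta_pos": [0,0,0],"delta_rot": [0,0,0],"hand": 3.5},{"delta_pos": [0,0,0],"delta_rot": [0,0,0],"hand": 3.5}]}}

```text
t: 29.0
eef_pos: [0.4603, -0.048, 0.0366]
ee_rot: [-3.141, 0.0, -1.571]
force: [-0.3, 0.0, -0.2]
width: 0.0516
```

>>> {"fn": "move_arm", "kwargs": {"rows": [{"delta_pos": [0,0,0],"delta_rot": [0,0,0],"hand": 3.5},{"delta_pos": [0,0,0],"delta_rot": [0,0,0],"hand": 3.5},{"delta_pos": [0,0,0],"delta_rot": [0,0,0],"hand": 3.5},{"delta_pos": [0,0,0],"delta_rot": [0,0,0],"hand": 3.5},{"delta_pos": [0,0,0],"delta_rot": [0,0,0],"hand": 3.5},{"delta_pos": [0,0,0.8],"delta_rot": [0,0,0],"hand": 3.5},{"delta_pos": [0,0,1.6],"delta_rot": [0,0,0],"hand": 3.5},{"delta_pos": [0,0,1.6],"delta_rot": [0,0,0],"hand": 3.5},{"delta_pos": [0,0,1.6],"delta_rot": [0,0,0],"hand": 3.5},{"delta_pos": [0,0,1.4],"delta_rot": [0,0,0],"hand": 3.5}]}}

```text
t: 30.0
eef_pos: [0.4595, -0.0481, 0.107]
ee_rot: [3.141, 0.0, -1.571]
force: [0.2, 0.3, -0.4]
width: 0.0399
```

>>> {"fn": "move_arm", "kwargs": {"rows": [{"delta_pos": [0,2.0,0],"delta_rot": [0,0,0],"hand": 3.5},{"delta_pos": [0,3.5,0],"delta_rot": [0,0,0],"hand": 3.5},{"delta_pos": [0,4.5,0],"delta_rot": [0,0,0],"hand": 3.5},{"delta_pos": [0,4.5,0],"delta_rot": [0,0,0],"hand": 3.5},{"delta_pos": [0,4.5,0],"delta_rot": [0,0,0],"hand": 3.5},{"delta_pos": [0,4.5,0],"delta_rot": [0,0,0],"hand": 3.5},{"delta_pos": [-0.1,4.5,0],"delta_rot": [0,0,0],"hand": 3.5},{"delta_pos": [-0.1,4.4,0],"delta_rot": [0,0,0],"hand": 3.5},{"delta_pos": [-0.1,3.5,0],"delta_rot": [0,0,0],"hand": 3.5},{"delta_pos": [-0.1,2.0,0],"delta_rot": [0,0,0],"hand": 3.5}]}}

```text
t: 31.0
eef_pos: [0.4554, 0.3334, 0.1061]
ee_rot: [3.141, -0.0, -1.569]
force: [0.9, -0.6, -1.5]
width: 0.04
```

```bash
python3 pin.py p5;python3 - <<'E'
from h import *
for i in range(2): im=grab_frame('top')
print(get_state()['eef_pos'])
E
```

```text
31.1 [0.45553272 0.33300126 0.10584032] 0.039889548885606904 [ 0.5107623  -0.1378242  -0.53599901]
[0.45542453 0.32987134 0.10582947]
```

View pics/p5.png

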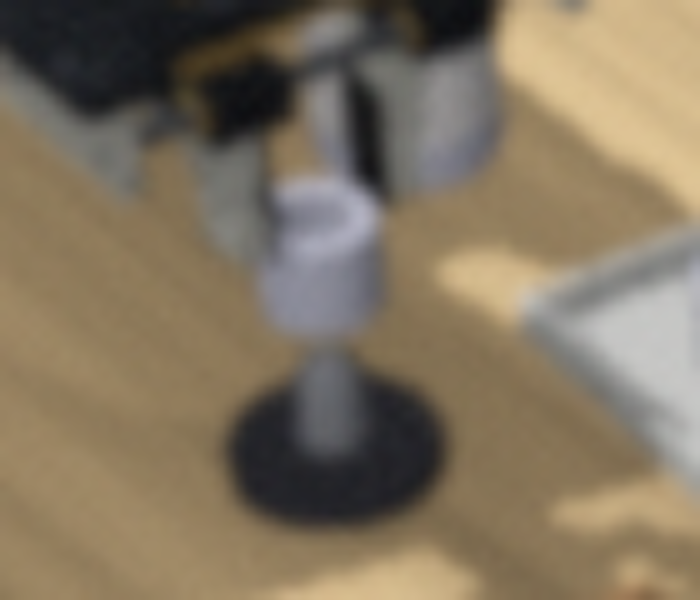

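>>> {"fn": "move_arm", "kwargs": {"rows": [{"delta_pos": [0,0,0],"delta_rot": [0,0,0],"hand": 3.5},{"delta_pos": [0,0,0],"delta_rot": [0,0,0],"hand": 3.5},{"delta_pos": [0,0.2,0],"delta_rot": [0,0,0],"hand": 3.5},{"delta_pos": [0,0.2,0],"delta_rot": [0,0,0],"hand": 3.5},{"delta_pos": [0,0.2,0],"delta_rot": [0,0,0],"hand": 3.5},{"delta_pos": [0,0,0],"delta_rot": [0,0,0],"hand": 3.5},{"delta_pos": [0,0,0],"delta_rot": [0,0,0],"hand": 3.5},{"delta_pos": [0,0,0],"delta_rot": [0,0,0],"hand": 3.5},{"delta_pos": [0,0,0],"delta_rot": [0,0,0],"hand": 3.5},{"delta_pos": [0,0,0],"delta_rot": [0,0,0],"hand": 3.5}]}}

```text
t: 32.25
eef_pos: [0.4558, 0.3369, 0.106]
ee_rot: [3.142, -0.0, -1.571]
force: [-0.6, 0.4, -0.9]
width: 0.04
```

```bash
python3 pin.py p5b
```

```text
32.35 [0.45580211 0.33693263 0.10606176] 0.039881342821199435 [ 0.54796764 -0.01125369 -0.42000788]
```

View pics/p5b.png

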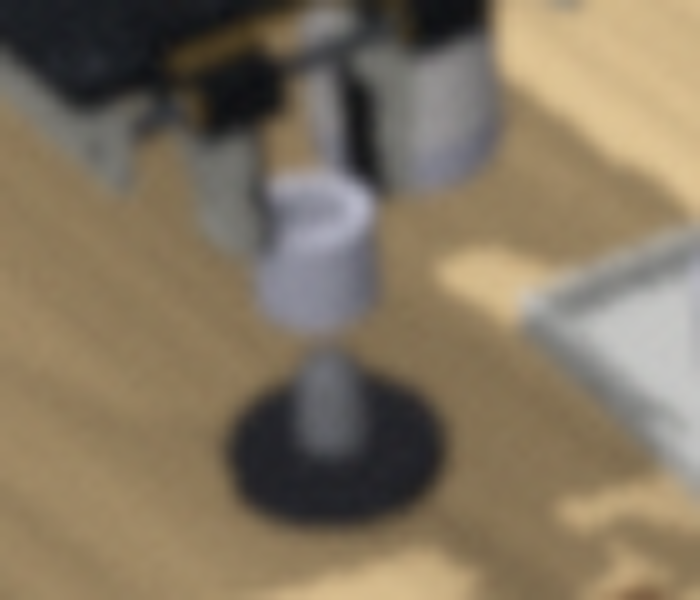

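Now aligned to within 1 mm (y 0.9 mm far). Correct and go down.

>>> {"fn": "move_arm", "kwargs": {"rows": [{"delta_pos": [0,-0.09,-0.6],"delta_rot": [0,0,0],"hand": 3.5},{"delta_pos": [0,0,-0.7],"delta_rot": [0,0,0],"hand": 3.5},{"delta_pos": [0,0,-0.7],"delta_rot": [0,0,0],"hand": 3.5},{"delta_pos": [0,0,-0.6],"delta_rot": [0,0,0],"hand": 3.5},{"delta_pos": [0,0,-0.3],"delta_rot": [0,0,0],"hand": 3.5},{"delta_pos": [0,0,-0.2],"delta_rot": [0,0,0],"hand": 3.5},{"delta_pos": [0,0,-0.2],"delta_rot": [0,0,0],"hand": 3.5},{"delta_pos": [0,0,-0.2],"delta_rot": [0,0,0],"hand": 3.5},{"delta_pos": [0,0,-0.2],"delta_rot": [0,0,0],"hand": 3.5},{"delta_pos": [0,0,0],"delta_rot": [0,0,0],"hand": 3.5}]}}

```text
t: 33.4
eef_pos: [0.4557, 0.336, 0.0689]
ee_rot: [3.141, -0.0, -1.571]
force: [-1.1, 0.0, 0.0]
width: 0.0397
```

>>> {"fn": "move_arm", "kwargs": {"rows": [{"delta_pos": [0,0,-0.2],"delta_rot": [0,0,0],"hand": 3.5},{"delta_pos": [0,0,-0.2],"delta_rot": [0,0,0],"hand": 3.5},{"delta_pos": [0,0,-0.1],"delta_rot": [0,0,0],"hand": 3.5},{"delta_pos": [0,0,-0.1],"delta_rot": [0,0,0],"hand": 3.5},{"delta_pos": [0,0,-0.1],"delta_rot": [0,0,0],"hand": 3.5},{"delta_pos": [0,0,-0.1],"delta_rot": [0,0,0],"hand": 3.5},{"delta_pos": [0,0,-0.1],"delta_rot": [0,0,0],"hand": 3.5},{"delta_pos": [0,0,0],"delta_rot": [0,0,0],"hand": 3.5},{"delta_pos": [0,0,0],"delta_rot": [0,0,0],"hand": 3.5},{"delta_pos": [0,0,0],"delta_rot": [0,0,0],"hand": 3.5}]}}

```text
t: 34.4
eef_pos: [0.4559, 0.3361, 0.0601]
ee_rot: [-3.142, 0.0, -1.571]
force: [0.4, 0.5, -1.3]
width: 0.0402
```

>>> {"fn": "move_arm", "kwargs": {"rows": [{"delta_pos": [0,0,-0.2],"delta_rot": [0,0,0],"hand": 3.5},{"delta_pos": [0,0,-0.2],"delta_rot": [0,0,0],"hand": 3.5},{"delta_pos": [0,0,-0.2],"delta_rot": [0,0,0],"hand": 3.5},{"delta_pos": [0,0,-0.2],"delta_rot": [0,0,0],"hand": 3.5},{"delta_pos": [0,0,-0.2],"delta_rot": [0,0,0],"hand": 3.5},{"delta_pos": [0,0,-0.15],"delta_rot": [0,0,0],"hand": 3.5},{"delta_pos": [0,0,-0.15],"delta_rot": [0,0,0],"hand": 3.5},{"delta_pos": [0,0,-0.1],"delta_rot": [0,0,0],"hand": 3.5},{"delta_pos": [0,0,0],"delta_rot": [0,0,0],"hand": 3.5},{"delta_pos": [0,0,0],"delta_rot": [0,0,0],"hand": 3.5}]}}

```text
t: 35.4
eef_pos: [0.4559, 0.3361, 0.0473]
ee_rot: [-3.141, 0.0, -1.57]
force: [-4.8, -1.8, 12.4]
width: 0.04
```

```bash
python3 pin.py p5c
```

```text
35.5 [0.45587082 0.33606758 0.04734226] 0.0396982740983759 [-4.40969041 -1.73024111 11.92861477]
```

View pics/p5c.png

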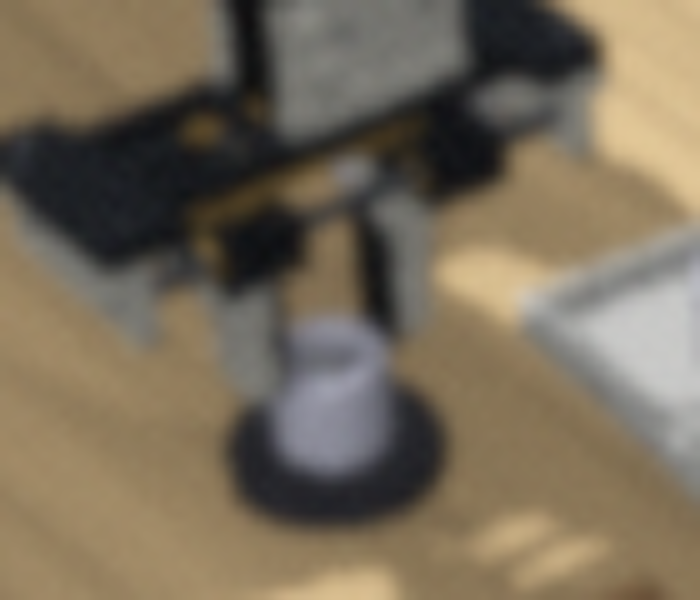

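>>> {"fn": "move_arm", "kwargs": {"rows": [{"delta_pos": [-0.05,0,1.0],"delta_rot": [0,0,0],"hand": 3.5},{"delta_pos": [0,0,1.6],"delta_rot": [0,0,0],"hand": 3.5},{"delta_pos": [0,0,2.0],"delta_rot": [0,0,0],"hand": 3.5},{"delta_pos": [0,0,2.0],"delta_rot": [0,0,0],"hand": 3.5},{"delta_pos": [0,0,2.0],"delta_rot": [0,0,0],"hand": 3.5},{"delta_pos": [0.2,-1.5,1.4],"delta_rot": [0,0,0],"hand": 3.5},{"delta_pos": [0.3,-2.5,0],"delta_rot": [0,0,0],"hand": 3.5},{"delta_pos": [0.3,-3.5,0],"delta_rot": [0,0,0],"hand": 3.5},{"delta_pos": [0.3,-4,0],"delta_rot": [0,0,0],"hand": 3.5},{"delta_pos": [0.3,-4,0],"delta_rot": [0,0,0],"hand": 3.5}]}}

```text
t: 36.55
eef_pos: [0.4689, 0.1791, 0.1462]
ee_rot: [3.142, -0.0, -1.57]
force: [1.4, -0.3, -0.9]
width: 0.0402
```

>>> {"fn": "move_arm", "kwargs": {"rows": [{"delta_pos": [0.3,-4,0],"delta_rot": [0,0,0],"hand": 3.5},{"delta_pos": [0.3,-4,0],"delta_rot": [0,0,0],"hand": 3.5},{"delta_pos": [0.3,-4,0],"delta_rot": [0,0,0],"hand": 3.5},{"delta_pos": [0.3,-4,0],"delta_rot": [0,0,0],"hand": 3.5},{"delta_pos": [0.3,-4,0],"delta_rot": [0,0,0],"hand": 3.5},{"delta_pos": [0.3,-4,0],"delta_rot": [0,0,0],"hand": 3.5},{"delta_pos": [0.3,-4,0],"delta_rot": [0,0,0],"hand": 3.5},{"delta_pos": [0.3,-4,0],"delta_rot": [0,0,0],"hand": 3.5},{"delta_pos": [0.3,-4,0],"delta_rot": [0,0,0],"hand": 3.5},{"delta_pos": [0.3,-4,0],"delta_rot": [0,0,0],"hand": 3.5}]}}

```text
t: 37.55
eef_pos: [0.4985, -0.221, 0.1463]
ee_rot: [-3.141, 0.0, -1.571]
force: [0.6, 1.7, -0.1]
width: 0.04
```

>>> {"fn": "move_arm", "kwargs": {"rows": [{"delta_pos": [0,-2.5,0],"delta_rot": [0,0,0],"hand": 3.5},{"delta_pos": [0,-2,0],"delta_rot": [0,0,0],"hand": 3.5},{"delta_pos": [0,-1,0],"delta_rot": [0,0,0],"hand": 3.5},{"delta_pos": [0,-0.5,0],"delta_rot": [0,0,0],"hand": 3.5},{"delta_pos": [0,0,0],"delta_rot": [0,0,0],"hand": 3.5},{"delta_pos": [0,0,0],"delta_rot": [0,0,0],"hand": 3.5},{"delta_pos": [0,0,-1],"delta_rot": [0,0,0],"hand": 3.5},{"delta_pos": [0,0,-1],"delta_rot": [0,0,0],"hand": 3.5},{"delta_pos": [0,0,0],"delta_rot": [0,0,0],"hand": 3.5},{"delta_pos": [0,0,0],"delta_rot": [0,0,0],"hand": 3.5}]}}

```text
t: 38.55
eef_pos: [0.499, -0.2786, 0.1254]
ee_rot: [3.14, 0.0, -1.57]
force: [0.1, 0.0, -1.2]
width: 0.0399
```

```bash
python3 box.py b4
```

```text
38.6 [ 0.49934506 -0.27880021  0.12583715] 0.03969015713153795 [ 0.07853617 -0.6325449  -0.61204405]
```

View pics/b4_s.png

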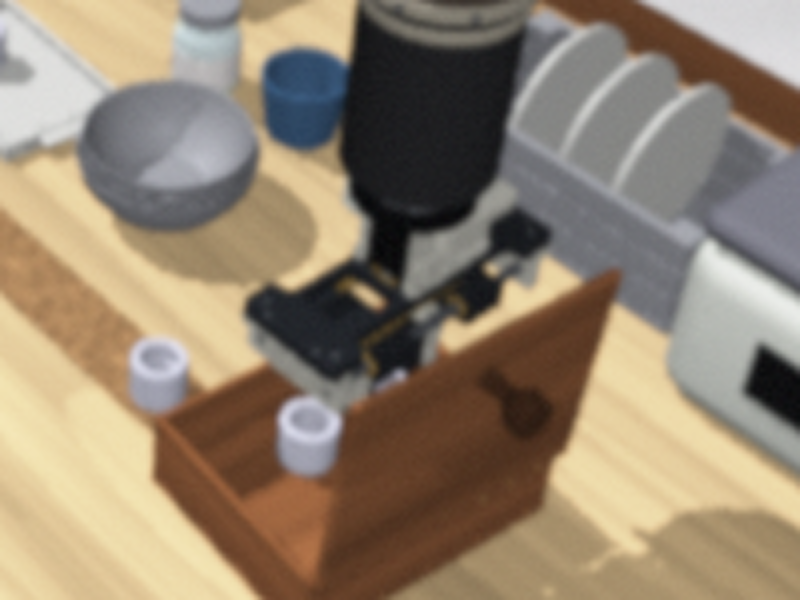

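>>> {"fn": "move_arm", "kwargs": {"rows": [{"delta_pos": [0,0,-1.0],"delta_rot": [0,0,0],"hand": 3.5},{"delta_pos": [0,0,-1.5],"delta_rot": [0,0,0],"hand": 3.5},{"delta_pos": [0,0,-1.5],"delta_rot": [0,0,0],"hand": 3.5},{"delta_pos": [0,0,-1.5],"delta_rot": [0,0,0],"hand": 3.5},{"delta_pos": [0,0,-1.3],"delta_rot": [0,0,0],"hand": 3.5},{"delta_pos": [0,0,-0.9],"delta_rot": [0,0,0],"hand": 3.5},{"delta_pos": [0,0,-0.5],"delta_rot": [0,0,0],"hand": 3.5},{"delta_pos": [0,0,-0.2],"delta_rot": [0,0,0],"hand": 3.5},{"delta_pos": [0,0,-0.1],"delta_rot": [0,0,0],"hand": 3.5},{"delta_pos": [0,0,0],"delta_rot": [0,0,0],"hand": 3.5}]}}

```text
t: 39.7
eef_pos: [0.4996, -0.279, 0.0414]
ee_rot: [-3.141, -0.0, -1.571]
force: [0.5, 0.1, -0.2]
width: 0.0402
```

>>> {"fn": "move_arm", "kwargs": {"rows": [{"delta_pos": [0,0,-0.1],"delta_rot": [0,0,0],"hand": 3.5},{"delta_pos": [0,0,-0.1],"delta_rot": [0,0,0],"hand": 3.5},{"delta_pos": [0,0,0],"delta_rot": [0,0,0],"hand": 3.5},{"delta_pos": [0,0,0],"delta_rot": [0,0,0],"hand": 3.5},{"delta_pos": [0,0,0],"delta_rot": [0,0,0],"hand": 3.5},{"delta_pos": [0,0,0],"delta_rot": [0,0,0],"hand": 3.5},{"delta_pos": [0,0,0],"delta_rot": [0,0,0],"hand": 3.5},{"delta_pos": [0,0,0],"delta_rot": [0,0,0],"hand": 3.5},{"delta_pos": [0,0,0],"delta_rot": [0,0,0],"hand": 3.5},{"delta_pos": [0,0,0],"delta_rot": [0,0,0],"hand": 3.5}]}}

```text
t: 40.7
eef_pos: [0.4996, -0.279, 0.0394]
ee_rot: [-3.141, -0.0, -1.571]
force: [-1.4, 0.8, 6.2]
width: 0.0398
```

>>> {"fn": "move_arm", "kwargs": {"rows": [{"delta_pos": [0,0,0.1],"delta_rot": [0,0,0],"hand": 6},{"delta_pos": [0,0,0],"delta_rot": [0,0,0],"hand": 6},{"delta_pos": [0,0,0],"delta_rot": [0,0,0],"hand": 6},{"delta_pos": [0,0,0],"delta_rot": [0,0,0],"hand": 6},{"delta_pos": [0,0,1],"delta_rot": [0,0,0],"hand": 6},{"delta_pos": [0,0,1.5],"delta_rot": [0,0,0],"hand": 6},{"delta_pos": [0,0,2],"delta_rot": [0,0,0],"hand": 6},{"delta_pos": [0,0,2.5],"delta_rot": [0,0,0],"hand": 6},{"delta_pos": [0,0,2.5],"delta_rot": [0,0,0],"hand": 6.5},{"delta_pos": [0,0,1],"delta_rot": [0,0,0],"hand": 7}]}}

```text
t: 41.7
eef_pos: [0.5006, -0.2794, 0.1484]
ee_rot: [-3.138, -0.001, -1.57]
force: [0.1, -0.4, 0.3]
width: 0.0676
```

```bash
python3 box.py b5;python3 - <<'E'
from h import *
for i in range(2):im=grab_frame('side')
print(get_state()['eef_pos'],fitc('side',im,(.4625,-.106),.039,[.021,.014],[1,-1]))
E
```

```text
41.75 [ 0.50084461 -0.27949113  0.14882913] 0.06855962444430522 [1.25589614 0.39884586 1.50755881]
[ 0.49857381 -0.27866781  0.14401022] (array([ 0.4625, -0.1073]), np.float64(50.6))
```

View pics/b5_s.png

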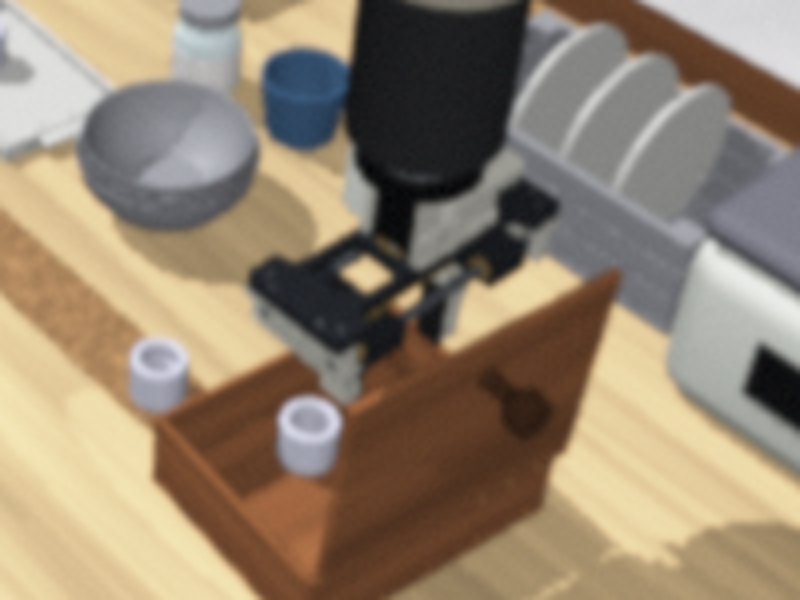

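>>> {"fn": "move_arm", "kwargs": {"rows": [{"delta_pos": [-0.2,0.8,0],"delta_rot": [0,0,0],"hand": 7},{"delta_pos": [-0.4,1.6,0],"delta_rot": [0,0,0],"hand": 7},{"delta_pos": [-0.5,2.2,0],"delta_rot": [0,0,0],"hand": 7},{"delta_pos": [-0.5,2.5,0],"delta_rot": [0,0,0],"hand": 7},{"delta_pos": [-0.5,2.5,0],"delta_rot": [0,0,0],"hand": 7},{"delta_pos": [-0.4,2.5,0],"delta_rot": [0,0,0],"hand": 7},{"delta_pos": [-0.4,2.2,-0.8],"delta_rot": [0,0,0],"hand": 7},{"delta_pos": [-0.3,1.6,-0.8],"delta_rot": [0,0,0],"hand": 7},{"delta_pos": [-0.2,0.9,-0.6],"delta_rot": [0,0,0],"hand": 7},{"delta_pos": [-0.1,0.5,-0.4],"delta_rot": [0,0,0],"hand": 7}]}}

```text
t: 42.95
eef_pos: [0.4636, -0.1048, 0.1185]
ee_rot: [3.141, -0.0, -1.569]
force: [-1.1, -0.5, 0.2]
width: 0.0699
```

```bash
python3 box.py b6; python3 - <<'E'
from h import *
for i in range(2):im=grab_frame('side')
print(get_state()['eef_pos'],fitc('side',im,(.4625,-.106),.039,[.021,.014],[1,-1]))
E
```

```text
43.0 [ 0.46345009 -0.10488219  0.11807654] 0.06989203259120494 [-0.10506555  0.9855378  -0.63338082]
[ 0.46457296 -0.1062935   0.11920125] (array([ 0.4624, -0.1073]), np.float64(49.2))
```

View pics/b6_s.png

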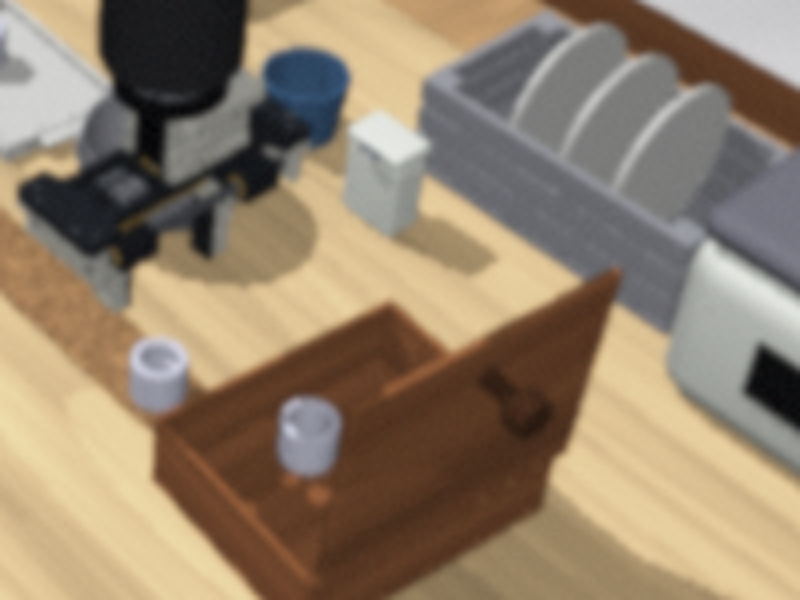

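View pics/b6_t.png

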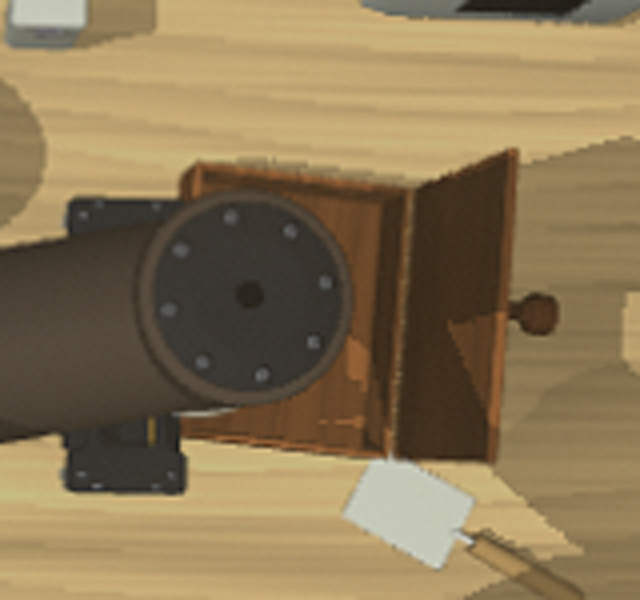

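>>> {"fn": "move_arm", "kwargs": {"rows": [{"delta_pos": [-0.1,0,-1.2],"delta_rot": [0,0,0],"hand": 7},{"delta_pos": [0,0,-1.5],"delta_rot": [0,0,0],"hand": 7},{"delta_pos": [0,0,-1.5],"delta_rot": [0,0,0],"hand": 7},{"delta_pos": [0,0,-1.5],"delta_rot": [0,0,0],"hand": 7},{"delta_pos": [0,0,-1.3],"delta_rot": [0,0,0],"hand": 7},{"delta_pos": [0,0,-0.8],"delta_rot": [0,0,0],"hand": 7},{"delta_pos": [0,0,-0.3],"delta_rot": [0,0,0],"hand": 7},{"delta_pos": [0,0,0],"delta_rot": [0,0,0],"hand": 7},{"delta_pos": [0,0,0],"delta_rot": [0,0,0],"hand": 7},{"delta_pos": [0,0,0],"delta_rot": [0,0,0],"hand": 7}]}}

```text
t: 44.2
eef_pos: [0.4638, -0.1059, 0.0386]
ee_rot: [-3.14, 0.0, -1.571]
force: [-0.3, 0.2, 0.4]
width: 0.0699
```

>>> {"fn": "move_arm", "kwargs": {"rows": [{"delta_pos": [-0.1,0,-0.2],"delta_rot": [0,0,0],"hand": 7},{"delta_pos": [0,0,0],"delta_rot": [0,0,0],"hand": 3.5},{"delta_pos": [0,0,0],"delta_rot": [0,0,0],"hand": 3.5},{"delta_pos": [0,0,0],"delta_rot": [0,0,0],"hand": 3.5},{"delta_pos": [0,0,0],"delta_rot": [0,0,0],"hand": 3.5},{"delta_pos": [0,0,0],"delta_rot": [0,0,0],"hand": 3.5},{"delta_pos": [0,0,0],"delta_rot": [0,0,0],"hand": 3.5},{"delta_pos": [0,0,0],"delta_rot": [0,0,0],"hand": 3.5},{"delta_pos": [0,0,0],"delta_rot": [0,0,0],"hand": 3.5},{"delta_pos": [0,0,0],"delta_rot": [0,0,0],"hand": 3.5}]}}

```text
t: 45.2
eef_pos: [0.4625, -0.1059, 0.0361]
ee_rot: [-3.141, 0.0, -1.571]
force: [0.7, 0.7, 0.6]
width: 0.0403
```

>>> {"fn": "move_arm", "kwargs": {"rows": [{"delta_pos": [0,0,0.8],"delta_rot": [0,0,0],"hand": 3.5},{"delta_pos": [0,0,1.6],"delta_rot": [0,0,0],"hand": 3.5},{"delta_pos": [0,0,1.6],"delta_rot": [0,0,0],"hand": 3.5},{"delta_pos": [0,0,1.6],"delta_rot": [0,0,0],"hand": 3.5},{"delta_pos": [0,0.5,1.4],"delta_rot": [0,0,0],"hand": 3.5},{"delta_pos": [0,1.5,0],"delta_rot": [0,0,0],"hand": 3.5},{"delta_pos": [0,3,0],"delta_rot": [0,0,0],"hand": 3.5},{"delta_pos": [0,4,0],"delta_rot": [0,0,0],"hand": 3.5},{"delta_pos": [0,4,0],"delta_rot": [0,0,0],"hand": 3.5},{"delta_pos": [0,4,0],"delta_rot": [0,0,0],"hand": 3.5}]}}

```text
t: 46.2
eef_pos: [0.4619, 0.0653, 0.1067]
ee_rot: [-3.141, 0.0, -1.571]
force: [0.9, -0.1, -0.7]
width: 0.0402
```

>>> {"fn": "move_arm", "kwargs": {"rows": [{"delta_pos": [-0.07,4,0],"delta_rot": [0,0,0],"hand": 3.5},{"delta_pos": [-0.07,4,0],"delta_rot": [0,0,0],"hand": 3.5},{"delta_pos": [-0.07,4,0],"delta_rot": [0,0,0],"hand": 3.5},{"delta_pos": [-0.07,4,0],"delta_rot": [0,0,0],"hand": 3.5},{"delta_pos": [-0.07,3.6,0],"delta_rot": [0,0,0],"hand": 3.5},{"delta_pos": [-0.07,3,0],"delta_rot": [0,0,0],"hand": 3.5},{"delta_pos": [-0.07,2,0],"delta_rot": [0,0,0],"hand": 3.5},{"delta_pos": [-0.07,1.6,0],"delta_rot": [0,0,0],"hand": 3.5},{"delta_pos": [-0.07,0.7,0],"delta_rot": [0,0,0],"hand": 3.5},{"delta_pos": [-0.07,0.3,0],"delta_rot": [0,0,0],"hand": 3.5}]}}

```text
t: 47.2
eef_pos: [0.4552, 0.3359, 0.1059]
ee_rot: [3.141, -0.0, -1.571]
force: [-0.5, 0.0, -0.6]
width: 0.0404
```

```bash
python3 pin.py p6; python3 - <<'E'
from h import *
for i in range(2):im=grab_frame('side')
print(get_state()['eef_pos'])
E
```

```text
47.3 [0.45518918 0.33542817 0.10600189] 0.040350975574906085 [-0.26657937  0.46539086 -0.2905112 ]
[0.4553568  0.33518998 0.10612714]
```

View pics/p6.png

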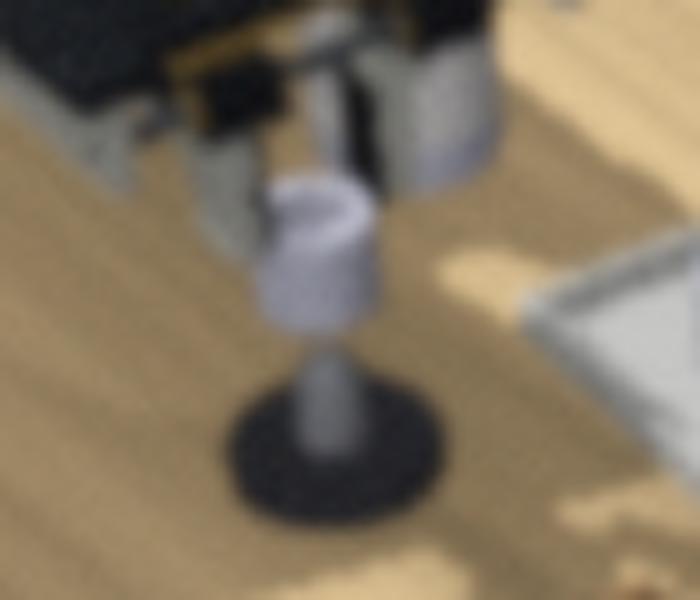

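>>> {"fn": "move_arm", "kwargs": {"rows": [{"delta_pos": [0.04,0.06,-0.6],"delta_rot": [0,0,0],"hand": 3.5},{"delta_pos": [0,0,-0.7],"delta_rot": [0,0,0],"hand": 3.5},{"delta_pos": [0,0,-0.7],"delta_rot": [0,0,0],"hand": 3.5},{"delta_pos": [0,0,-0.6],"delta_rot": [0,0,0],"hand": 3.5},{"delta_pos": [0,0,-0.3],"delta_rot": [0,0,0],"hand": 3.5},{"delta_pos": [0,0,-0.2],"delta_rot": [0,0,0],"hand": 3.5},{"delta_pos": [0,0,-0.2],"delta_rot": [0,0,0],"hand": 3.5},{"delta_pos": [0,0,-0.2],"delta_rot": [0,0,0],"hand": 3.5},{"delta_pos": [0,0,-0.2],"delta_rot": [0,0,0],"hand": 3.5},{"delta_pos": [0,0,0],"delta_rot": [0,0,0],"hand": 3.5}]}}

```text
t: 48.45
eef_pos: [0.4556, 0.3366, 0.0689]
ee_rot: [3.141, -0.0, -1.571]
force: [-0.0, -0.4, 0.2]
width: 0.0405
```

>>> {"fn": "move_arm", "kwargs": {"rows": [{"delta_pos": [0,0,-0.1],"delta_rot": [0,0,0],"hand": 3.5},{"delta_pos": [0,0,-0.1],"delta_rot": [0,0,0],"hand": 3.5},{"delta_pos": [0,0,-0.1],"delta_rot": [0,0,0],"hand": 3.5},{"delta_pos": [0,0,0],"delta_rot": [0,0,0],"hand": 3.5},{"delta_pos": [0,0,0],"delta_rot": [0,0,0],"hand": 3.5},{"delta_pos": [0,0,0],"delta_rot": [0,0,0],"hand": 3.5},{"delta_pos": [0,0,0],"delta_rot": [0,0,0],"hand": 3.5},{"delta_pos": [0,0,0],"delta_rot": [0,0,0],"hand": 3.5},{"delta_pos": [0,0,0],"delta_rot": [0,0,0],"hand": 3.5},{"delta_pos": [0,0,0],"delta_rot": [0,0,0],"hand": 3.5}]}}

```text
t: 49.45
eef_pos: [0.4557, 0.3366, 0.0661]
ee_rot: [-3.142, -0.0, -1.571]
force: [-0.3, -0.3, -0.6]
width: 0.0401
```

>>> {"fn": "move_arm", "kwargs": {"rows": [{"delta_pos": [0,0,-0.1],"delta_rot": [0,0,0],"hand": 3.5},{"delta_pos": [0,0,-0.1],"delta_rot": [0,0,0],"hand": 3.5},{"delta_pos": [0,0,-0.1],"delta_rot": [0,0,0],"hand": 3.5},{"delta_pos": [0,0,0],"delta_rot": [0,0,0],"hand": 3.5},{"delta_pos": [0,0,0],"delta_rot": [0,0,0],"hand": 3.5},{"delta_pos": [0,0,0],"delta_rot": [0,0,0],"hand": 3.5},{"delta_pos": [0,0,0],"delta_rot": [0,0,0],"hand": 3.5},{"delta_pos": [0,0,0],"delta_rot": [0,0,0],"hand": 3.5},{"delta_pos": [0,0,0],"delta_rot": [0,0,0],"hand": 3.5},{"delta_pos": [0,0,0],"delta_rot": [0,0,0],"hand": 3.5}]}}

```text
t: 50.45
eef_pos: [0.4561, 0.3373, 0.0645]
ee_rot: [-3.14, 0.001, -1.57]
force: [-4.3, -0.9, 11.3]
width: 0.0403
```

>>> {"fn": "move_arm", "kwargs": {"rows": [{"delta_pos": [-0.05,-0.03,-0.05],"delta_rot": [0,0,0],"hand": 3.5},{"delta_pos": [0,0,-0.05],"delta_rot": [0,0,0],"hand": 3.5},{"delta_pos": [0,0,-0.05],"delta_rot": [0,0,0],"hand": 3.5},{"delta_pos": [0,0,0],"delta_rot": [0,0,0],"hand": 3.5},{"delta_pos": [0,0,0],"delta_rot": [0,0,0],"hand": 3.5},{"delta_pos": [0,0,0],"delta_rot": [0,0,0],"hand": 3.5},{"delta_pos": [0,0,0],"delta_rot": [0,0,0],"hand": 3.5},{"delta_pos": [0,0,0],"delta_rot": [0,0,0],"hand": 3.5},{"delta_pos": [0,0,0],"delta_rot": [0,0,0],"hand": 3.5},{"delta_pos": [0,0,0],"delta_rot": [0,0,0],"hand": 3.5}]}}

```text
t: 51.45
eef_pos: [0.4562, 0.3376, 0.0641]
ee_rot: [-3.139, 0.002, -1.57]
force: [-4.3, -1.7, 19.2]
width: 0.0403
```

```bash
python3 pin.py p6b
```

```text
51.55 [0.4562074  0.33757711 0.06410551] 0.04038890582194226 [-4.17811502 -1.6722095  18.78450862]
```

View pics/p6b.png

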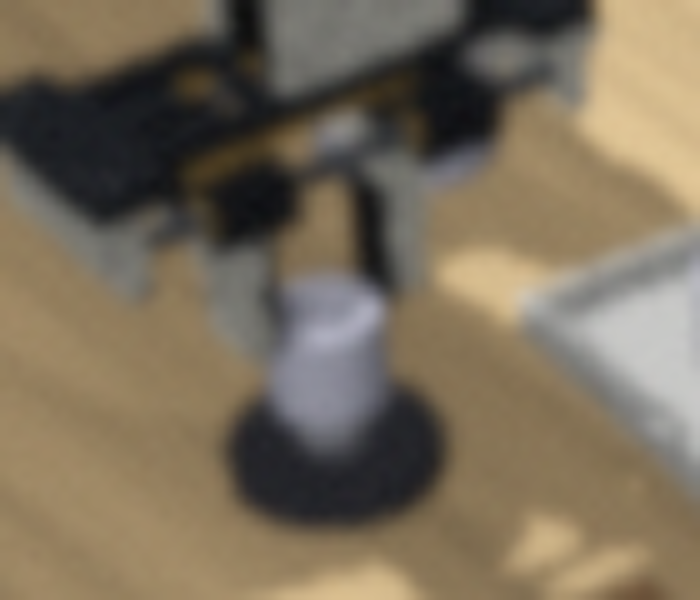

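>>> {"fn": "move_arm", "kwargs": {"rows": [{"delta_pos": [0,0,1.0],"delta_rot": [0,0,0],"hand": 3.5},{"delta_pos": [0,0,1.6],"delta_rot": [0,0,0],"hand": 3.5},{"delta_pos": [0,0,1.8],"delta_rot": [0,0,0],"hand": 3.5},{"delta_pos": [0.8,-0.6,1.6],"delta_rot": [0,0,0],"hand": 3.5},{"delta_pos": [2.3,-1.7,0],"delta_rot": [0,0,0],"hand": 3.5},{"delta_pos": [2.8,-2.1,0],"delta_rot": [0,0,0],"hand": 3.5},{"delta_pos": [2.8,-2.1,0],"delta_rot": [0,0,0],"hand": 3.5},{"delta_pos": [2.8,-2.0,0],"delta_rot": [0,0,0],"hand": 3.5},{"delta_pos": [2.0,-1.4,0],"delta_rot": [0,0,0],"hand": 3.5},{"delta_pos": [1.0,-0.7,0],"delta_rot": [0,0,0],"hand": 3.5}]}}

```text
t: 52.6
eef_pos: [0.6015, 0.2288, 0.1212]
ee_rot: [3.141, -0.0, -1.573]
force: [0.5, -0.8, -0.5]
width: 0.0404
```

```bash
python3 look.py d6; python3 - <<'E'
from h import *
grab_frame('side');print(get_state()['eef_pos'])
E
```

```text
52.6 [0.60149864 0.22881887 0.12117154] 0.04040443335861209 [ 0.48202917 -0.79030724 -0.54305093]
[0.60012983 0.22990549 0.12112922]
```

View pics/d6_s.png

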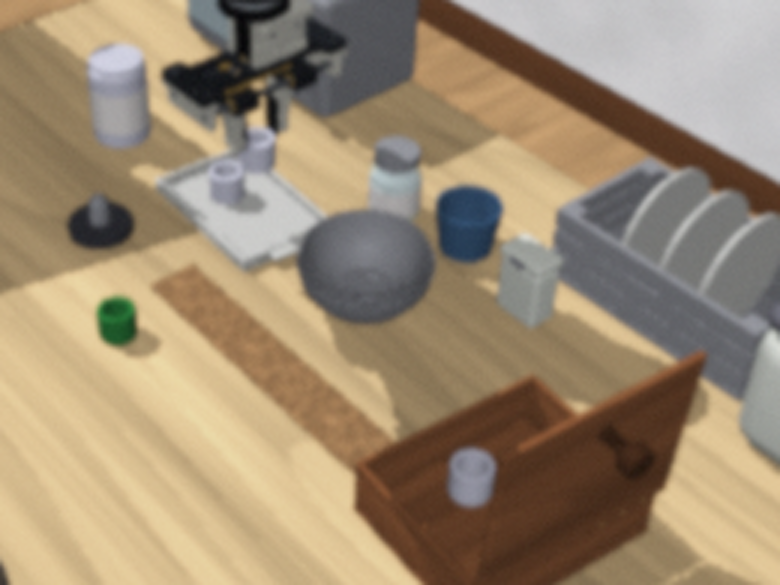

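>>> {"fn": "move_arm", "kwargs": {"rows": [{"delta_pos": [0.1,0,-1.2],"delta_rot": [0,0,0],"hand": 3.5},{"delta_pos": [0,0,-1.4],"delta_rot": [0,0,0],"hand": 3.5},{"delta_pos": [0,0,-1.4],"delta_rot": [0,0,0],"hand": 3.5},{"delta_pos": [0,0,-1.4],"delta_rot": [0,0,0],"hand": 3.5},{"delta_pos": [0,0,-1.3],"delta_rot": [0,0,0],"hand": 3.5},{"delta_pos": [0,0,-0.7],"delta_rot": [0,0,0],"hand": 3.5},{"delta_pos": [0,0,-0.4],"delta_rot": [0,0,0],"hand": 3.5},{"delta_pos": [0,0,-0.2],"delta_rot": [0,0,0],"hand": 3.5},{"delta_pos": [0,0,0],"delta_rot": [0,0,0],"hand": 3.5},{"delta_pos": [0,0,0],"delta_rot": [0,0,0],"hand": 3.5}]}}

```text
t: 53.75
eef_pos: [0.6016, 0.2306, 0.0421]
ee_rot: [-3.141, 0.001, -1.571]
force: [0.6, 0.3, -0.8]
width: 0.0402
```

>>> {"fn": "move_arm", "kwargs": {"rows": [{"delta_pos": [0,0,-0.1],"delta_rot": [0,0,0],"hand": 3.5},{"delta_pos": [0,0,-0.1],"delta_rot": [0,0,0],"hand": 3.5},{"delta_pos": [0,0,0],"delta_rot": [0,0,0],"hand": 3.5},{"delta_pos": [0,0,0],"delta_rot": [0,0,0],"hand": 3.5},{"delta_pos": [0,0,0],"delta_rot": [0,0,0],"hand": 3.5},{"delta_pos": [0,0,0],"delta_rot": [0,0,0],"hand": 3.5},{"delta_pos": [0,0,0],"delta_rot": [0,0,0],"hand": 3.5},{"delta_pos": [0,0,0],"delta_rot": [0,0,0],"hand": 3.5},{"delta_pos": [0,0,0],"delta_rot": [0,0,0],"hand": 3.5},{"delta_pos": [0,0,0],"delta_rot": [0,0,0],"hand": 3.5}]}}

```text
t: 54.75
eef_pos: [0.6012, 0.2304, 0.0396]
ee_rot: [-3.142, 0.0, -1.571]
force: [-0.4, 0.6, -0.7]
width: 0.0401
```

>>> {"fn": "move_arm", "kwargs": {"rows": [{"delta_pos": [0,0,-0.1],"delta_rot": [0,0,0],"hand": 3.5},{"delta_pos": [0,0,-0.1],"delta_rot": [0,0,0],"hand": 3.5},{"delta_pos": [0,0,0],"delta_rot": [0,0,0],"hand": 3.5},{"delta_pos": [0,0,0],"delta_rot": [0,0,0],"hand": 3.5},{"delta_pos": [0,0,0],"delta_rot": [0,0,0],"hand": 3.5},{"delta_pos": [0,0,0],"delta_rot": [0,0,0],"hand": 3.5},{"delta_pos": [0,0,0],"delta_rot": [0,0,0],"hand": 3.5},{"delta_pos": [0,0,0],"delta_rot": [0,0,0],"hand": 3.5},{"delta_pos": [0,0,0],"delta_rot": [0,0,0],"hand": 3.5},{"delta_pos": [0,0,0],"delta_rot": [0,0,0],"hand": 3.5}]}}

```text
t: 55.75
eef_pos: [0.6013, 0.2302, 0.0389]
ee_rot: [-3.141, -0.0, -1.57]
force: [-3.9, -1.4, 9.9]
width: 0.0404
```

>>> {"fn": "move_arm", "kwargs": {"rows": [{"delta_pos": [0,0,0.15],"delta_rot": [0,0,0],"hand": 5.6},{"delta_pos": [0,0,0],"delta_rot": [0,0,0],"hand": 5.6},{"delta_pos": [0,0,0],"delta_rot": [0,0,0],"hand": 5.6},{"delta_pos": [0,0,0],"delta_rot": [0,0,0],"hand": 5.6},{"delta_pos": [0,0,1],"delta_rot": [0,0,0],"hand": 5.6},{"delta_pos": [0,0,1.5],"delta_rot": [0,0,0],"hand": 5.6},{"delta_pos": [0,0,2],"delta_rot": [0,0,0],"hand": 5.6},{"delta_pos": [0,0,2.5],"delta_rot": [0,0,0],"hand": 5.6},{"delta_pos": [0,0,3],"delta_rot": [0,0,0],"hand": 5},{"delta_pos": [0,0,3],"delta_rot": [0,0,0],"hand": 4}]}}

```text
t: 56.75
eef_pos: [0.6011, 0.2302, 0.1708]
ee_rot: [-3.142, -0.0, -1.571]
force: [0.1, 1.2, 0.4]
width: 0.0472
```

```bash
python3 look.py e; python3 - <<'E'
from h import *
snap('side','e_lid.png',(330,190,480,310),5)
print(get_state()['eef_pos'])
# box model, hinge point est from top
o=np.array([.5025,-.255]);ax=np.array([-.083,-.9966]);ay=np.array([.9966,-.083])
for th in (1.6,1.7,1.8,1.9):
    for t in(-.105,.105):
        h=o+.085*ax+t*ay
        p=np.r_[h-ax*.17*np.cos(th),.065+.17*np.sin(th)]
        print(th,t,p.round(3),'side',proj('side',p),'top',proj('top',p))
E
```

```text
56.75 [0.60112062 0.23022518 0.17078916] 0.047155441505801116 [0.08114961 1.23393297 0.43398657]
[0.60247626 0.23115727 0.17239584]
1.6 -0.105 [ 0.39  -0.336  0.235] side [384.8 249.8] top [459.8 254.8]
1.6 0.105 [ 0.6   -0.353  0.235] side [451.4 214. ] top [464.4 175.6]
1.7 -0.105 [ 0.389 -0.353  0.234] side [389.8 254.9] top [465.9 255.4]
1.7 0.105 [ 0.598 -0.37   0.234] side [456.5 218.4] top [470.3 176.4]
1.8 -0.105 [ 0.388 -0.369  0.231] side [394.7 260.6] top [471.6 255.9]
1.8 0.105 [ 0.597 -0.387  0.231] side [461.5 223.3] top [475.9 177.3]
1.9 -0.105 [ 0.386 -0.386  0.226] side [399.4 266.7] top [476.8 256.5]
1.9 0.105 [ 0.596 -0.403  0.226] side [466.3 228.7] top [480.9 178.3]
```

View pics/e_lid.png

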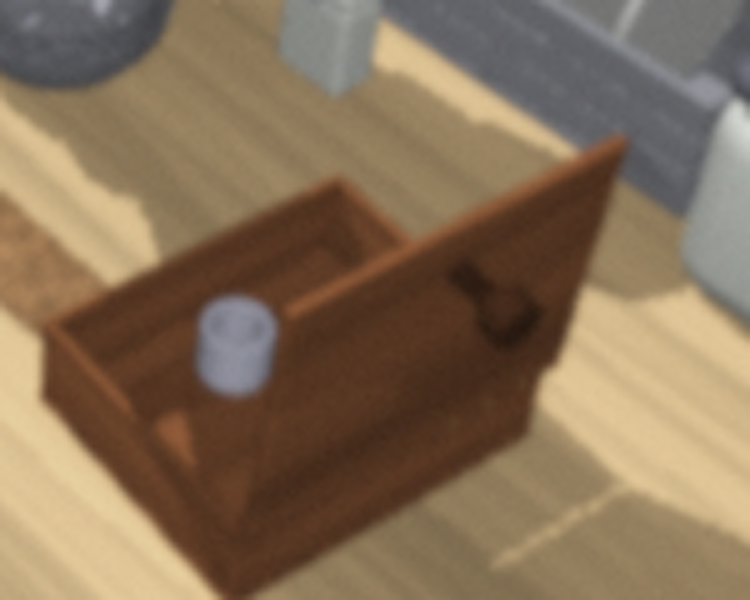

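View pics/e_s.png

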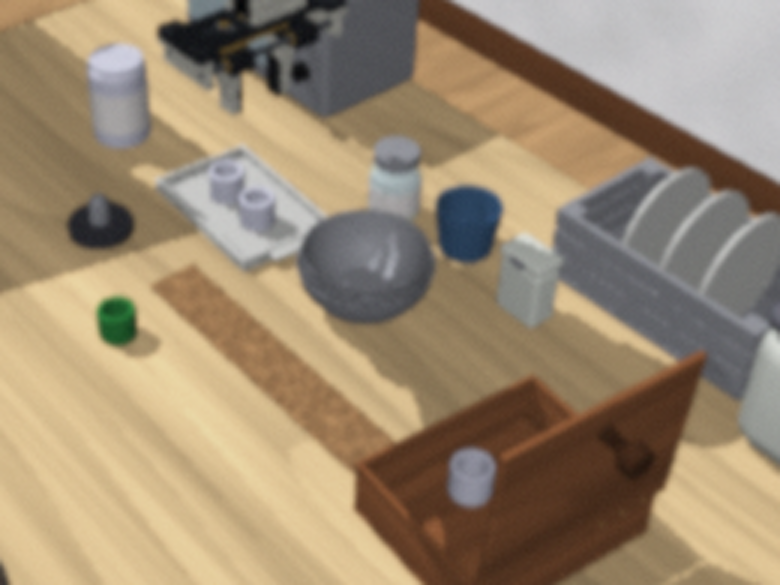

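```bash
python3 -c "
from h import *
snap('top','e_lt.png',(370,160,500,270),6)"
```

```text
(no output)
```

View pics/e_lt.png

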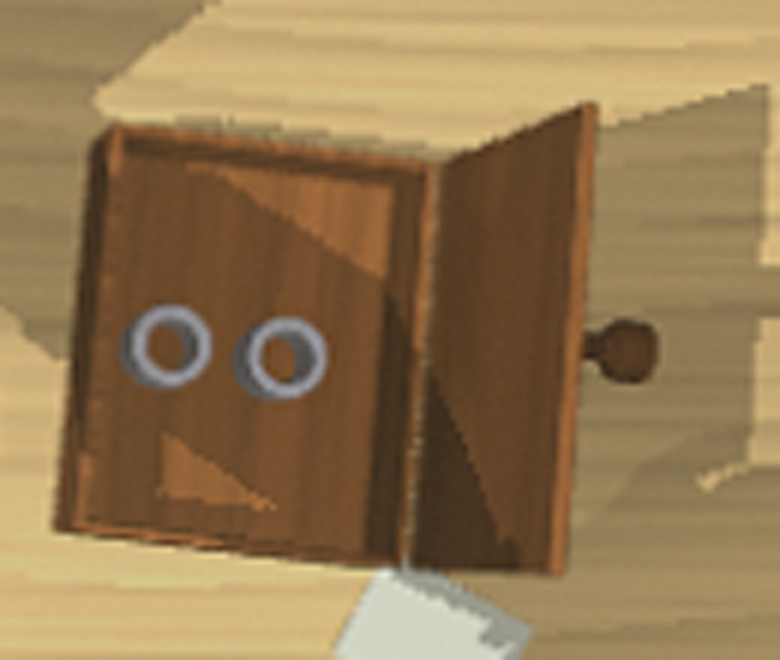

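>>> {"fn": "move_arm", "kwargs": {"rows": [{"delta_pos": [-0.5,-0.5,1.5],"delta_rot": [0,0,0],"hand": 2},{"delta_pos": [-1,-1.5,2],"delta_rot": [0,0,0],"hand": 0},{"delta_pos": [-1,-2,2],"delta_rot": [0,0,0],"hand": 0},{"delta_pos": [-1,-2.5,2],"delta_rot": [0,0,0],"hand": 0},{"delta_pos": [-1,-2.5,2],"delta_rot": [0,0,0],"hand": 0},{"delta_pos": [-1,-2.5,1.5],"delta_rot": [0,0,0],"hand": 0},{"delta_pos": [-1,-3,1],"delta_rot": [0,0,0],"hand": 0},{"delta_pos": [-1,-3,0.5],"delta_rot": [0,0,0],"hand": 0},{"delta_pos": [-1,-3,0],"delta_rot": [0,0,0],"hand": 0},{"delta_pos": [-1,-3,0],"delta_rot": [0,0,0],"hand": 0}]}}

```text
t: 57.95
eef_pos: [0.505, -0.0061, 0.2944]
ee_rot: [3.141, -0.0, -1.571]
force: [0.3, 0.0, -0.6]
width: 0.0003
```

>>> {"fn": "move_arm", "kwargs": {"rows": [{"delta_pos": [-1,-3.5,0],"delta_rot": [0,0,0],"hand": 0},{"delta_pos": [-1,-3.5,0],"delta_rot": [0,0,0],"hand": 0},{"delta_pos": [-1,-3.5,0],"delta_rot": [0,0,0],"hand": 0},{"delta_pos": [-0.8,-3.5,0],"delta_rot": [0,0,0],"hand": 0},{"delta_pos": [-0.8,-3.5,0],"delta_rot": [0,0,0],"hand": 0},{"delta_pos": [-0.6,-3.5,0],"delta_rot": [0,0,0],"hand": 0},{"delta_pos": [-0.5,-3.5,0],"delta_rot": [0,0,0],"hand": 0},{"delta_pos": [-0.5,-3.5,0],"delta_rot": [0,0,0],"hand": 0},{"delta_pos": [-0.5,-3,0],"delta_rot": [0,0,0],"hand": 0},{"delta_pos": [0,-2,0],"delta_rot": [0,0,0],"hand": 0}]}}

```text
t: 58.95
eef_pos: [0.4376, -0.3363, 0.294]
ee_rot: [3.14, 0.0, -1.572]
force: [0.3, 0.7, 0.1]
width: 0.0006
```

>>> {"fn": "move_arm", "kwargs": {"rows": [{"delta_pos": [0,-2,0],"delta_rot": [0,0,0],"hand": 0},{"delta_pos": [0,-2,0],"delta_rot": [0,0,0],"hand": 0},{"delta_pos": [0,-2,0],"delta_rot": [0,0,0],"hand": 0},{"delta_pos": [0,-2,0],"delta_rot": [0,0,0],"hand": 0},{"delta_pos": [0,-1,0],"delta_rot": [0,0,0],"hand": 0},{"delta_pos": [0,0,0],"delta_rot": [0,0,0],"hand": 0},{"delta_pos": [0,0,-1.5],"delta_rot": [0,0,0],"hand": 0},{"delta_pos": [0,0,-1.5],"delta_rot": [0,0,0],"hand": 0},{"delta_pos": [0,0,-1.0],"delta_rot": [0,0,0],"hand": 0},{"delta_pos": [0,0,0],"delta_rot": [0,0,0],"hand": 0}]}}

```text
t: 59.95
eef_pos: [0.4385, -0.4235, 0.2527]
ee_rot: [3.139, 0.002, -1.57]
force: [-0.7, -0.0, -0.7]
width: 0.0007
```

```bash
python3 - <<'E'
from h import *
snap('side','l1s.png',(300,110,520,310),3);snap('top','l1t.png',(360,140,520,290),4)
grab_frame('top');s=get_state();print(s['eef_pos'],s['force'])
E
```

```text
[ 0.43954668 -0.424622    0.2549576 ] [0.29459212 1.05717941 0.11193986]
```

View pics/l1s.png

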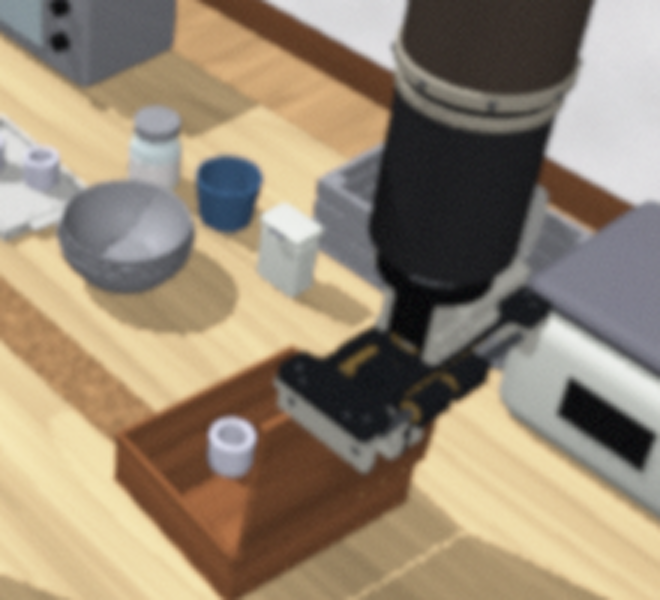

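View pics/l1t.png

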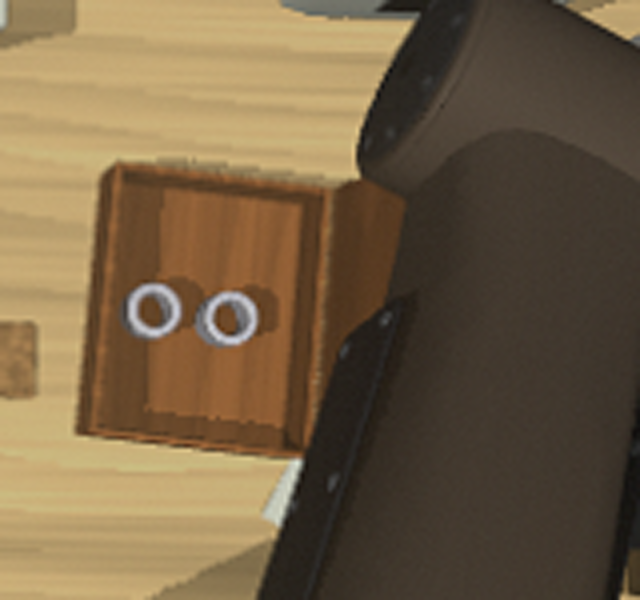

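>>> {"fn": "move_arm", "kwargs": {"rows": [{"delta_pos": [0,0,-1.0],"delta_rot": [0,0,0],"hand": 0},{"delta_pos": [0,0,-1.0],"delta_rot": [0,0,0],"hand": 0},{"delta_pos": [0,0,-0.8],"delta_rot": [0,0,0],"hand": 0},{"delta_pos": [0,0.5,0],"delta_rot": [0,0,0],"hand": 0},{"delta_pos": [0,1,0],"delta_rot": [0,0,0],"hand": 0},{"delta_pos": [0,1,0],"delta_rot": [0,0,0],"hand": 0},{"delta_pos": [0,1,0],"delta_rot": [0,0,0],"hand": 0},{"delta_pos": [0,0.8,0],"delta_rot": [0,0,0],"hand": 0},{"delta_pos": [0,0.5,0],"delta_rot": [0,0,0],"hand": 0},{"delta_pos": [0,0,0],"delta_rot": [0,0,0],"hand": 0}]}}

```text
t: 61.1
eef_pos: [0.4394, -0.3759, 0.2265]
ee_rot: [-3.141, -0.0, -1.57]
force: [0.1, 1.4, -0.2]
width: 0.0005
```

>>> {"fn": "move_arm", "kwargs": {"rows": [{"delta_pos": [0,0.4,0],"delta_rot": [0,0,0],"hand": 0},{"delta_pos": [0,0.5,-0.1],"delta_rot": [0,0,0],"hand": 0},{"delta_pos": [0,0.5,-0.1],"delta_rot": [0,0,0],"hand": 0},{"delta_pos": [0,0.5,-0.1],"delta_rot": [0,0,0],"hand": 0},{"delta_pos": [0,0.5,-0.1],"delta_rot": [0,0,0],"hand": 0},{"delta_pos": [0,0.6,0],"delta_rot": [0,0,0],"hand": 0},{"delta_pos": [0,0.6,0],"delta_rot": [0,0,0],"hand": 0},{"delta_pos": [0,0.6,-0.1],"delta_rot": [0,0,0],"hand": 0},{"delta_pos": [0,0.6,-0.1],"delta_rot": [0,0,0],"hand": 0},{"delta_pos": [0,0.6,-0.1],"delta_rot": [0,0,0],"hand": 0}]}}

```text
t: 62.1
eef_pos: [0.4393, -0.3221, 0.219]
ee_rot: [-3.141, -0.0, -1.571]
force: [0.3, -1.2, 0.1]
width: 0.0007
```

```bash
python3 - <<'E'
from h import *
snap('side','l2s.png',(300,110,520,310),3)
s=get_state();print(s['eef_pos'],s['force'])
E
```

```text
[ 0.43907459 -0.32140574  0.21883096] [ 0.16682475 -0.8015785  -0.93102245]
```

View pics/l2s.png

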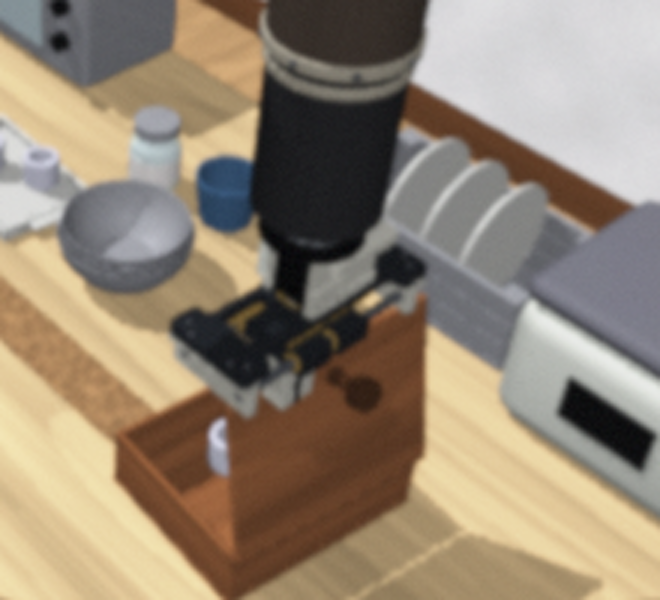

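>>> {"fn": "move_arm", "kwargs": {"rows": [{"delta_pos": [0,0.75,-0.15],"delta_rot": [0,0,0],"hand": 0},{"delta_pos": [0,0.75,-0.2],"delta_rot": [0,0,0],"hand": 0},{"delta_pos": [0,0.75,-0.2],"delta_rot": [0,0,0],"hand": 0},{"delta_pos": [0,0.75,-0.25],"delta_rot": [0,0,0],"hand": 0},{"delta_pos": [0,0.75,-0.3],"delta_rot": [0,0,0],"hand": 0},{"delta_pos": [0,0.6,-0.35],"delta_rot": [0,0,0],"hand": 0},{"delta_pos": [0,0.6,-0.4],"delta_rot": [0,0,0],"hand": 0},{"delta_pos": [0,0.6,-0.4],"delta_rot": [0,0,0],"hand": 0},{"delta_pos": [0,0.55,-0.4],"delta_rot": [0,0,0],"hand": 0},{"delta_pos": [0,0.55,-0.4],"delta_rot": [0,0,0],"hand": 0}]}}

```text
t: 63.15
eef_pos: [0.4392, -0.2557, 0.1882]
ee_rot: [3.142, 0.0, -1.571]
force: [1.5, -0.9, 0.1]
width: 0.0008
```

```bash
python3 - <<'E'
from h import *
snap('side','l3s.png',(300,110,520,310),3)
s=get_state();print(s['eef_pos'],s['force'])
E
```

```text
[ 0.43874726 -0.25503043  0.1874729 ] [-0.22284081  1.38470381 -0.31994231]
```

View pics/l3s.png

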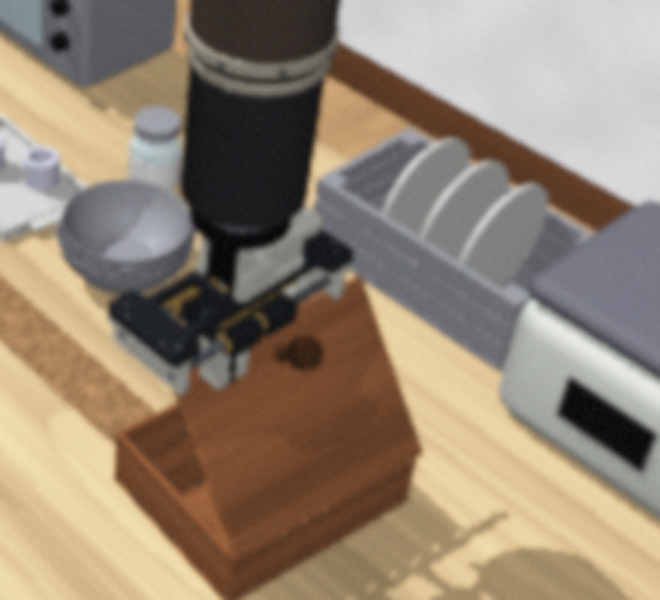

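>>> {"fn": "move_arm", "kwargs": {"rows": [{"delta_pos": [0,0.5,-0.45],"delta_rot": [0,0,0],"hand": 0},{"delta_pos": [0,0.5,-0.5],"delta_rot": [0,0,0],"hand": 0},{"delta_pos": [0,0.46,-0.53],"delta_rot": [0,0,0],"hand": 0},{"delta_pos": [0,0.44,-0.55],"delta_rot": [0,0,0],"hand": 0},{"delta_pos": [0,0.42,-0.58],"delta_rot": [0,0,0],"hand": 0},{"delta_pos": [0,0.36,-0.6],"delta_rot": [0,0,0],"hand": 0},{"delta_pos": [0,0.33,-0.62],"delta_rot": [0,0,0],"hand": 0},{"delta_pos": [0,0.3,-0.64],"delta_rot": [0,0,0],"hand": 0},{"delta_pos": [0,0.28,-0.65],"delta_rot": [0,0,0],"hand": 0},{"delta_pos": [0,0.26,-0.66],"delta_rot": [0,0,0],"hand": 0}]}}

```text
t: 64.2
eef_pos: [0.4391, -0.2174, 0.1301]
ee_rot: [3.141, 0.0, -1.571]
force: [0.5, -0.6, 0.6]
width: 0.0006
```

```bash
python3 - <<'E'
from h import *
snap('side','l4s.png',(300,110,520,310),3)
s=get_state();print(s['eef_pos'],s['force'])
E
```

```text
[ 0.43847791 -0.21705156  0.12909103] [ 0.79123574  0.53086339 -1.27265047]
```

View pics/l4s.png

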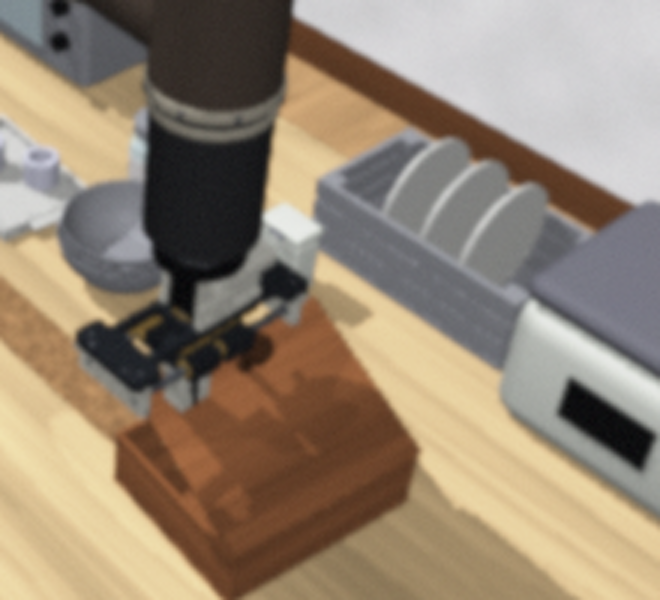

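>>> {"fn": "move_arm", "kwargs": {"rows": [{"delta_pos": [0,0.2,-0.6],"delta_rot": [0,0,0],"hand": 0},{"delta_pos": [0,0.15,-0.6],"delta_rot": [0,0,0],"hand": 0},{"delta_pos": [0,0.1,-0.6],"delta_rot": [0,0,0],"hand": 0},{"delta_pos": [0,0.1,-0.5],"delta_rot": [0,0,0],"hand": 0},{"delta_pos": [0,0,-0.4],"delta_rot": [0,0,0],"hand": 0},{"delta_pos": [0,0,-0.3],"delta_rot": [0,0,0],"hand": 0},{"delta_pos": [0,0,-0.2],"delta_rot": [0,0,0],"hand": 0},{"delta_pos": [0,0,-0.1],"delta_rot": [0,0,0],"hand": 0},{"delta_pos": [0,0,0],"delta_rot": [0,0,0],"hand": 0},{"delta_pos": [0,0,0],"delta_rot": [0,0,0],"hand": 0}]}}

```text
t: 65.25
eef_pos: [0.4393, -0.2122, 0.0978]
ee_rot: [-3.141, -0.0, -1.571]
force: [0.2, -0.1, -0.6]
width: 0.0002
```

>>> {"fn": "move_arm", "kwargs": {"rows": [{"delta_pos": [0,0,-0.1],"delta_rot": [0,0,0],"hand": 0},{"delta_pos": [0,0,-0.1],"delta_rot": [0,0,0],"hand": 0},{"delta_pos": [0,0,-0.1],"delta_rot": [0,0,0],"hand": 0},{"delta_pos": [0,0,-0.1],"delta_rot": [0,0,0],"hand": 0},{"delta_pos": [0,0,0],"delta_rot": [0,0,0],"hand": 0},{"delta_pos": [0,0,0],"delta_rot": [0,0,0],"hand": 0},{"delta_pos": [0,0,0],"delta_rot": [0,0,0],"hand": 0},{"delta_pos": [0,0,0],"delta_rot": [0,0,0],"hand": 0},{"delta_pos": [0,0,0],"delta_rot": [0,0,0],"hand": 0},{"delta_pos": [0,0,0],"delta_rot": [0,0,0],"hand": 0}]}}

```text
t: 66.25
eef_pos: [0.4392, -0.2122, 0.0938]
ee_rot: [3.142, -0.0, -1.571]
force: [0.3, -0.1, 0.3]
width: 0.0005
```

>>> {"fn": "move_arm", "kwargs": {"rows": [{"delta_pos": [0,0,-0.1],"delta_rot": [0,0,0],"hand": 0},{"delta_pos": [0,0,-0.1],"delta_rot": [0,0,0],"hand": 0},{"delta_pos": [0,0,0],"delta_rot": [0,0,0],"hand": 0},{"delta_pos": [0,0,0],"delta_rot": [0,0,0],"hand": 0},{"delta_pos": [0,0,0],"delta_rot": [0,0,0],"hand": 0},{"delta_pos": [0,0,0],"delta_rot": [0,0,0],"hand": 0},{"delta_pos": [0,0,0],"delta_rot": [0,0,0],"hand": 0},{"delta_pos": [0,0,0],"delta_rot": [0,0,0],"hand": 0},{"delta_pos": [0,0,0],"delta_rot": [0,0,0],"hand": 0},{"delta_pos": [0,0,0],"delta_rot": [0,0,0],"hand": 0}]}}

```text
t: 67.25
eef_pos: [0.4392, -0.2122, 0.0918]
ee_rot: [-3.142, -0.0, -1.571]
force: [-0.4, -0.7, -0.3]
width: 0.0006
```

```bash
python3 - <<'E'
from h import *
snap('side','l5s.png',(300,150,460,300),4)
s=get_state();print(s['eef_pos'],s['force'])
E
```

```text
[ 0.43920829 -0.21214477  0.0917595 ] [-0.14990053  0.12941546 -0.33033658]
```

View pics/l5s.png

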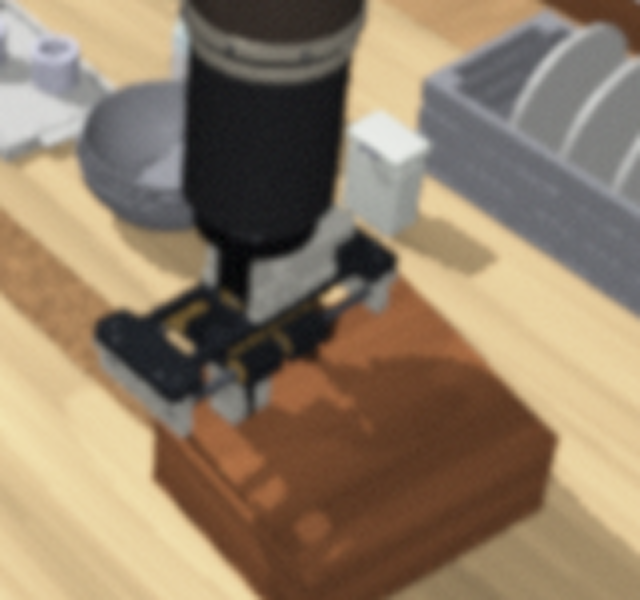

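>>> {"fn": "move_arm", "kwargs": {"rows": [{"delta_pos": [0,0,-0.1],"delta_rot": [0,0,0],"hand": 0},{"delta_pos": [0,0,-0.1],"delta_rot": [0,0,0],"hand": 0},{"delta_pos": [0,0,0],"delta_rot": [0,0,0],"hand": 0},{"delta_pos": [0,0,0],"delta_rot": [0,0,0],"hand": 0},{"delta_pos": [0,0,0],"delta_rot": [0,0,0],"hand": 0},{"delta_pos": [0,0,0],"delta_rot": [0,0,0],"hand": 0},{"delta_pos": [0,0,0],"delta_rot": [0,0,0],"hand": 0},{"delta_pos": [0,0,0],"delta_rot": [0,0,0],"hand": 0},{"delta_pos": [0,0,0],"delta_rot": [0,0,0],"hand": 0},{"delta_pos": [0,0,0],"delta_rot": [0,0,0],"hand": 0}]}}

```text
t: 68.3
eef_pos: [0.4392, -0.2122, 0.0898]
ee_rot: [-3.142, -0.0, -1.571]
force: [-0.1, -0.2, -0.1]
width: 0.0003
```

```bash
python3 - <<'E'
from h import *
snap('side','l6s.png',(320,215,390,265),10)
E
```

```text
(no output)
```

View pics/l6s.png

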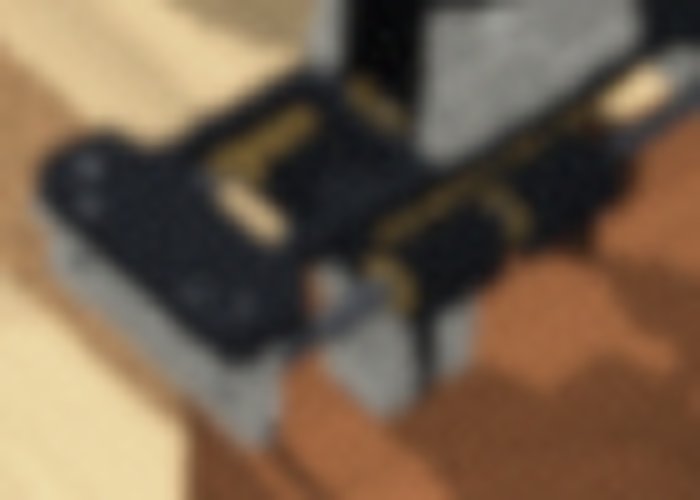

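>>> {"fn": "move_arm", "kwargs": {"rows": [{"delta_pos": [0,0,-0.1],"delta_rot": [0,0,0],"hand": 0},{"delta_pos": [0,0,0],"delta_rot": [0,0,0],"hand": 0},{"delta_pos": [0,0,-0.1],"delta_rot": [0,0,0],"hand": 0},{"delta_pos": [0,0,0],"delta_rot": [0,0,0],"hand": 0},{"delta_pos": [0,0,-0.1],"delta_rot": [0,0,0],"hand": 0},{"delta_pos": [0,0,0],"delta_rot": [0,0,0],"hand": 0},{"delta_pos": [0,0,0],"delta_rot": [0,0,0],"hand": 0},{"delta_pos": [0,0,0],"delta_rot": [0,0,0],"hand": 0},{"delta_pos": [0,0,0],"delta_rot": [0,0,0],"hand": 0},{"delta_pos": [0,0,0],"delta_rot": [0,0,0],"hand": 0}]}}

```text
t: 69.35
eef_pos: [0.4391, -0.2122, 0.0867]
ee_rot: [3.141, 0.0, -1.571]
force: [-0.6, 0.9, -0.0]
width: 0.0003
```

```bash
python3 - <<'E'
from h import *
for z in (.064,.073): print(proj('side',(.439,-.212,z)))
o=np.array([.5025,-.255]);ax=np.array([-.083,-.9966]);ay=np.array([.9966,-.083])
for a in(-.085,.085):
  for b in(-.105,.105):
    for z in (.065,.073): p=np.r_[o+a*ax+b*ay,z]; print(a,b,z,proj('side',p))
snap('side','l7s.png',(320,200,450,300),6)
E
```

```text
[358.6 258.4]
[358.8 256.1]
-0.085 -0.105 0.065 [336.6 253.1]
-0.085 -0.105 0.073 [336.7 251.1]
-0.085 0.105 0.065 [395.4 222.8]
-0.085 0.105 0.073 [395.7 220.8]
0.085 -0.105 0.065 [377.  295.5]
0.085 -0.105 0.073 [377.3 293.5]
0.085 0.105 0.065 [438.  259.7]
0.085 0.105 0.073 [438.5 257.6]
```

View pics/l7s.png

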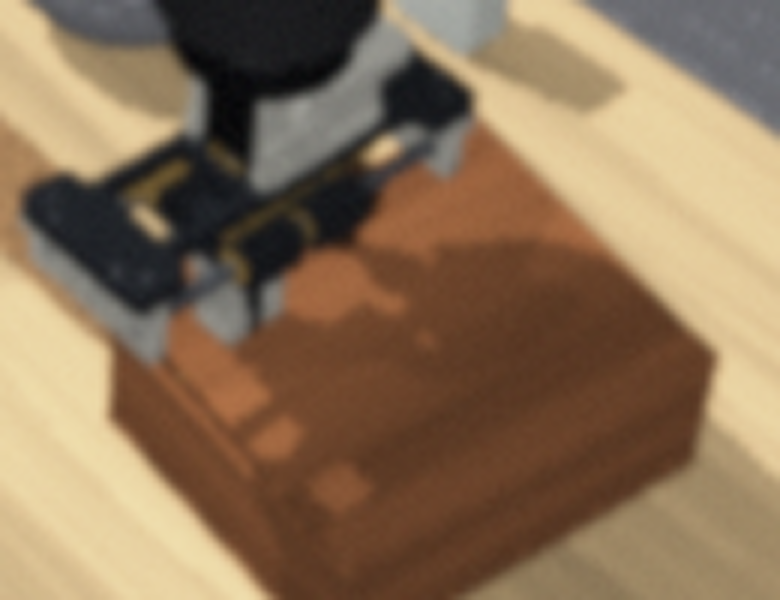

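>>> {"fn": "move_arm", "kwargs": {"rows": [{"delta_pos": [0,0,-0.1],"delta_rot": [0,0,0],"hand": 0},{"delta_pos": [0,0,0],"delta_rot": [0,0,0],"hand": 0},{"delta_pos": [0,0,-0.1],"delta_rot": [0,0,0],"hand": 0},{"delta_pos": [0,0,0],"delta_rot": [0,0,0],"hand": 0},{"delta_pos": [0,0,-0.1],"delta_rot": [0,0,0],"hand": 0},{"delta_pos": [0,0,0],"delta_rot": [0,0,0],"hand": 0},{"delta_pos": [0,0,0],"delta_rot": [0,0,0],"hand": 0},{"delta_pos": [0,0,0],"delta_rot": [0,0,0],"hand": 0},{"delta_pos": [0,0,0],"delta_rot": [0,0,0],"hand": 0},{"delta_pos": [0,0,0],"delta_rot": [0,0,0],"hand": 0}]}}

```text
t: 70.4
eef_pos: [0.4391, -0.2121, 0.0837]
ee_rot: [3.142, 0.0, -1.571]
force: [-0.2, -0.4, -0.4]
width: 0.0001
```

>>> {"fn": "move_arm", "kwargs": {"rows": [{"delta_pos": [0,0,1],"delta_rot": [0,0,0],"hand": 0},{"delta_pos": [0,0,2],"delta_rot": [0,0,0],"hand": 0},{"delta_pos": [0,0,2],"delta_rot": [0,0,0],"hand": 0},{"delta_pos": [0,0,2],"delta_rot": [0,0,0],"hand": 0},{"delta_pos": [0,2,2],"delta_rot": [0,0,0],"hand": 0},{"delta_pos": [0,4,2],"delta_rot": [0,0,0],"hand": 0},{"delta_pos": [0,4,0],"delta_rot": [0,0,0],"hand": 0},{"delta_pos": [0,4,0],"delta_rot": [0,0,0],"hand": 0},{"delta_pos": [0,4,0],"delta_rot": [0,0,0],"hand": 0},{"delta_pos": [0,3,0],"delta_rot": [0,0,0],"hand": 0}]}}

```text
t: 71.4
eef_pos: [0.4391, -0.0002, 0.1949]
ee_rot: [-3.14, 0.001, -1.57]
force: [0.6, -0.3, 0.7]
width: 0.0004
```

```bash
python3 - <<'E'
from h import *
snap('side','l8s.png',(320,190,450,310),6)
snap('top','l8t.png',(370,160,500,270),6)
E
```

```text
(no output)
```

View pics/l8s.png

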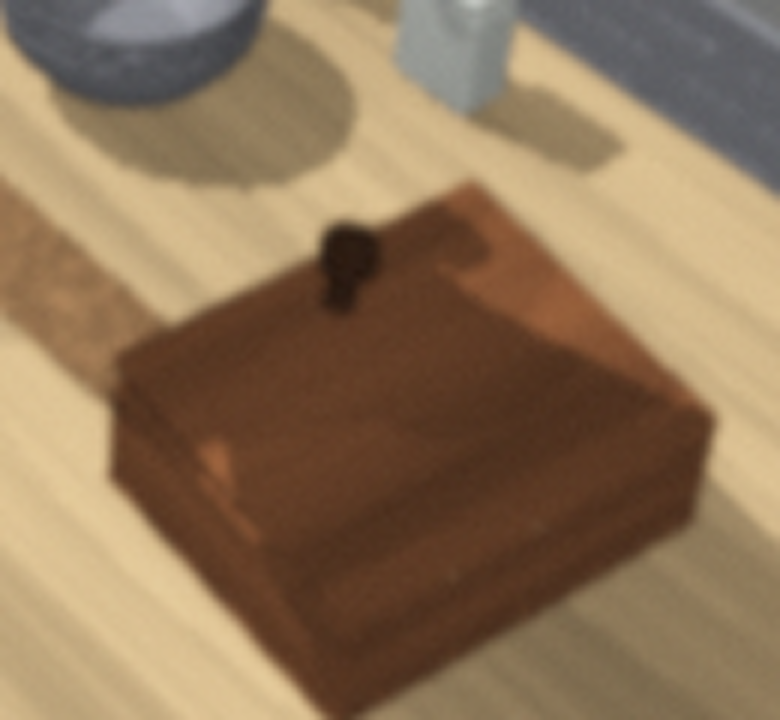

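View pics/l8t.png

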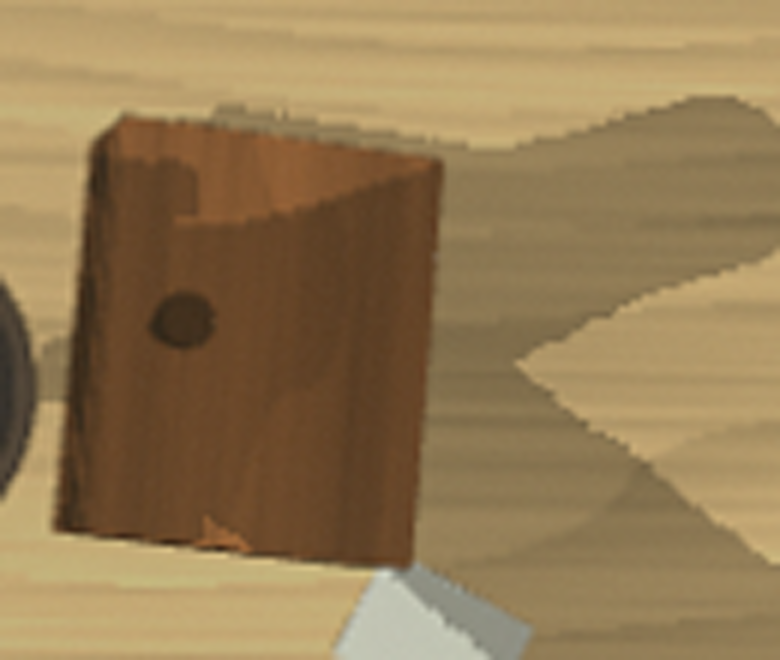

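```bash
python3 - <<'E'
from h import *
print(ray('top',(400.3,212.9),.115), ray('side',((350+.5)/6-.5+320,(235+.5)/6-.5+190),.118))
o=np.array([.5025,-.255]);ax=np.array([-.083,-.9966]);ay=np.array([.9966,-.083]);print(o+ax*(.085-.14))
for th in (0,.03,.06,.1,.15):
  out=[]
  for b in(-.105,.105):
    h=o+.085*ax+b*ay; p=np.r_[h-ax*(.17*np.cos(th)-.008*np.sin(th)),.065+.17*np.sin(th)+.008*np.cos(th)]
    out+=[proj('top',p),proj('side',p)]
  print(th,out)
p=o-.085*ax
for b in(-.105,.105):q=np.r_[p+b*ay,.065];print(proj('top',q),proj('side',q))
E
```

```text
[ 0.5084 -0.2072  0.115 ] [ 0.5164 -0.2001  0.118 ]
[ 0.507065 -0.200187]
0 [array([382. , 248.5]), array([336.7, 251.1]), array([387.7, 179.4]), array([395.7, 220.8])]
0.03 [array([382.4, 248.5]), array([336.8, 249.9]), array([388.1, 179.1]), array([396. , 219.6])]
0.06 [array([382.9, 248.5]), array([337. , 248.7]), array([388.6, 178.8]), array([396.3, 218.4])]
0.1 [array([383.6, 248.6]), array([337.3, 247.2]), array([389.4, 178.4]), array([396.8, 216.9])]
0.15 [array([384.7, 248.6]), array([337.7, 245.3]), array([390.4, 178. ]), array([397.5, 215. ])]
[381.5 248.6] [336.6 253.1]
[387.2 179.8] [395.4 222.8]
```

>>> {"fn": "move_arm", "kwargs": {"rows": [{"delta_pos": [0.4,-1,0],"delta_rot": [0,0,0],"hand": 0},{"delta_pos": [0.8,-2,0],"delta_rot": [0,0,0],"hand": 0},{"delta_pos": [0.9,-2.6,0],"delta_rot": [0,0,0],"hand": 0},{"delta_pos": [0.9,-2.6,0],"delta_rot": [0,0,0],"hand": 0},{"delta_pos": [0.9,-2.6,0],"delta_rot": [0,0,0],"hand": 0},{"delta_pos": [0.9,-2.6,0],"delta_rot": [0,0,0],"hand": 0},{"delta_pos": [0.9,-2.6,0],"delta_rot": [0,0,0],"hand": 0},{"delta_pos": [0.8,-2.2,-0.5],"delta_rot": [0,0,0],"hand": 0},{"delta_pos": [0.5,-1.4,-0.8],"delta_rot": [0,0,0],"hand": 0},{"delta_pos": [0.2,-0.8,-0.6],"delta_rot": [0,0,0],"hand": 0}]}}

```text
t: 72.5
eef_pos: [0.5108, -0.2082, 0.1738]
ee_rot: [3.141, 0.0, -1.573]
force: [0.8, 0.1, 0.1]
width: 0.0005
```

```bash
python3 - <<'E'
from h import *
grab_frame('top');grab_frame('top')
snap('side','l9s.png',(320,170,450,290),6)
s=get_state();print(s['eef_pos'],s['force'])
E
```

```text
[ 0.51041923 -0.20649885  0.17401163] [0.40509025 0.95274085 0.13217599]
```

View pics/l9s.png

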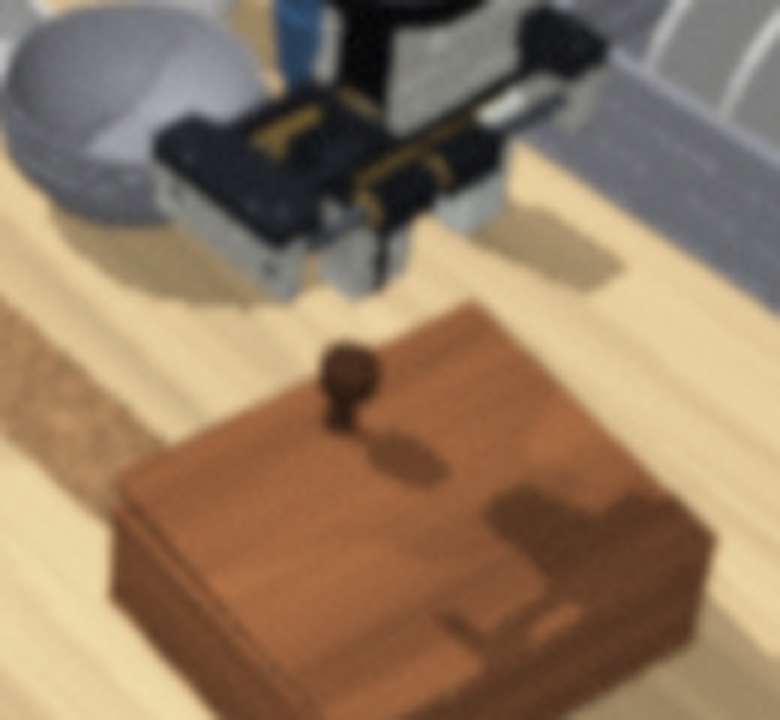

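```bash
python3 - <<'E'
from h import *
for z in(.174,.16,.129): 
  p=proj('side',(.5104,-.2065,z)); print(z,p,(p-[320,170]+.5)*6-.5)
E
```

```text
0.174 [379.8 215.8] [361.3 277.3]
0.16 [379.4 219.7] [358.9 300.7]
0.129 [378.3 228.1] [352.3 351.1]
```

>>> {"fn": "move_arm", "kwargs": {"rows": [{"delta_pos": [-0.1,0,-0.5],"delta_rot": [0,0,0],"hand": 0},{"delta_pos": [0,0,-0.5],"delta_rot": [0,0,0],"hand": 0},{"delta_pos": [0,0,-0.5],"delta_rot": [0,0,0],"hand": 0},{"delta_pos": [0,0,-0.4],"delta_rot": [0,0,0],"hand": 0},{"delta_pos": [0,0,-0.3],"delta_rot": [0,0,0],"hand": 0},{"delta_pos": [0,0,-0.3],"delta_rot": [0,0,0],"hand": 0},{"delta_pos": [0,0,-0.3],"delta_rot": [0,0,0],"hand": 0},{"delta_pos": [0,0,-0.2],"delta_rot": [0,0,0],"hand": 0},{"delta_pos": [0,0,0],"delta_rot": [0,0,0],"hand": 0},{"delta_pos": [0,0,0],"delta_rot": [0,0,0],"hand": 0}]}}

```text
t: 73.65
eef_pos: [0.5103, -0.2062, 0.1448]
ee_rot: [3.142, -0.0, -1.571]
force: [0.4, 0.8, 0.7]
width: 0.0008
```

```bash
python3 - <<'E'
from h import *
snap('side','l10s.png',(320,170,450,290),6)
s=get_state();print(s['eef_pos'],s['force'])
E
```

```text
[ 0.51028603 -0.20620418  0.14487426] [-0.29312447 -0.29657313  0.49340431]
```

View pics/l10s.png

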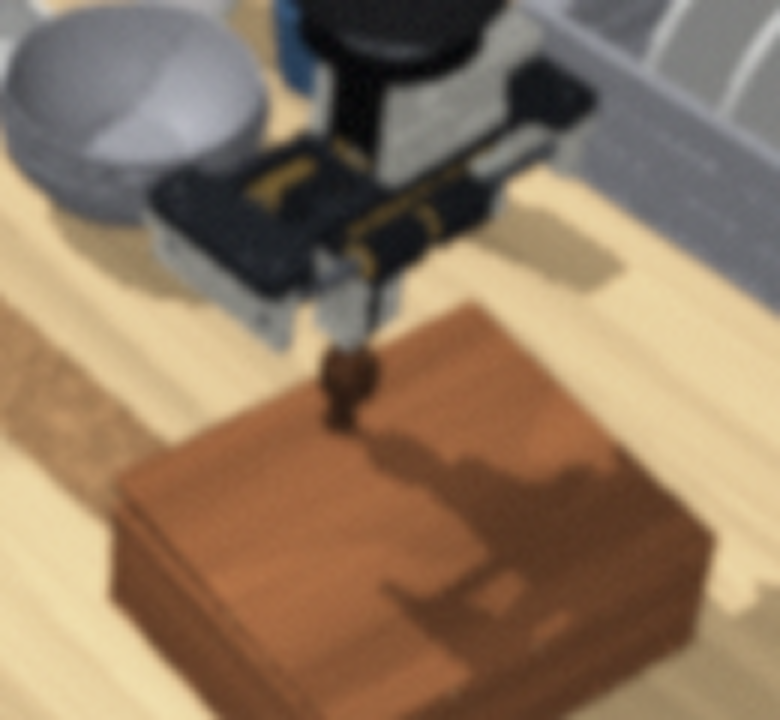

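>>> {"fn": "move_arm", "kwargs": {"rows": [{"delta_pos": [-0.15,0,-0.2],"delta_rot": [0,0,0],"hand": 0},{"delta_pos": [0,0,-0.2],"delta_rot": [0,0,0],"hand": 0},{"delta_pos": [0,0,-0.2],"delta_rot": [0,0,0],"hand": 0},{"delta_pos": [0,0,-0.2],"delta_rot": [0,0,0],"hand": 0},{"delta_pos": [0,0,-0.2],"delta_rot": [0,0,0],"hand": 0},{"delta_pos": [0,0,0],"delta_rot": [0,0,0],"hand": 0},{"delta_pos": [0,0,0],"delta_rot": [0,0,0],"hand": 0},{"delta_pos": [0,0,0],"delta_rot": [0,0,0],"hand": 0},{"delta_pos": [0,0,0],"delta_rot": [0,0,0],"hand": 0},{"delta_pos": [0,0,0],"delta_rot": [0,0,0],"hand": 0}]}}

```text
t: 74.7
eef_pos: [0.5088, -0.2061, 0.1348]
ee_rot: [-3.141, -0.0, -1.571]
force: [1.0, 0.7, -0.0]
width: 0.0005
```

```bash
python3 - <<'E'
from h import *
snap('side','l11s.png',(320,170,450,290),6)
s=get_state();print(s['eef_pos'],s['force'])
E
```

```text
[ 0.50875536 -0.20615628  0.13481965] [ 0.71687566 -0.93573828 -0.46582614]
```

View pics/l11s.png

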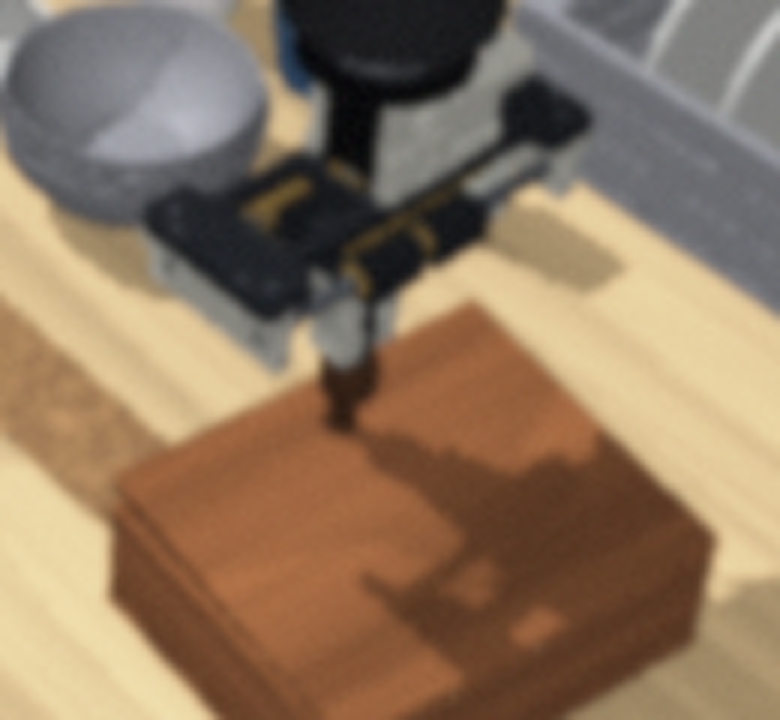

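>>> {"fn": "move_arm", "kwargs": {"rows": [{"delta_pos": [0,0,-0.2],"delta_rot": [0,0,0],"hand": 0},{"delta_pos": [0,0,-0.2],"delta_rot": [0,0,0],"hand": 0},{"delta_pos": [0,0,-0.2],"delta_rot": [0,0,0],"hand": 0},{"delta_pos": [0,0,0],"delta_rot": [0,0,0],"hand": 0},{"delta_pos": [0,0,0],"delta_rot": [0,0,0],"hand": 0},{"delta_pos": [0,0,0],"delta_rot": [0,0,0],"hand": 0},{"delta_pos": [0,0,0],"delta_rot": [0,0,0],"hand": 0},{"delta_pos": [0,0,0],"delta_rot": [0,0,0],"hand": 0},{"delta_pos": [0,0,0],"delta_rot": [0,0,0],"hand": 0},{"delta_pos": [0,0,0],"delta_rot": [0,0,0],"hand": 0}]}}

```text
t: 75.75
eef_pos: [0.5087, -0.2061, 0.1288]
ee_rot: [-3.142, 0.0, -1.571]
force: [-0.3, -0.3, -0.6]
width: 0.0007
```

>>> {"fn": "move_arm", "kwargs": {"rows": [{"delta_pos": [0,0,-0.1],"delta_rot": [0,0,0],"hand": 0},{"delta_pos": [0,0,-0.1],"delta_rot": [0,0,0],"hand": 0},{"delta_pos": [0,0,-0.1],"delta_rot": [0,0,0],"hand": 0},{"delta_pos": [0,0,0],"delta_rot": [0,0,0],"hand": 0},{"delta_pos": [0,0,0],"delta_rot": [0,0,0],"hand": 0},{"delta_pos": [0,0,0],"delta_rot": [0,0,0],"hand": 0},{"delta_pos": [0,0,0],"delta_rot": [0,0,0],"hand": 0},{"delta_pos": [0,0,0],"delta_rot": [0,0,0],"hand": 0},{"delta_pos": [0,0,0],"delta_rot": [0,0,0],"hand": 0},{"delta_pos": [0,0,0],"delta_rot": [0,0,0],"hand": 0}]}}

```text
t: 76.75
eef_pos: [0.5087, -0.2062, 0.1258]
ee_rot: [-3.142, 0.0, -1.571]
force: [-0.7, 0.4, 0.1]
width: 0.0004
```

```bash
python3 - <<'E'
from h import *
snap('side','l12s.png',(330,190,430,270),8)
s=get_state();print(s['eef_pos'],s['force'])
E
```

```text
[ 0.50870948 -0.20615238  0.12577193] [-0.65575333 -0.41367499 -0.03027828]
```

View pics/l12s.png

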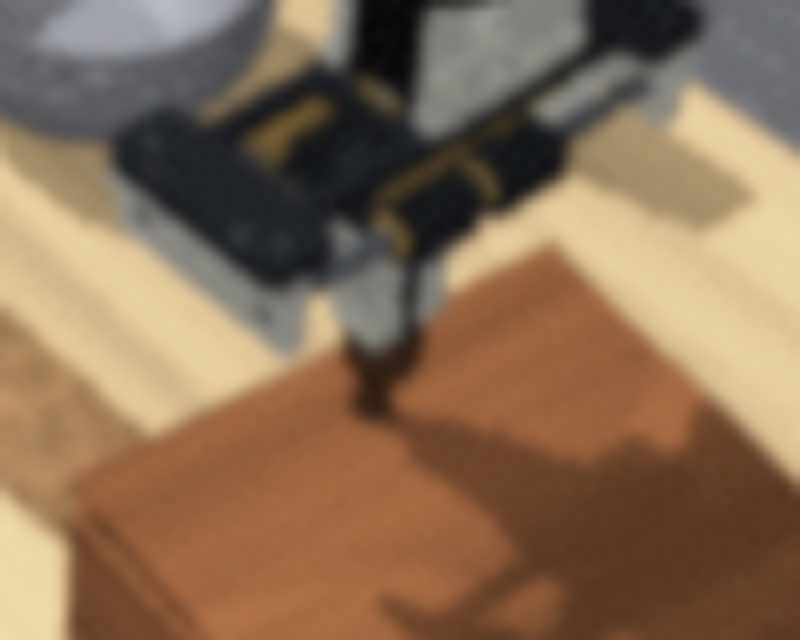

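```bash
python3 - <<'E'
from h import *
o=np.array([.5025,-.255]);ax=np.array([-.083,-.9966])
for th in(0,.05,.1):
  for e in (.008,.037,.053):
    h=o+.085*ax; p=np.r_[h-ax*(.14*np.cos(th)-e*np.sin(th)),.065+.14*np.sin(th)+e*np.cos(th)]
    print(th,e,p.round(4),'side',proj('side',p),'top',proj('top',p))
for z in(.104,.11,.116):
  for d in((-.021,-.0095),(.021,-.0095),(-.021,.0095)):print('tip',z,d,((proj('side',(.5087+d[0],-.2062+d[1],z))-[330,190]+.5)*8-.5).round())
E
```

```text
0 0.008 [ 0.5071 -0.2002  0.073 ] side [374.1 241.9] top [394.8 214.6]
0 0.037 [ 0.5071 -0.2002  0.102 ] side [375.  234.5] top [396.9 213.7]
0 0.053 [ 0.5071 -0.2002  0.118 ] side [375.4 230.3] top [398.2 213.2]
0.05 0.008 [ 0.507  -0.2008  0.08  ] side [374.4 240.3] top [395.5 214.4]
0.05 0.037 [ 0.5069 -0.2022  0.109 ] side [375.6 233.1] top [398.1 213.6]
0.05 0.053 [ 0.5068 -0.203   0.1249] side [376.3 229.1] top [399.7 213.1]
0.1 0.008 [ 0.5069 -0.2017  0.0869] side [374.9 238.7] top [396.3 214.3]
0.1 0.037 [ 0.5067 -0.2046  0.1158] side [376.4 231.9] top [399.5 213.4]
0.1 0.053 [ 0.5066 -0.2062  0.1317] side [377.3 228. ] top [401.3 213. ]
tip 0.104 (-0.021, -0.0095) [355. 408.]
tip 0.104 (0.021, -0.0095) [444. 351.]
tip 0.104 (-0.021, 0.0095) [315. 376.]
tip 0.11 (-0.021, -0.0095) [356. 395.]
tip 0.11 (0.021, -0.0095) [446. 339.]
tip 0.11 (-0.021, 0.0095) [316. 363.]
tip 0.116 (-0.021, -0.0095) [357. 382.]
tip 0.116 (0.021, -0.0095) [448. 326.]
tip 0.116 (-0.021, 0.0095) [318. 350.]
```

>>> {"fn": "move_arm", "kwargs": {"rows": [{"delta_pos": [0,0,-0.1],"delta_rot": [0,0,0],"hand": 0},{"delta_pos": [0,0,-0.1],"delta_rot": [0,0,0],"hand": 0},{"delta_pos": [0,0,-0.1],"delta_rot": [0,0,0],"hand": 0},{"delta_pos": [0,0,-0.1],"delta_rot": [0,0,0],"hand": 0},{"delta_pos": [0,0,-0.1],"delta_rot": [0,0,0],"hand": 0},{"delta_pos": [0,0,0],"delta_rot": [0,0,0],"hand": 0},{"delta_pos": [0,0,0],"delta_rot": [0,0,0],"hand": 0},{"delta_pos": [0,0,0],"delta_rot": [0,0,0],"hand": 0},{"delta_pos": [0,0,0],"delta_rot": [0,0,0],"hand": 0},{"delta_pos": [0,0,0],"delta_rot": [0,0,0],"hand": 0}]}}

```text
t: 77.8
eef_pos: [0.5087, -0.2062, 0.1207]
ee_rot: [3.142, 0.0, -1.571]
force: [-0.0, 0.1, -0.1]
width: 0.0003
```

```bash
python3 - <<'E'
from h import *
snap('side','l13s.png',(330,190,430,270),8)
s=get_state();print(s['eef_pos'],s['force'])
E
```

```text
[ 0.50871335 -0.20615051  0.12077205] [ 0.05532105  0.03048731 -0.42407587]
```

View pics/l13s.png

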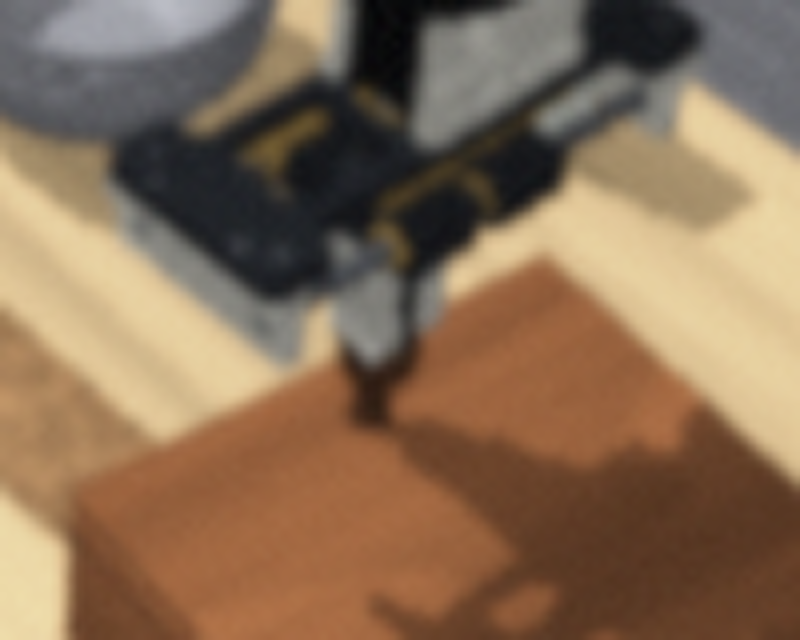

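>>> {"fn": "move_arm", "kwargs": {"rows": [{"delta_pos": [0,0,-0.1],"delta_rot": [0,0,0],"hand": 0},{"delta_pos": [0,0,0],"delta_rot": [0,0,0],"hand": 0},{"delta_pos": [0,0,-0.1],"delta_rot": [0,0,0],"hand": 0},{"delta_pos": [0,0,0],"delta_rot": [0,0,0],"hand": 0},{"delta_pos": [0,0,-0.1],"delta_rot": [0,0,0],"hand": 0},{"delta_pos": [0,0,0],"delta_rot": [0,0,0],"hand": 0},{"delta_pos": [0,0,0],"delta_rot": [0,0,0],"hand": 0},{"delta_pos": [0,0,0],"delta_rot": [0,0,0],"hand": 0},{"delta_pos": [0,0,0],"delta_rot": [0,0,0],"hand": 0},{"delta_pos": [0,0,0],"delta_rot": [0,0,0],"hand": 0}]}}

```text
t: 78.85
eef_pos: [0.5087, -0.2062, 0.1178]
ee_rot: [3.142, 0.0, -1.571]
force: [-0.1, -0.0, 0.1]
width: 0.0005
```

>>> {"fn": "move_arm", "kwargs": {"rows": [{"delta_pos": [0,0,-0.1],"delta_rot": [0,0,0],"hand": 0},{"delta_pos": [0,0,0],"delta_rot": [0,0,0],"hand": 0},{"delta_pos": [0,0,-0.1],"delta_rot": [0,0,0],"hand": 0},{"delta_pos": [0,0,0],"delta_rot": [0,0,0],"hand": 0},{"delta_pos": [0,0,-0.1],"delta_rot": [0,0,0],"hand": 0},{"delta_pos": [0,0,0],"delta_rot": [0,0,0],"hand": 0},{"delta_pos": [0,0,0],"delta_rot": [0,0,0],"hand": 0},{"delta_pos": [0,0,0],"delta_rot": [0,0,0],"hand": 0},{"delta_pos": [0,0,0],"delta_rot": [0,0,0],"hand": 0},{"delta_pos": [0,0,0],"delta_rot": [0,0,0],"hand": 0}]}}

```text
t: 79.85
eef_pos: [0.5089, -0.2062, 0.1166]
ee_rot: [-3.141, -0.0, -1.57]
force: [-5.9, 4.6, 16.8]
width: 0.0005
```

```bash
python3 - <<'E'
from h import *
snap('side','l14s.png',(330,190,430,270),8)
s=get_state();print(s['eef_pos'],s['force'])
E
```

```text
[ 0.5089404  -0.20617163  0.11661085] [-4.2423794   4.43840205 17.41515921]
```

View pics/l14s.png

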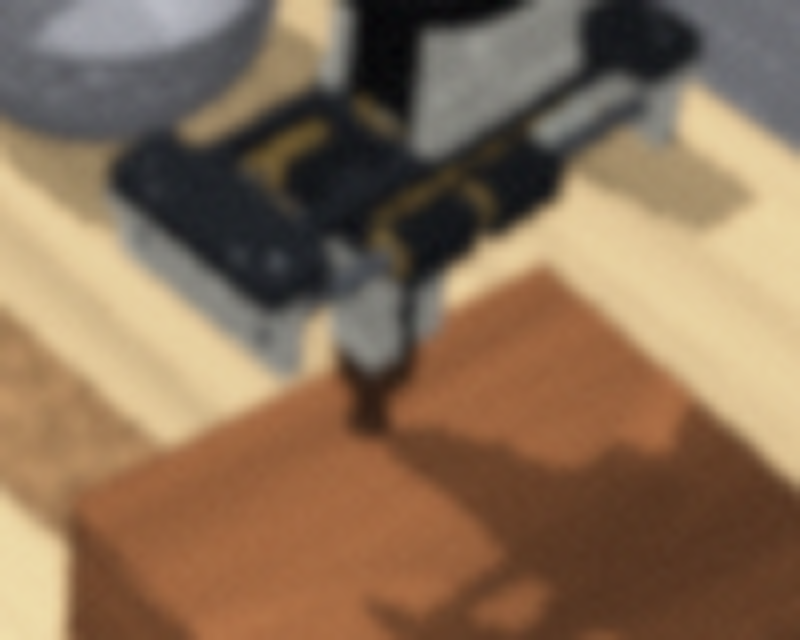

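>>> {"fn": "move_arm", "kwargs": {"rows": [{"delta_pos": [0,0,-0.05],"delta_rot": [0,0,0],"hand": 0},{"delta_pos": [0,0,0],"delta_rot": [0,0,0],"hand": 0},{"delta_pos": [0,0,0],"delta_rot": [0,0,0],"hand": 0},{"delta_pos": [0,0,0.3],"delta_rot": [0,0,0],"hand": 0},{"delta_pos": [0,0,1],"delta_rot": [0,0,0],"hand": 0},{"delta_pos": [0,0,2],"delta_rot": [0,0,0],"hand": 0},{"delta_pos": [0,0,3],"delta_rot": [0,0,0],"hand": 0},{"delta_pos": [0,0,3],"delta_rot": [0,0,0],"hand": 0},{"delta_pos": [0,1,3],"delta_rot": [0,0,0],"hand": 0},{"delta_pos": [0,2,2],"delta_rot": [0,0,0],"hand": 0}]}}

```text
t: 80.9
eef_pos: [0.5092, -0.1768, 0.2598]
ee_rot: [-3.139, -0.001, -1.572]
force: [1.3, 0.2, -0.1]
width: 0.0004
```

>>> {"fn": "move_arm", "kwargs": {"rows": [{"delta_pos": [-0.5,3,0],"delta_rot": [0,0,0],"hand": 0},{"delta_pos": [-0.5,3,0],"delta_rot": [0,0,0],"hand": 0},{"delta_pos": [-0.5,3,0],"delta_rot": [0,0,0],"hand": 0},{"delta_pos": [-0.5,3,0],"delta_rot": [0,0,0],"hand": 0},{"delta_pos": [-0.5,3,0],"delta_rot": [0,0,0],"hand": 0},{"delta_pos": [-0.5,3,0],"delta_rot": [0,0,0],"hand": 0},{"delta_pos": [0,3,0],"delta_rot": [0,0,0],"hand": 0},{"delta_pos": [0,3,0],"delta_rot": [0,0,0],"hand": 0},{"delta_pos": [0,2,0],"delta_rot": [0,0,0],"hand": 0},{"delta_pos": [0,1,0],"delta_rot": [0,0,0],"hand": 0}]}}

```text
t: 81.9
eef_pos: [0.4787, 0.0953, 0.2576]
ee_rot: [-3.141, 0.0, -1.569]
force: [0.0, -0.4, 0.1]
width: 0.0004
```

```bash
python3 - <<'E'
from h import *
snap('side','z1.png');snap('side','z2.png',(320,190,450,310),6)
snap('top','z3.png',(190,110,510,300),2.5)
s=get_state();print(s['t'],s['eef_pos'],s['force'])
E
```

```text
82.05 [0.47863117 0.0939202  0.25730406] [-0.88481294  0.32122303  0.45572556]
```

View pics/z1.png

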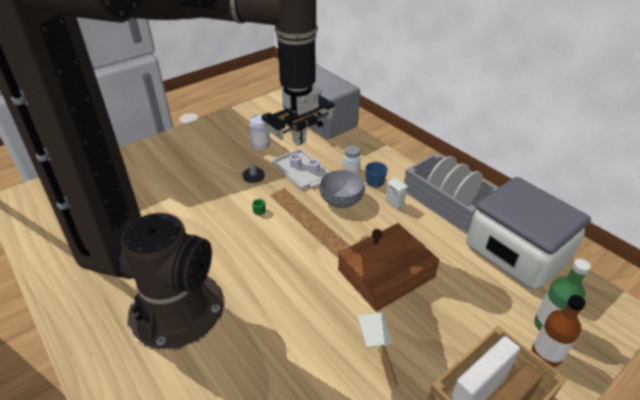

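View pics/z2.png

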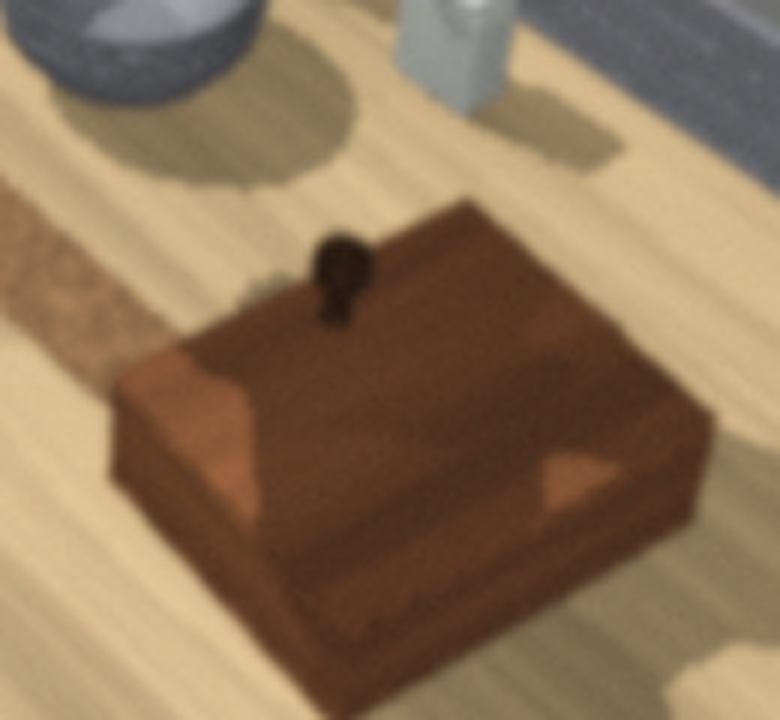

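View pics/z3.png

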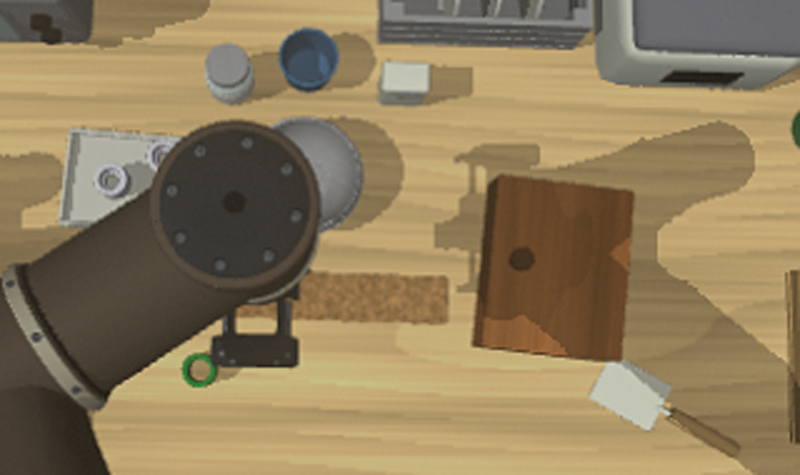

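```bash
python3 -c "
from station import *
print(job_done())"
```

```text
the job is handed in; nothing more can be done
None
```

The job is handed in. Four sleeves were on the strip, at places 1, 2, 5 and 6; places 3 and 4 were empty. I gauged them in that order, starting next to the pin.

| Sleeve | On the gauge pin | Where it is now |
|---|---|---|
| 1 | Stopped about 20 mm above the disc | Spoon rest |
| 2 | Went fully home | Wooden box |
| 5 | Went fully home | Wooden box |
| 6 | Stopped about 20 mm above the disc | Spoon rest |

- **Lid:** The first push with closed fingers left it roughly 0.08 rad open, because closed fingertips reach less far than the stated 22 mm. I then pressed down on the knob until it stopped at about 17 N.
- **Last checks:** The final pictures show the lid flush with no gap, both part-way sleeves upright side by side on the spoon rest, and the two good ones packed. The strip is empty, and the green look-alike and the other things look undisturbed. The run took about 82 s.
- **Disagreements:** The two cameras differed by about 3 mm along y, which I averaged for the grasps and corrected at the pin by force. Lid contact did not show in the force reading until it was fully shut, so I judged the closing from the pictures until then.

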